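# Demould the cast blocks and lock them in the carrier

## Robot

A 6-joint arm with a two-finger parallel gripper is mounted at the origin on a cart in front of the work surface, level with it; the furniture and walls round the work are solid. World frame = base frame: x ahead of the robot, y to its left, z up, the work surface at z = 0. Lengths are in m, angles in rad, forces in N, time in s.
With the tool pointing down it reaches from about 0.35 to 0.975 m from the base axis. Payload 17.4 kg.
Tool frame: the origin (TCP) lies midway between the tips of the shut fingers; the grasp point (between the pads) lies arm.grip_depth behind it (arm.grip_depth is the distance from the TCP to the grasp point, in m); z points along the fingers, y is the direction in which the jaws open and shut (so a half turn about z gives the same grasp; the last joint's range is limited). The gripper opens to 85 mm and grips with 20 to 120 N. Pads are 22 mm wide; open, the fingers measure 114 mm over their backs; the gripper's body (76 mm by 85 mm) begins 54 mm behind the grasp point. The pads swing forward as they close: fully open they stand 13 mm farther back than shut.
Start: joints at [-1.183, 0.116, 1.442, -0, 1.584, -0.038], TCP at [0.279, -0.615, 0.231] pointing down, gripper open.
Joint ranges: [-2.83, 2.83], [-0.83, 2.19], [0.07, 2.5], [-1.14, 4.28], [0.01, 3], [-2.97, 2.97]. Speed limits (rad/s): [1.89, 1.89, 2.22, 3.14, 3.14, 3.14].

## Interface

Orientations are given as a unit quaternion [x, y, z, w].
In Python, from rig import sense, snapshot, arm gives the robot as it stands.
- The arm moves only by the tool play_rows, never from a script. Its argument "moves" is a list of rows, each an object of numbers: "dx", "dy", "dz": the shift along the tool's x, y, z in units of 30 mm (1.0 is 30 mm); "wx", "wy", "wz": the turn, a rotation vector about the tool's x, y, z in degrees; "claw": the closure, from -1 (fully open) to 1 (shut), so that 0 is half open. A call has 1 to 20 rows; each row shifts and turns the pose as measured when the row begins, along the tool's axes as they then stand; what a row does not reach is not made up. A row lasts 1/12 s, in which the tool goes at most 41.7 mm and 7.16 degrees, less where a joint would pass 70% of its speed; a pose out of reach is approached as far as the arm can. A call is refused whole if a number of a shift passes 1 or a number of a turn 7.16, either way. A call with a gripper value outside its range is refused whole. The fingers move at their own pace and stop on an object; the grip force is fixed at half the most. Time passes only in rows, so rows that do not move let the fingers close. It gives the time, the measured TCP pose, the force and the opening at its end, in the units of the state.
- sense(): the state, without advancing time (a new reading comes with each control period).
- snapshot(name): name is "scene" or "top" or "wrist"; returns a dict with "image" (480x640x3 uint8, blue, green, red), "K" (3x3 intrinsics, pixels), "R" (3x3) and "t" (3): a world point X has camera coordinates R X + t. Camera axes: x right, y down, z forward; pixel columns grow to the right and rows downward; lengths in m; the calibration is good to about 2 mm. The wrist camera is an equidistant fisheye: a pixel r from the principal point sees the ray r / f radians off the axis. A picture is of the moment at which its call begins. There is no depth.
- arm.hand_in(): hands the job in, once; it reports no verdict.
The state is a dict: "time_s": time; "qpos": joint angles; "joint_vel": joint speeds; "joint_efforts": joint torques, N m; "position": TCP position; "orientation": TCP orientation; "force": force on the tool from outside, world axes, zero at the start; "moment": the same for the moment, N m; "opening": finger opening in m.
Only numpy, scipy, OpenCV 4.12 (cv2) and the standard library are available. Lean on these libraries where they do the work, as an engineer would, in place of code of your own. Each camera call takes 0.05 s, during which the arm holds its last target.

## Task

The large wax blocks have set: lift every block out of the open mould by its white stub and stand each one upright, stub up, in its own pocket of the carrier. Then lower the keeper plate over the square post, hub upward, its long side along the carrier's long side, until it rests on the shoulder; push the hitch pin through the post's cross hole until its head meets the post, and swing the sprung loop over the top of the post until it lies closed on the pin's far end, so that the carrier can be wheeled away. Leave the other things on the trolley where they are.

Things in the scene. Friction and masses are not known exactly. Their poses are not given: they have to be found in the camera images.
- mould: Fixed grey steel mould, 125 (x) x 143 (y) x 20 mm high, a 44 mm wide lug 12 mm long at each y end. Origin: centre of its underside, on the trolley top. Four open cavities 47 (x) x 59 (y) mm, floor at z = 5 mm, centred at x = +-30, y = +-33 mm; each holds at most one block, axes parallel. Mould and carrier change sides (left or right of the robot) between starts.
- carrier: Fixed grey plastic carrier, 184 (x) x 152 (y) mm. Origin: centre of its underside, on the trolley top. Four pockets 50 (x) x 62 (y) mm, walls to z = 17 mm. In its middle a shoulder 42 x 42 mm to z = 48 mm, on it a square post 22 x 22 mm to z = 99 mm, tapered and round above 93. An 11 mm round cross hole passes through the post along the carrier's y; the pin may enter from either side.
- pocket_1 (a point): Centre of the floor of pocket 1 of the carrier (z = 5 mm), at x = -58, y = -33 mm in the carrier's frame. Any block may go in any pocket.
- pocket_2 (a point): Centre of the floor of pocket 2 of the carrier (z = 5 mm), at x = -58, y = 33 mm in the carrier's frame. Any block may go in any pocket.
- pocket_3 (a point): Centre of the floor of pocket 3 of the carrier (z = 5 mm), at x = 58, y = -33 mm in the carrier's frame. Any block may go in any pocket.
- pocket_4 (a point): Centre of the floor of pocket 4 of the carrier (z = 5 mm), at x = 58, y = 33 mm in the carrier's frame. Any block may go in any pocket.
- post_hole (a point): Centre of the cross hole in the carrier's post, 80 mm above the trolley.
- block_1: Cast block (3 or 4 are there, in any cavity; an absent one is None), 70 g: cream wax base 44 (x) x 56 (y) x 16 mm, narrower at the foot; white stub on it 20 (x) x 32 (y) mm, z = 16 to 40 mm, to be gripped across x. Origin: centre of its underside, z up the stub, 5 mm up in mould and pocket. Stubs in the mould stand 40 mm apart in x, 34 mm in y. Same after a half turn.
- block_2: Cast block (3 or 4 are there, in any cavity; an absent one is None), 70 g: cream wax base 44 (x) x 56 (y) x 16 mm, narrower at the foot; white stub on it 20 (x) x 32 (y) mm, z = 16 to 40 mm, to be gripped across x. Origin: centre of its underside, z up the stub, 5 mm up in mould and pocket. Stubs in the mould stand 40 mm apart in x, 34 mm in y. Same after a half turn.
- block_3: Cast block (3 or 4 are there, in any cavity; an absent one is None), 70 g: cream wax base 44 (x) x 56 (y) x 16 mm, narrower at the foot; white stub on it 20 (x) x 32 (y) mm, z = 16 to 40 mm, to be gripped across x. Origin: centre of its underside, z up the stub, 5 mm up in mould and pocket. Stubs in the mould stand 40 mm apart in x, 34 mm in y. Same after a half turn.
- block_4: Cast block (3 or 4 are there, in any cavity; an absent one is None), 70 g: cream wax base 44 (x) x 56 (y) x 16 mm, narrower at the foot; white stub on it 20 (x) x 32 (y) mm, z = 16 to 40 mm, to be gripped across x. Origin: centre of its underside, z up the stub, 5 mm up in mould and pocket. Stubs in the mould stand 40 mm apart in x, 34 mm in y. Same after a half turn.
- keeper: Loose aluminium keeper plate, 140 (x, long side) x 100 (y) x 5 mm, 240 g, lying flat with its hub up. Hub: square, 39 x 39 mm outside, from z = 5 to 21 mm, with a 27 mm square hole right through hub and plate. Origin: centre of the underside, on the hole's axis. Seated on the carrier's shoulder its underside is at z = 48 mm and its hub's top at 69 mm. Symmetrical under a half turn.
- hitch_pin: Loose steel hitch pin, 205 g, lying flat, z up. x runs along the shank to the tip. Origin in the head on the shank's axis, 8 mm above the trolley. Head x = -28 to 14, 16 mm wide (y), z = -8 to 8 mm, gripped across y ahead of x = -14; hinge boss at its rear. Shank 9 mm thick to x = 58 mm, the last 10 mm tapered. Push it in with z up and the loop open; in the hole it may sag a few degrees.
- shank_mid (a point): Point on the pin's axis, 25 mm ahead of its origin: it is in the middle of the post's hole when the head meets the post.
- loop_hinge (a point): Middle of the loop's hinge axis (along the pin's y), 24 mm behind and 9 mm above the pin's origin.
- hitch_loop (a joint): Angle of the wire loop about its hinge, rad: 0 closed (loop forward along the shank, its cross bar on the pin near the tip), 2.7 fully open (leaning back and a little up). Leaning back beyond about 1.9 it stays open; below about 1.4 its torsion spring and weight swing it shut. Less than 0.5 N at the bar moves it. A knock may shut it; then it has to be opened again before the pin is used.
- loop_bar (a point): Middle of the loop's cross bar, 71 mm from the hinge, parallel to the pin's y: a 9 mm thick roller, 18 mm long, that turns freely on the wire. The wire is 6 mm thick, the loop 40 mm wide outside and 28 mm inside. Closed, the bar is 47 mm ahead of and 9 mm above the pin's origin.
- strip_pot: Bystander: pot 43 mm across, 87 mm high, near the back edge.
- dropper: Bystander: dropper bottle 33 mm across, 91 mm high, near the back edge.
- coverslips: Bystander: small flat box 52 x 52 x 23 mm, near the front edge.

How it is judged:
By the outcome, as a careful person would: the job done as asked, in the order asked, and still so for the second after the job is handed in, with the robot touching nothing.
Of block_1, block_2, block_3, block_4 only 3 to 4 are there at a start; the rules pass over those that are not, and their reading is None.
At some moment in a run one of keeper, hitch_pin may be knocked a few centimetres aside while the robot is not near it.
Once in a run the grip may slacken for a moment while it holds something.
It also fails if it takes over 208 s, if anything falls off the work surface, if the arm or the gripper's body presses on something with over 40 N, if the wrist force passes 120 N, or if a joint passes its speed limit or range.

## Working session

There is one attempt and no reset: what is moved stays moved. The work goes in short steps, Python scripts to look and compute and a tool call to move; the robot and the scene stay as the last step left them, time stands still between calls to the robot, and variables do not carry over. Pictures are saved under pics/ and viewed, and the job is handed in when it is done.

Besides the shell and the picture viewer there is one more tool, called after "Emit:" by a JSON object that holds its "method" and its "body". play_rows: Moves the arm, as the interface text tells. Its arguments: {"type":"object","properties":{"moves":{"type":"array"}},"required":["moves"]}

```bash
ls; mkdir -p pics
python3 - <<'E'
from rig import sense,snapshot,arm
import cv2
s=sense()
print({k:(v if not hasattr(v,'round') else v) for k,v in s.items()}, arm.grip_depth)
for n in ["scene","top","wrist"]:
    d=snapshot(n); cv2.imwrite(f"pics/a_{n}.png",d["image"]); print(n,d["K"],d["R"],d["t"])
E
```

```text
pics
{'time_s': 0.0, 'qpos': array([-1.18281060e+00,  1.16473203e-01,  1.44230415e+00,  4.89531377e-06,
        1.58402426e+00, -3.78128019e-02]), 'joint_vel': array([-0.00049187,  0.00181792, -0.00127992, -0.00163049, -0.00166234,
       -0.00065329]), 'joint_efforts': array([ 7.78454360e-04, -7.31982279e+01, -6.32499647e+01,  3.57597685e-05,
        6.03234657e-03,  4.15550483e-05]), 'position': array([ 0.27871217, -0.61453814,  0.23054666]), 'orientation': array([ 9.77422240e-01,  2.11294581e-01, -1.02886546e-04, -5.95666068e-04]), 'force': array([ 0.0015421 , -0.11124737, -0.2443862 ]), 'moment': array([ 0.05886766, -0.00343185, -0.04106052]), 'opening': 0.08582342959008184} 0.0187
scene [[498.76552991   0.         316.96216602]
 [  0.         498.76552991 246.29887693]
 [  0.           0.           1.        ]] [[-0.8559729  -0.51694283 -0.00897218]
 [-0.30324504  0.51602829 -0.80109753]
 [ 0.41875153 -0.68299701 -0.59846658]] [0.43305472 0.21815025 0.79805326]
top [[569.42558042   0.         319.84348966]
 [  0.         569.42558042 236.44801237]
 [  0.           0.           1.        ]] [[-0.02666164 -0.99947907  0.01818616]
 [-0.9955517   0.02490351 -0.090866  ]
 [ 0.09036576 -0.0205279  -0.99569706]] [-0.01394718  0.53583443  1.11068722]
wrist [[371.64829954   0.         321.61994431]
 [  0.         371.64829954 240.33437108]
 [  0.           0.           1.        ]] [[ 4.12344262e-01 -9.11027785e-01 -7.65161583e-04]
 [-8.79747013e-01 -3.98404053e-01  2.59459832e-01]
 [-2.36679959e-01 -1.06313624e-01 -9.65753597e-01]] [-0.67527662 -0.0323095   0.37835682]
```

View pics/a_scene.png

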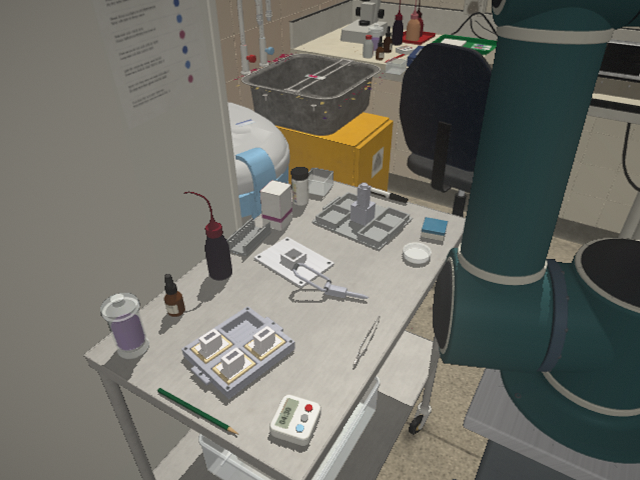

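View pics/a_top.png

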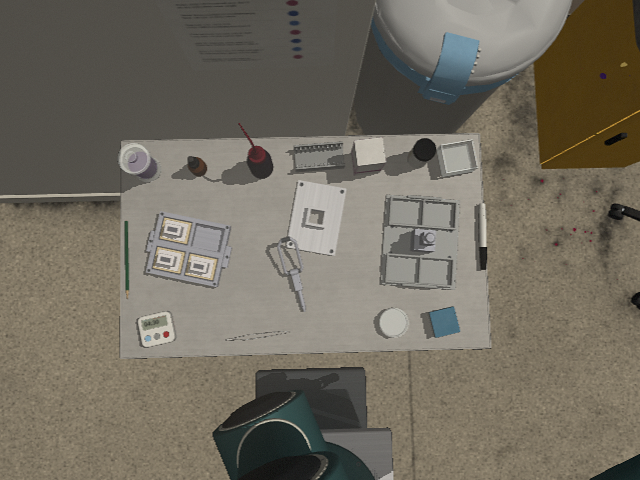

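View pics/a_wrist.png

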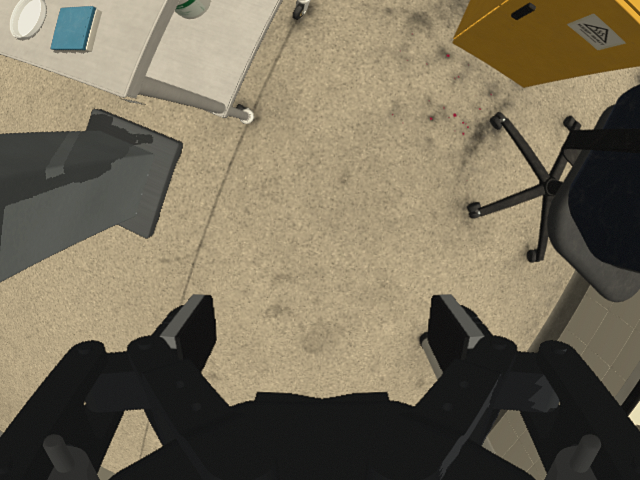

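```bash
cat > h.py <<'E'
import numpy as np,cv2
from rig import sense,snapshot,arm
from scipy.spatial.transform import Rotation as Rn
def ray(d,uv,fish=False):
    K,R,t=d["K"],np.array(d["R"]),np.array(d["t"])
    x=(uv[0]-K[0][2])/K[0][0]; y=(uv[1]-K[1][2])/K[1][1]
    if fish:
        r=np.hypot(x,y); v=np.array([x/r*np.sin(r),y/r*np.sin(r),np.cos(r)]) if r>1e-9 else np.array([0,0,1.])
    else: v=np.array([x,y,1.])
    return -R.T@t, R.T@v
def onz(d,uv,z,fish=False):
    c,v=ray(d,uv,fish); return c+v*(z-c[2])/v[2]
def proj(d,X,fish=False):
    p=np.array(d["R"])@np.asarray(X,float)+np.array(d["t"]); K=d["K"]
    if fish:
        rr=np.hypot(p[0],p[1]); th=np.arctan2(rr,p[2]); q=p[:2]/max(rr,1e-9)*th
    else: q=p[:2]/p[2]
    return np.array([K[0][0]*q[0]+K[0][2],K[1][1]*q[1]+K[1][2]])
def two(d1,u1,d2,u2,f1=False,f2=False):
    a,v=ray(d1,u1,f1); b,w=ray(d2,u2,f2)
    v=v/np.linalg.norm(v); w=w/np.linalg.norm(w)
    s=np.linalg.lstsq(np.c_[v,-w],b-a,rcond=None)[0]
    p,q=a+s[0]*v,b+s[1]*w
    return (p+q)/2,np.linalg.norm(p-q)
def crop(d,name,x0,y0,x1,y1,k):
    cv2.imwrite(f"pics/{name}.png",cv2.resize(d["image"][y0:y1,x0:x1],None,fx=k,fy=k,interpolation=cv2.INTER_CUBIC))
def st():
    s=sense(); R=Rn.from_quat(s["orientation"])
    return s,R
E
python3 - <<'E'
from h import *
d=snapshot("top"); 
crop(d,"b1",140,200,240,300,6); crop(d,"b2",255,170,355,320,4);crop(d,"b3",370,180,470,300,5)
E
```

```text
(no output)
```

View pics/b1.png

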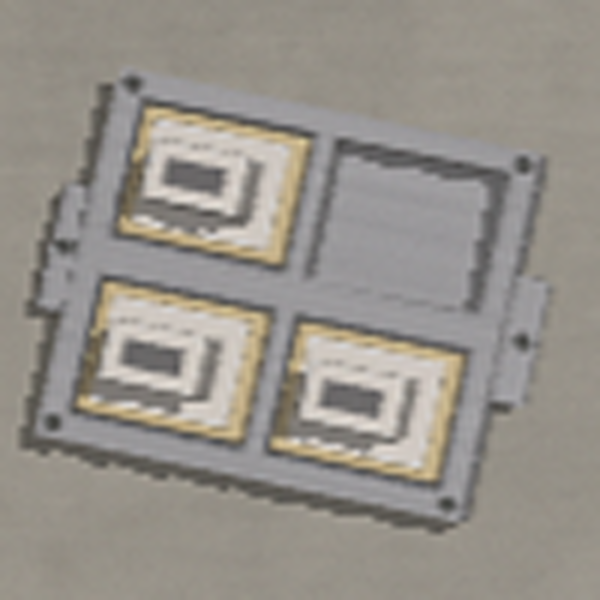

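View pics/b2.png

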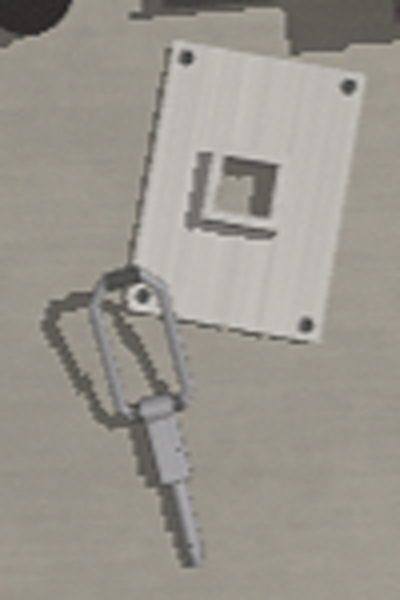

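View pics/b3.png

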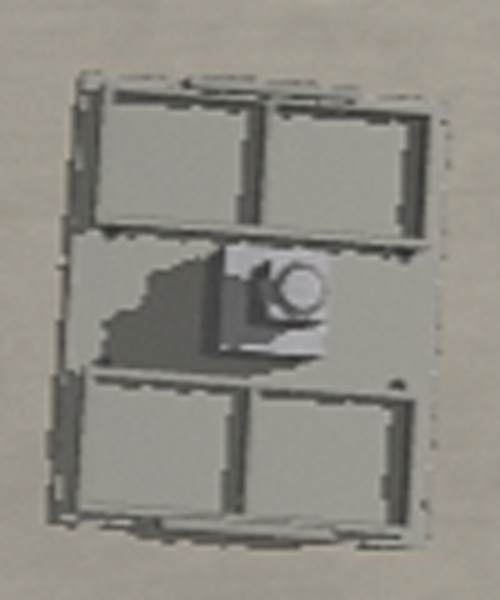

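Run:
```python
from h import *
np.set_printoptions(precision=4,suppress=True)
d=snapshot("top"); print("cam",-d["R"].T@d["t"])
def c(p,o,k): return (o[0]+(p[0]+.5)/k-.5,o[1]+(p[1]+.5)/k-.5)
P=[onz(d,c(p,(140,200),6),.045) for p in [(197,177),(152,355),(352,397)]]
print(np.array(P)); print(np.linalg.norm(P[0]-P[1]),np.linalg.norm(P[2]-P[1]))
print("mould corners",np.array([onz(d,c(p,(140,200),6),.02) for p in [(117,70),(545,153),(462,523),(30,440)]]))
K=np.array([onz(d,c(p,(255,170),4),.005) for p in [(173,40),(365,73),(318,343),(133,302)]]);print("keeper",K, K.mean(0))
print("hub",[onz(d,c(p,(255,170),4),.021) for p in [(240,190)]])
Pn=[onz(d,c(p,(255,170),4),z) for p,z in [((195,562),.008),((165,440),.016),((155,407),.017)]];print("pin tip,head,hinge",np.array(Pn))
C=np.array([onz(d,c(p,(370,180),5),.017) for p in [(97,80),(443,105),(415,545),(60,515)]]);print("car",C,C.mean(0))
print("post top",onz(d,c((300,290),(370,180),5),.099), "shoulder",[onz(d,c(p,(370,180),5),.048) for p in [(220,247),(327,247),(325,357),(215,352)]])
```

```text
cam [ 0.4327 -0.0045  1.1549]
[[0.555  0.2598 0.045 ]
 [0.4975 0.2744 0.045 ]
 [0.4823 0.2101 0.045 ]]
0.05938370301620688 0.06611969964209939
mould corners [[0.5943 0.2921 0.02  ]
 [0.563  0.1503 0.02  ]
 [0.4409 0.1791 0.02  ]
 [0.4719 0.3208 0.02  ]]
keeper [[ 0.6548  0.0136  0.005 ]
 [ 0.6355 -0.0841  0.005 ]
 [ 0.4979 -0.056   0.005 ]
 [ 0.5211  0.0369  0.005 ]] [ 0.5773 -0.0224  0.005 ]
hub [array([ 0.5748, -0.0184,  0.021 ])]
pin tip,head,hinge [[0.3898 0.0087 0.008 ]
 [0.4509 0.0221 0.016 ]
 [0.4674 0.0267 0.017 ]]
car [[ 0.6155 -0.1702  0.017 ]
 [ 0.6019 -0.3104  0.017 ]
 [ 0.4247 -0.2905  0.017 ]
 [ 0.4404 -0.1487  0.017 ]] [ 0.5206 -0.2299  0.017 ]
post top [ 0.5212 -0.2312  0.099 ] shoulder [array([ 0.5432, -0.2115,  0.048 ]), array([ 0.5422, -0.2536,  0.048 ]), array([ 0.499 , -0.2508,  0.048 ]), array([ 0.5021, -0.2078,  0.048 ])]
```

```bash
cat >> h.py <<'E'
def plan(p,yaw=None):
    """tool-axis units to go to TCP p; yaw (deg, of tool x axis)"""
    s,R=st(); M=R.as_matrix(); e=np.asarray(p)-s["position"]
    y0=np.degrees(np.arctan2(M[1,0],M[0,0])); 
    print("pos",s["position"].round(4),"yaw",round(y0,2),"tilt z",M[:,2].round(4),"open",round(s["opening"],4),"F",s["force"].round(1),"t",round(s["time_s"],2))
    if yaw is not None:
        dy=(yaw-y0+180)%360-180; print("wz total",round(-dy,2))
        # level correction: rot vector in tool frame
        T=np.array([[np.cos(np.radians(yaw)),np.sin(np.radians(yaw)),0],[np.sin(np.radians(yaw)),-np.cos(np.radians(yaw)),0],[0,0,-1]])
        print("rotvec",np.degrees((R.inv()*Rn.from_matrix(T)).as_rotvec()).round(2))
        print("units after turn",(T.T@e/.03).round(3))
    print("units now",(M.T@e/.03).round(3))
E
python3 - <<'E'
from h import *
d=snapshot("wrist"); s,R=st()
c=-d["R"].T@d["t"]; print("cam in tool",R.inv().apply(c-s["position"]), "axis",R.inv().apply(d["R"][2]))
plan([.53,.24,.23],76.8)
E
```

```text
cam in tool [ 0.06643741  0.00062374 -0.14253909] axis [-2.59475151e-01 -4.58378326e-05  9.65749783e-01]
pos [ 0.2788 -0.6147  0.2311] yaw 24.4 tilt z [-2.e-04  4.e-04 -1.e+00] open 0.0856 F [ 0.4 -0.  -0.7] t 0.3
wz total -52.4
rotvec [-2.00e-02 -1.00e-02 -5.24e+01]
units after turn [29.649  1.647  0.035]
units now [ 19.394 -22.486   0.045]
```

Emit:
{"method": "play_rows", "body": {"moves": [{"dx": 0.86,"dy": -1,"claw": 0},{"dx": 0.86,"dy": -1,"claw": 0},{"dx": 0.86,"dy": -1,"claw": 0},{"dx": 0.86,"dy": -1,"claw": 0},{"dx": 0.86,"dy": -1,"claw": 0},{"dx": 0.86,"dy": -1,"claw": 0},{"dx": 0.86,"dy": -1,"claw": 0},{"dx": 0.86,"dy": -1,"claw": 0},{"dx": 0.86,"dy": -1,"claw": 0},{"dx": 0.86,"dy": -1,"claw": 0},{"dx": 0.86,"dy": -1,"claw": 0},{"dx": 0.86,"dy": -1,"claw": 0},{"dx": 0.86,"dy": -1,"claw": 0},{"dx": 0.86,"dy": -1,"claw": 0},{"dx": 0.86,"dy": -1,"claw": 0},{"dx": 0.86,"dy": -1,"claw": 0},{"dx": 0.86,"dy": -1,"claw": 0},{"dx": 0.86,"dy": -1,"claw": 0},{"dx": 0.86,"dy": -1,"claw": 0},{"dx": 0.86,"dy": -1,"claw": 0}]}}

```text
schema error: expected keys dx, dy, dz, wx, wy, wz, claw
```

Run:
```python
from h import *
plan([.53,.21,.22],76.8)
```

```text
pos [ 0.2788 -0.6147  0.2311] yaw 24.4 tilt z [-2.e-04  4.e-04 -1.e+00] open 0.0856 F [ 0.4 -0.  -0.7] t 0.3
wz total -52.4
rotvec [-2.00e-02 -1.00e-02 -5.24e+01]
units after turn [28.675  1.875  0.368]
units now [ 18.981 -21.576   0.377]
```

Emit:
{"method": "play_rows", "body": {"moves": [{"dx": 0.86,"dy": -1,"dz": 0,"wx": 0,"wy": 0,"wz": 0,"claw": 0},{"dx": 0.86,"dy": -1,"dz": 0,"wx": 0,"wy": 0,"wz": 0,"claw": 0},{"dx": 0.86,"dy": -1,"dz": 0,"wx": 0,"wy": 0,"wz": 0,"claw": 0},{"dx": 0.86,"dy": -1,"dz": 0,"wx": 0,"wy": 0,"wz": 0,"claw": 0},{"dx": 0.86,"dy": -1,"dz": 0,"wx": 0,"wy": 0,"wz": 0,"claw": 0},{"dx": 0.86,"dy": -1,"dz": 0,"wx": 0,"wy": 0,"wz": 0,"claw": 0},{"dx": 0.86,"dy": -1,"dz": 0,"wx": 0,"wy": 0,"wz": 0,"claw": 0},{"dx": 0.86,"dy": -1,"dz": 0,"wx": 0,"wy": 0,"wz": 0,"claw": 0},{"dx": 0.86,"dy": -1,"dz": 0,"wx": 0,"wy": 0,"wz": 0,"claw": 0},{"dx": 0.86,"dy": -1,"dz": 0,"wx": 0,"wy": 0,"wz": 0,"claw": 0},{"dx": 0.86,"dy": -1,"dz": 0,"wx": 0,"wy": 0,"wz": 0,"claw": 0},{"dx": 0.86,"dy": -1,"dz": 0,"wx": 0,"wy": 0,"wz": 0,"claw": 0},{"dx": 0.86,"dy": -1,"dz": 0,"wx": 0,"wy": 0,"wz": 0,"claw": 0},{"dx": 0.86,"dy": -1,"dz": 0,"wx": 0,"wy": 0,"wz": 0,"claw": 0},{"dx": 0.86,"dy": -1,"dz": 0,"wx": 0,"wy": 0,"wz": 0,"claw": 0},{"dx": 0.86,"dy": -1,"dz": 0,"wx": 0,"wy": 0,"wz": 0,"claw": 0},{"dx": 0.86,"dy": -1,"dz": 0,"wx": 0,"wy": 0,"wz": 0,"claw": 0},{"dx": 0.86,"dy": -1,"dz": 0,"wx": 0,"wy": 0,"wz": 0,"claw": 0},{"dx": 0.86,"dy": -1,"dz": 0,"wx": 0,"wy": 0,"wz": 0,"claw": 0},{"dx": 0.86,"dy": -1,"dz": 0,"wx": 0,"wy": 0,"wz": 0,"claw": 0}]}}

```text
time_s: 1.97
position: [0.5045, 0.1749, 0.2317]
orientation: [0.978, 0.206, 0.004, -0.0]
force: [0.3, -0.7, 1.0]
opening: 0.0429
```

Run:
```python
from h import *
plan([.52,.21,.22],76.8)
```

```text
pos [0.5045 0.1749 0.2317] yaw 23.82 tilt z [ 0.0077  0.0019 -1.    ] open 0.0429 F [ 0.3 -0.7  1. ] t 1.97
wz total -52.98
rotvec [  0.28  -0.38 -52.98]
units after turn [1.258 0.235 0.391]
units now [ 0.942 -0.864  0.398]
```

Works well. Turn, and look from the wrist.

Emit:
{"method": "play_rows", "body": {"moves": [{"dx": 0.15,"dy": 0,"dz": 0,"wx": 0,"wy": 0,"wz": -6.65,"claw": 0},{"dx": 0.15,"dy": 0,"dz": 0,"wx": 0,"wy": 0,"wz": -6.65,"claw": 0},{"dx": 0.15,"dy": 0,"dz": 0,"wx": 0,"wy": 0,"wz": -6.65,"claw": 0},{"dx": 0.15,"dy": 0,"dz": 0,"wx": 0,"wy": 0,"wz": -6.65,"claw": 0},{"dx": 0.15,"dy": 0,"dz": 0,"wx": 0,"wy": 0,"wz": -6.65,"claw": 0},{"dx": 0.15,"dy": 0,"dz": 0,"wx": 0,"wy": 0,"wz": -6.65,"claw": 0},{"dx": 0.15,"dy": 0,"dz": 0,"wx": 0,"wy": 0,"wz": -6.65,"claw": 0},{"dx": 0.15,"dy": 0,"dz": 0,"wx": 0,"wy": 0,"wz": -6.65,"claw": 0},{"dx": 0,"dy": 0,"dz": 0,"wx": 0,"wy": 0,"wz": 0,"claw": 0}]}}

```text
time_s: 2.72
position: [0.5288, 0.2113, 0.2302]
orientation: [0.767, 0.642, 0.003, 0.001]
force: [0.7, 0.3, -0.1]
opening: 0.0427
```

Run:
```python
from h import *
plan([.52,.21,.22],76.8)
d=snapshot("wrist");cv2.imwrite("pics/c1.png",d["image"])
import pickle; pickle.dump(d,open("c1.pkl","wb"))
```

```text
pos [0.5288 0.2113 0.2302] yaw 79.86 tilt z [ 0.005   0.0026 -1.    ] open 0.0427 F [ 0.7  0.3 -0.1] t 2.72
wz total 3.06
rotvec [ 0.25 -0.2   3.06]
units after turn [-0.108 -0.277  0.341]
units now [-0.094 -0.284  0.339]
```

View pics/c1.png

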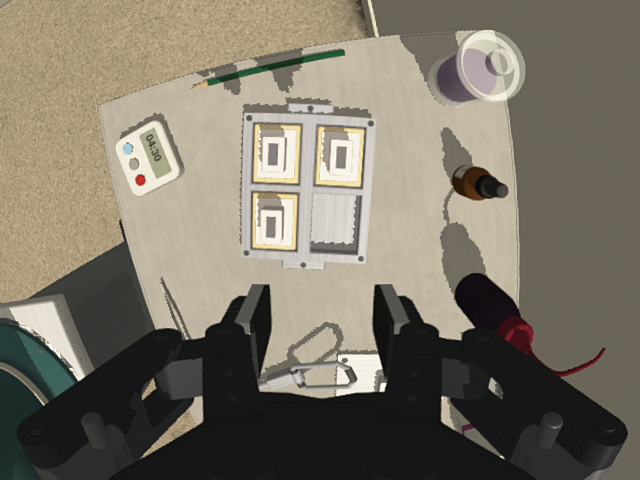

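Run:
```python
from h import *
import pickle
d=pickle.load(open("c1.pkl","rb")); crop(d,"c1z",235,95,385,275,4)
g=cv2.cvtColor(d["image"],cv2.COLOR_BGR2HSV)
# dark inset rectangles
for (u,v) in [(275,153),(341,157),(270,224)]:
    p=d["image"][v-18:v+19,u-14:u+15].max(2); m=(p<140).astype(np.uint8)
    n,l,s,c=cv2.connectedComponentsWithStats(m); print(s[1:],c[1:]+[u-14,v-18])
```

```text
[[ 24   3   1  19  19]
 [  8   9   9  21 173]
 [  0  16   1   1   1]
 [  0  24   1   1   1]
 [ 23  33   1   2   2]] [[285.         147.        ]
 [272.6300578  153.83236994]
 [261.         151.        ]
 [261.         159.        ]
 [284.         168.5       ]]
[[  2   7   1   1   1]
 [ 10   8   9  21 167]
 [  2  11   1   2   2]
 [  1  22   1   1   1]
 [  1  26   1   5   5]] [[329.         146.        ]
 [340.76047904 157.01197605]
 [329.         150.5       ]
 [328.         161.        ]
 [328.         167.        ]]
[[  6   0  22   6  79]
 [ 26   8   1  22  22]
 [ 11  11   8  20 160]] [[273.30379747 207.58227848]
 [282.         224.5       ]
 [270.5        226.5       ]]
```

View pics/c1z.png

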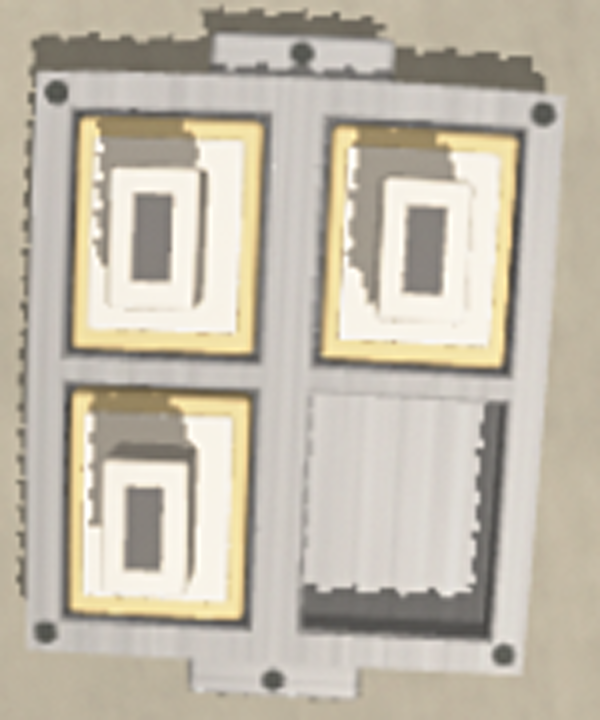

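Run:
```python
from h import *
import pickle
np.set_printoptions(precision=4,suppress=True)
d=pickle.load(open("c1.pkl","rb"))
P=[onz(d,p,.045,True) for p in [(272.6,153.8),(340.8,157),(270.5,226.5)]]
print(np.array(P),np.linalg.norm(P[0]-P[1]),np.linalg.norm(P[0]-P[2]))
a=P[1]-P[0];b=P[0]-P[2];print(np.degrees(np.arctan2(a[1],a[0])),np.degrees(np.arctan2(b[1],b[0]))-90)
c=lambda p:(235+(p[0]+.5)/4-.5,95+(p[1]+.5)/4-.5)
Q=np.array([onz(d,c(p),.02,True) for p in [(38,70),(565,95),(523,672),(27,648)]]);print(Q,Q.mean(0)); m=(P[1]+P[2])/2; print("centre from blocks",m)
for i in range(4):
    e=Q[i]-Q[(i+1)%4]; print(np.linalg.norm(e),np.degrees(np.arctan2(e[1],e[0])))
```

```text
[[0.4984 0.2744 0.045 ]
 [0.5568 0.2607 0.045 ]
 [0.4834 0.2104 0.045 ]] 0.06002064985355706 0.06580405848490838
-13.251759130351541 -13.145853841049018
[[0.4758 0.3194 0.02  ]
 [0.5972 0.2906 0.02  ]
 [0.565  0.152  0.02  ]
 [0.4431 0.1804 0.02  ]] [0.5203 0.2356 0.02  ]
centre from blocks [0.5201 0.2355 0.045 ]
0.12471872900493511 166.65945581654694
0.14229209805850634 76.94135522487046
0.12520613401563518 -13.085798909879472
0.14284721863405767 -103.2547423222534
```

Run:
```python
from h import *
plan([.483,.2104,.03],76.8)
```

```text
pos [0.5287 0.211  0.2302] yaw 79.46 tilt z [ 0.005   0.0024 -1.    ] open 0.0424 F [ 0.1 -0.5  0.4] t 2.77
wz total 2.66
rotvec [ 0.25 -0.2   2.65]
units after turn [-0.366 -1.48   6.674]
units now [-0.319 -1.525  6.666]
```

Emit:
{"method": "play_rows", "body": {"moves": [{"dx": 0,"dy": 0,"dz": 0,"wx": 0.25,"wy": -0.2,"wz": 2.65,"claw": 0},{"dx": -0.12,"dy": -0.5,"dz": 0.8,"wx": 0,"wy": 0,"wz": 0,"claw": 0},{"dx": -0.12,"dy": -0.5,"dz": 0.8,"wx": 0,"wy": 0,"wz": 0,"claw": 0},{"dx": -0.12,"dy": -0.5,"dz": 0.8,"wx": 0,"wy": 0,"wz": 0,"claw": 0},{"dx": 0,"dy": 0,"dz": 1,"wx": 0,"wy": 0,"wz": 0,"claw": 0},{"dx": 0,"dy": 0,"dz": 1,"wx": 0,"wy": 0,"wz": 0,"claw": 0},{"dx": 0,"dy": 0,"dz": 0.7,"wx": 0,"wy": 0,"wz": 0,"claw": 0},{"dx": 0,"dy": 0,"dz": 0,"wx": 0,"wy": 0,"wz": 0,"claw": 0},{"dx": 0,"dy": 0,"dz": 0,"wx": 0,"wy": 0,"wz": 0,"claw": 0}]}}

```text
time_s: 3.52
position: [0.4803, 0.2092, 0.0736]
orientation: [0.798, 0.602, 0.002, 0.001]
force: [0.5, -0.8, 0.5]
opening: 0.0428
```

Run:
```python
from h import *
plan([.483,.2104,.03],76.8)
```

```text
pos [0.4803 0.2092 0.0736] yaw 74.09 tilt z [ 4.4e-03  9.0e-04 -1.0e+00] open 0.0428 F [ 0.5 -0.8  0.5] t 3.52
wz total -2.71
rotvec [ 0.23 -0.11 -2.71]
units after turn [0.058 0.08  1.452]
units now [0.059 0.071 1.453]
```

Emit:
{"method": "play_rows", "body": {"moves": [{"dx": 0.06,"dy": 0.07,"dz": 0,"wx": 0,"wy": 0,"wz": -2.7,"claw": 0},{"dx": 0,"dy": 0,"dz": 0,"wx": 0,"wy": 0,"wz": 0,"claw": 0},{"dx": 0,"dy": 0,"dz": 0,"wx": 0,"wy": 0,"wz": 0,"claw": 0}]}}

```text
time_s: 3.77
position: [0.4839, 0.2104, 0.0773]
orientation: [0.786, 0.619, 0.003, 0.001]
force: [-1.0, 0.4, 0.9]
opening: 0.0429
```

Run:
```python
from h import *
plan([.483,.2104,.03],76.8)
```

```text
pos [0.4839 0.2104 0.0773] yaw 76.42 tilt z [ 0.0069  0.0017 -1.    ] open 0.0429 F [-1.   0.4  0.9] t 3.77
wz total -0.38
rotvec [ 0.36 -0.19 -0.38]
units after turn [-0.007 -0.03   1.577]
units now [-0.012 -0.04   1.576]
```

Emit:
{"method": "play_rows", "body": {"moves": [{"dx": 0,"dy": -0.03,"dz": 0.6,"wx": 0.3,"wy": -0.2,"wz": -0.3,"claw": 0},{"dx": 0,"dy": 0,"dz": 0.6,"wx": 0,"wy": 0,"wz": 0,"claw": 0},{"dx": 0,"dy": 0,"dz": 0.3,"wx": 0,"wy": 0,"wz": 0,"claw": 0},{"dx": 0,"dy": 0,"dz": 0,"wx": 0,"wy": 0,"wz": 0,"claw": 0}]}}

```text
time_s: 4.1
position: [0.4861, 0.2115, 0.0371]
orientation: [0.787, 0.617, 0.004, 0.002]
force: [-0.0, -0.8, 0.6]
opening: 0.0429
```

Run:
```python
from h import *
plan([.483,.2104,.03],76.8)
```

```text
pos [0.4861 0.2115 0.0371] yaw 76.23 tilt z [ 0.009   0.0025 -1.    ] open 0.0429 F [-0.  -0.8  0.6] t 4.1
wz total -0.57
rotvec [ 0.47 -0.26 -0.58]
units after turn [-0.059 -0.094  0.238]
units now [-0.061 -0.095  0.237]
```

Emit:
{"method": "play_rows", "body": {"moves": [{"dx": -0.06,"dy": -0.1,"dz": 0.26,"wx": 0.6,"wy": -0.3,"wz": -0.6,"claw": 0},{"dx": 0,"dy": 0,"dz": 0.03,"wx": 0,"wy": 0,"wz": 0,"claw": 0.6},{"dx": 0,"dy": 0,"dz": 0.03,"wx": 0,"wy": 0,"wz": 0,"claw": 1},{"dx": 0,"dy": 0,"dz": 0.02,"wx": 0,"wy": 0,"wz": 0,"claw": 1},{"dx": 0,"dy": 0,"dz": 0,"wx": 0,"wy": 0,"wz": 0,"claw": 1},{"dx": 0,"dy": 0,"dz": 0,"wx": 0,"wy": 0,"wz": 0,"claw": 1}]}}

```text
time_s: 4.6
position: [0.4838, 0.2109, 0.0301]
orientation: [0.784, 0.621, -0.0, -0.001]
force: [-1.2, 0.1, -0.7]
opening: 0.0184
```

Run:
```python
from h import *
plan([.483,.2104,.03],76.8)
```

```text
pos [0.4838 0.2109 0.0301] yaw 76.73 tilt z [-8.e-04  9.e-04 -1.e+00] open 0.0184 F [-1.2  0.1 -0.7] t 4.6
wz total -0.07
rotvec [-0.06 -0.04 -0.07]
units after turn [-0.021 -0.022  0.005]
units now [-0.021 -0.022  0.005]
```

Emit:
{"method": "play_rows", "body": {"moves": [{"dx": 0,"dy": 0,"dz": -0.15,"wx": 0,"wy": 0,"wz": 0,"claw": 1},{"dx": 0,"dy": 0,"dz": -0.3,"wx": 0,"wy": 0,"wz": 0,"claw": 1},{"dx": 0,"dy": 0,"dz": -0.5,"wx": 0,"wy": 0,"wz": 0,"claw": 1},{"dx": 0,"dy": 0,"dz": -0.9,"wx": 0,"wy": 0,"wz": 0,"claw": 1},{"dx": 0,"dy": 0,"dz": -0.9,"wx": 0,"wy": 0,"wz": 0,"claw": 1},{"dx": -0.5,"dy": 0,"dz": -0.9,"wx": 0,"wy": 0,"wz": 0,"claw": 1},{"dx": -0.8,"dy": 0,"dz": -0.9,"wx": 0,"wy": 0,"wz": 0,"claw": 1},{"dx": -0.9,"dy": 0,"dz": -0.6,"wx": 0,"wy": 0,"wz": 0,"claw": 1},{"dx": -1,"dy": 0,"dz": 0,"wx": 0,"wy": 0,"wz": 0,"claw": 1},{"dx": -1,"dy": 0,"dz": 0,"wx": 0,"wy": 0,"wz": 0,"claw": 1},{"dx": -1,"dy": 0,"dz": 0,"wx": 0,"wy": 0,"wz": 0,"claw": 1},{"dx": -1,"dy": 0,"dz": 0,"wx": 0,"wy": 0,"wz": 0,"claw": 1},{"dx": -1,"dy": 0,"dz": 0,"wx": 0,"wy": 0,"wz": 0,"claw": 1},{"dx": -1,"dy": 0,"dz": 0,"wx": 0,"wy": 0,"wz": 0,"claw": 1}]}}

```text
time_s: 5.77
position: [0.4249, -0.0342, 0.2052]
orientation: [0.782, 0.624, 0.005, 0.003]
force: [1.3, -0.4, -0.7]
opening: 0.0184
```

Run:
```python
from h import *
plan([.50,-.15,.22],83.7)
```

```text
pos [ 0.4249 -0.0342  0.2052] yaw 77.17 tilt z [ 1.160e-02  3.000e-04 -9.999e-01] open 0.0184 F [ 1.3 -0.4 -0.7] t 5.77
wz total -6.53
rotvec [ 0.65 -0.13 -6.53]
units after turn [-3.561  2.912 -0.493]
units now [-3.206  3.303 -0.465]
```

Emit:
{"method": "play_rows", "body": {"moves": [{"dx": -0.8,"dy": 0.7,"dz": -0.1,"wx": 0.3,"wy": 0,"wz": -2,"claw": 1},{"dx": -0.9,"dy": 0.7,"dz": -0.1,"wx": 0.3,"wy": 0,"wz": -2,"claw": 1},{"dx": -0.9,"dy": 0.7,"dz": -0.1,"wx": 0.3,"wy": 0,"wz": -1.5,"claw": 1},{"dx": -0.6,"dy": 0.5,"dz": -0.1,"wx": 0,"wy": 0,"wz": 0,"claw": 1},{"dx": -0.3,"dy": 0.2,"dz": 0,"wx": 0,"wy": 0,"wz": 0,"claw": 1},{"dx": 0,"dy": 0,"dz": 0,"wx": 0,"wy": 0,"wz": 0,"claw": 1}]}}

```text
time_s: 6.27
position: [0.4887, -0.1633, 0.2252]
orientation: [0.751, 0.66, 0.001, 0.002]
force: [-0.4, -1.2, -1.6]
opening: 0.0185
```

Run:
```python
from h import *
import pickle
plan([.50,-.15,.22],83.7)
d=snapshot("wrist");cv2.imwrite("pics/d1.png",d["image"]);pickle.dump(d,open("d1.pkl","wb"))
```

```text
pos [ 0.4887 -0.1633  0.2252] yaw 82.6 tilt z [ 4.3e-03 -5.0e-04 -1.0e+00] open 0.0185 F [-0.4 -1.2 -1.6] t 6.27
wz total -1.1
rotvec [ 0.25 -0.   -1.1 ]
units after turn [0.482 0.326 0.175]
units now [0.488 0.316 0.176]
```

View pics/d1.png

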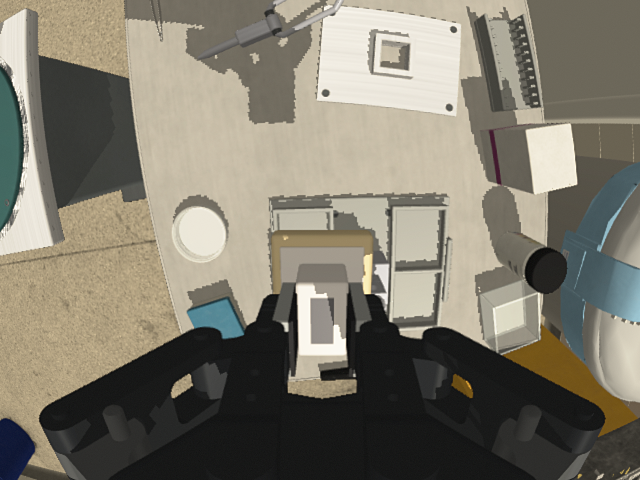

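Run:
```python
from h import *
import pickle
d=pickle.load(open("d1.pkl","rb")); crop(d,"d1z",262,185,462,335,4)
```

```text
(no output)
```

View pics/d1z.png

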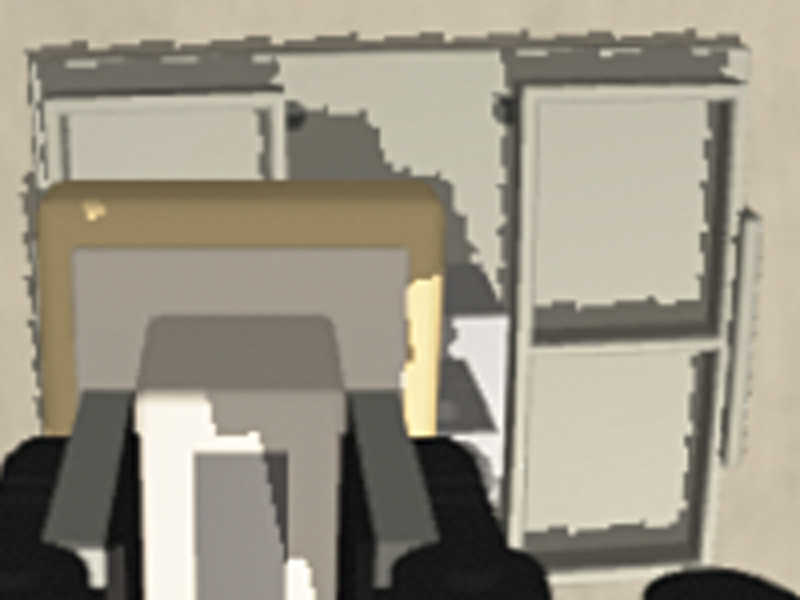

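Run:
```python
from h import *
import pickle
np.set_printoptions(precision=4,suppress=True)
d=pickle.load(open("d1.pkl","rb"))
c=lambda p:(262+(p[0]+.5)/4-.5,185+(p[1]+.5)/4-.5)
for nm,L,loc in [("p4",[(537,99),(733,99),(720,338),(530,340)],(58,33)),("p3",[(528,354),(718,350),(703,562),(522,565)],(58,-33))]:
    Q=np.array([onz(d,c(p),.017,True) for p in L]); m=Q.mean(0); print(nm,Q,m)
    for i in range(4):
        e=Q[(i+1)%4]-Q[i]; print(np.linalg.norm(e).round(4),np.degrees(np.arctan2(e[1],e[0])).round(2))
    y=np.radians(-6.3); print("carrier centre",m[:2]-np.array([[np.cos(y),-np.sin(y)],[np.sin(y),np.cos(y)]])@np.array(loc)/1000)
for z in (0,.004): print("plate corners",z,[onz(d,c(p),z,True)[:2] for p in [(32,50),(742,45)]])
# top view pockets
t=snapshot("top"); crop(t,"d_top",375,185,465,295,6)
```

```text
p4 [[ 0.5626 -0.1707  0.017 ]
 [ 0.6129 -0.1766  0.017 ]
 [ 0.6067 -0.2392  0.017 ]
 [ 0.556  -0.2324  0.017 ]] [ 0.5845 -0.2047  0.017 ]
0.0506 -6.64
0.063 -95.64
0.0511 172.26
0.062 83.88
carrier centre [ 0.5232 -0.2312]
p3 [[ 0.5552 -0.2361  0.017 ]
 [ 0.606  -0.2425  0.017 ]
 [ 0.601  -0.3049  0.017 ]
 [ 0.55   -0.2968  0.017 ]] [ 0.578  -0.2701  0.017 ]
0.0512 -7.21
0.0626 -94.62
0.0517 170.99
0.0609 85.06
carrier centre [ 0.524  -0.2309]
plate corners 0 [array([ 0.4405, -0.1454]), array([ 0.6219, -0.1664])]
plate corners 0.004 [array([ 0.4412, -0.1449]), array([ 0.6205, -0.1656])]
```

View pics/d_top.png

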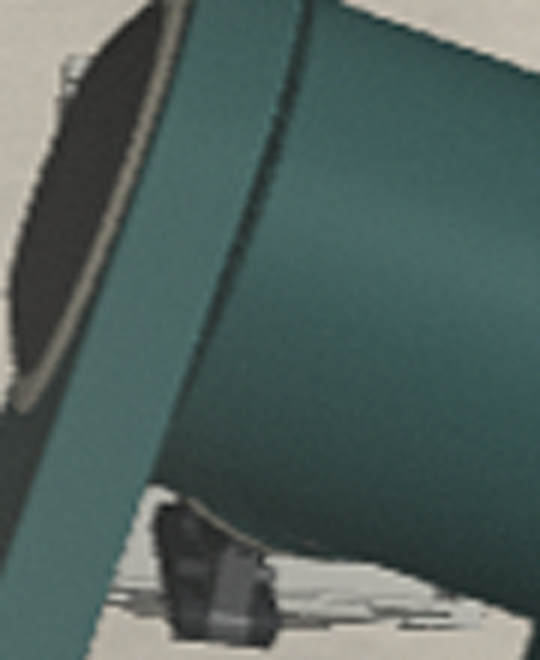

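Run:
```python
from h import *
plan([.5842,-.2047,.07],83.6)
```

```text
pos [ 0.4881 -0.1615  0.2251] yaw 82.67 tilt z [ 0.0044 -0.     -1.    ] open 0.0186 F [-0.3  0.6 -0.9] t 6.37
wz total -0.93
rotvec [ 0.25 -0.03 -0.93]
units after turn [-1.075  3.345  5.17 ]
units now [-1.024  3.34   5.184]
```

Emit:
{"method": "play_rows", "body": {"moves": [{"dx": -0.25,"dy": 0.8,"dz": 0,"wx": 0.25,"wy": 0,"wz": -0.5,"claw": 1},{"dx": -0.25,"dy": 0.8,"dz": 0.4,"wx": 0.1,"wy": 0,"wz": -0.4,"claw": 1},{"dx": -0.25,"dy": 0.8,"dz": 0.8,"wx": 0.1,"wy": 0,"wz": 0,"claw": 1},{"dx": -0.25,"dy": 0.6,"dz": 0.9,"wx": 0,"wy": 0,"wz": 0,"claw": 1},{"dx": 0,"dy": 0.2,"dz": 1,"wx": 0,"wy": 0,"wz": 0,"claw": 1},{"dx": 0,"dy": 0,"dz": 0.6,"wx": 0,"wy": 0,"wz": 0,"claw": 1},{"dx": 0,"dy": 0,"dz": 0.3,"wx": 0,"wy": 0,"wz": 0,"claw": 1},{"dx": 0,"dy": 0,"dz": 0,"wx": 0,"wy": 0,"wz": 0,"claw": 1}]}}

```text
time_s: 7.03
position: [0.5819, -0.192, 0.1059]
orientation: [0.743, 0.67, 0.001, 0.001]
force: [-0.4, -0.7, -0.9]
opening: 0.0183
```

Run:
```python
from h import *
plan([.5842,-.2047,.031],83.6)
```

```text
pos [ 0.5819 -0.192   0.1059] yaw 84.09 tilt z [ 3.1e-03  1.0e-04 -1.0e+00] open 0.0183 F [-0.4 -0.7 -0.9] t 7.03
wz total 0.49
rotvec [ 0.17 -0.02  0.49]
units after turn [-0.413  0.124  2.496]
units now [-0.415  0.113  2.496]
```

Emit:
{"method": "play_rows", "body": {"moves": [{"dx": -0.3,"dy": 0.1,"dz": 0.3,"wx": 0.2,"wy": 0,"wz": 0.4,"claw": 1},{"dx": -0.12,"dy": 0,"dz": 0.6,"wx": 0,"wy": 0,"wz": 0,"claw": 1},{"dx": 0,"dy": 0,"dz": 0.3,"wx": 0,"wy": 0,"wz": 0,"claw": 1},{"dx": 0,"dy": 0,"dz": 0.05,"wx": 0,"wy": 0,"wz": 0,"claw": 1},{"dx": 0,"dy": 0,"dz": 0,"wx": 0,"wy": 0,"wz": 0,"claw": 1}]}}

```text
time_s: 7.45
position: [0.5847, -0.2041, 0.0727]
orientation: [0.745, 0.668, 0.001, 0.002]
force: [0.4, 0.2, -0.6]
opening: 0.0186
```

Run:
```python
from h import *
plan([.5842,-.2047,.031],83.6)
```

```text
pos [ 0.5847 -0.2041  0.0727] yaw 83.76 tilt z [ 0.0052 -0.0018 -1.    ] open 0.0186 F [ 0.4  0.2 -0.6] t 7.45
wz total 0.16
rotvec [0.31 0.07 0.16]
units after turn [-0.023 -0.014  1.389]
units now [-0.021 -0.021  1.389]
```

Emit:
{"method": "play_rows", "body": {"moves": [{"dx": 0,"dy": -0.02,"dz": 0.5,"wx": 0.3,"wy": 0,"wz": 0,"claw": 1},{"dx": 0,"dy": 0,"dz": 0.5,"wx": 0,"wy": 0,"wz": 0,"claw": 1},{"dx": 0,"dy": 0,"dz": 0.3,"wx": 0,"wy": 0,"wz": 0,"claw": 1},{"dx": 0,"dy": 0,"dz": 0.1,"wx": 0,"wy": 0,"wz": 0,"claw": 1},{"dx": 0,"dy": 0,"dz": 0,"wx": 0,"wy": 0,"wz": 0,"claw": 1}]}}

```text
time_s: 7.87
position: [0.5853, -0.2044, 0.0295]
orientation: [0.745, 0.668, 0.0, 0.002]
force: [-1.2, -1.3, 11.0]
opening: 0.0187
```

Run:
```python
from h import *
plan([.5842,-.2047,.031],83.6)
```

```text
pos [ 0.5853 -0.2044  0.0295] yaw 83.76 tilt z [ 0.0034 -0.0028 -1.    ] open 0.0187 F [-1.2 -1.3 11. ] t 7.87
wz total 0.16
rotvec [0.21 0.14 0.16]
units after turn [-0.015 -0.036 -0.049]
units now [-0.015 -0.036 -0.049]
```

Emit:
{"method": "play_rows", "body": {"moves": [{"dx": 0,"dy": 0,"dz": -0.02,"wx": 0,"wy": 0,"wz": 0,"claw": 0.1},{"dx": 0,"dy": 0,"dz": 0,"wx": 0,"wy": 0,"wz": 0,"claw": 0.1},{"dx": 0,"dy": 0,"dz": 0,"wx": 0,"wy": 0,"wz": 0,"claw": 0.1},{"dx": 0,"dy": 0,"dz": -0.4,"wx": 0,"wy": 0,"wz": 0,"claw": 0.1},{"dx": 0,"dy": 0,"dz": -0.8,"wx": 0,"wy": 0,"wz": 0,"claw": 0.1},{"dx": 0,"dy": 0,"dz": -1,"wx": 0,"wy": 0,"wz": 0,"claw": 0.1},{"dx": 0,"dy": 0,"dz": -1,"wx": 0,"wy": 0,"wz": 0,"claw": 0.1},{"dx": 0.4,"dy": 0,"dz": -1,"wx": 0,"wy": 0,"wz": 0,"claw": 0.1},{"dx": 0.8,"dy": 0,"dz": -0.9,"wx": 0,"wy": 0,"wz": 0,"claw": 0.1},{"dx": 0.9,"dy": 0,"dz": -0.4,"wx": 0,"wy": 0,"wz": 0,"claw": 0.1}]}}

```text
time_s: 8.7
position: [0.5895, -0.1426, 0.2047]
orientation: [0.746, 0.666, -0.001, 0.0]
force: [1.1, -0.2, 1.6]
opening: 0.0384
```

Run:
```python
from h import *
import pickle
plan([.5568,.2607,.2],76.8)
d=snapshot("wrist");cv2.imwrite("pics/e1.png",d["image"]);pickle.dump(d,open("e1.pkl","wb"))
```

```text
pos [ 0.5895 -0.1426  0.2047] yaw 83.48 tilt z [-5.0e-04 -1.6e-03 -1.0e+00] open 0.0384 F [ 1.1 -0.2  1.6] t 8.7
wz total 6.68
rotvec [-0.01  0.1   6.68]
units after turn [12.84  -4.132  0.156]
units now [13.234 -2.61   0.135]
```

View pics/e1.png

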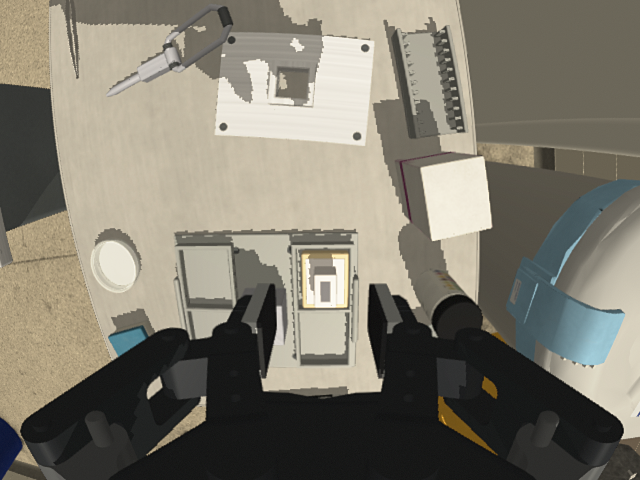

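Emit:
{"method": "play_rows", "body": {"moves": [{"dx": 1,"dy": -0.2,"dz": 0,"wx": 0,"wy": 0,"wz": 1.3,"claw": 0.1},{"dx": 1,"dy": -0.3,"dz": 0,"wx": 0,"wy": 0,"wz": 1.3,"claw": 0.1},{"dx": 1,"dy": -0.3,"dz": 0,"wx": 0,"wy": 0,"wz": 1.3,"claw": 0.1},{"dx": 1,"dy": -0.3,"dz": 0,"wx": 0,"wy": 0,"wz": 1.3,"claw": 0.1},{"dx": 1,"dy": -0.3,"dz": 0,"wx": 0,"wy": 0,"wz": 1.3,"claw": 0.1},{"dx": 1,"dy": -0.3,"dz": 0,"wx": 0,"wy": 0,"wz": 0,"claw": 0.1},{"dx": 1,"dy": -0.3,"dz": 0,"wx": 0,"wy": 0,"wz": 0,"claw": 0.1},{"dx": 1,"dy": -0.3,"dz": 0,"wx": 0,"wy": 0,"wz": 0,"claw": 0.1},{"dx": 1,"dy": -0.3,"dz": 0,"wx": 0,"wy": 0,"wz": 0,"claw": 0.1},{"dx": 1,"dy": -0.3,"dz": 0,"wx": 0,"wy": 0,"wz": 0,"claw": 0.1},{"dx": 1,"dy": -0.3,"dz": 0,"wx": 0,"wy": 0,"wz": 0,"claw": 0.1},{"dx": 0.7,"dy": -0.1,"dz": 0.2,"wx": 0,"wy": 0,"wz": 0,"claw": 0.1},{"dx": 0.3,"dy": 0,"dz": 0.5,"wx": 0,"wy": 0,"wz": 0,"claw": 0.1},{"dx": 0,"dy": 0,"dz": 0.8,"wx": 0,"wy": 0,"wz": 0,"claw": 0.1},{"dx": 0,"dy": 0,"dz": 0.5,"wx": 0,"wy": 0,"wz": 0,"claw": 0.1},{"dx": 0,"dy": 0,"dz": 0.2,"wx": 0,"wy": 0,"wz": 0,"claw": 0.1}]}}

```text
time_s: 10.08
position: [0.5633, 0.254, 0.1603]
orientation: [0.783, 0.622, 0.011, 0.007]
force: [0.3, -0.8, 0.6]
opening: 0.0383
```

Run:
```python
from h import *
plan([.5568,.2607,.03],76.8)
```

```text
pos [0.5633 0.254  0.1603] yaw 76.95 tilt z [ 0.0258  0.0025 -0.9997] open 0.0383 F [ 0.3 -0.8  0.6] t 10.08
wz total 0.15
rotvec [ 1.41 -0.47  0.15]
units after turn [ 0.168 -0.262  4.342]
units now [ 0.133 -0.368  4.336]
```

Emit:
{"method": "play_rows", "body": {"moves": [{"dx": 0.15,"dy": -0.25,"dz": 0.5,"wx": 1.4,"wy": -0.5,"wz": 0.1,"claw": 0.1},{"dx": 0,"dy": 0,"dz": 0.9,"wx": 0,"wy": 0,"wz": 0,"claw": 0.1},{"dx": 0,"dy": 0,"dz": 0.7,"wx": 0,"wy": 0,"wz": 0,"claw": 0.1},{"dx": 0,"dy": 0,"dz": 0.4,"wx": 0,"wy": 0,"wz": 0,"claw": 0.1},{"dx": 0,"dy": 0,"dz": 0.1,"wx": 0,"wy": 0,"wz": 0,"claw": 0.1},{"dx": 0,"dy": 0,"dz": 0,"wx": 0,"wy": 0,"wz": 0,"claw": 0.1}]}}

```text
time_s: 10.58
position: [0.5559, 0.259, 0.0777]
orientation: [0.784, 0.62, -0.003, -0.002]
force: [-0.6, 0.6, 1.3]
opening: 0.0384
```

Run:
```python
from h import *
plan([.5568,.2607,.03],76.8)
```

```text
pos [0.5559 0.259  0.0777] yaw 76.66 tilt z [-0.0068 -0.0014 -1.    ] open 0.0384 F [-0.6  0.6  1.3] t 10.58
wz total -0.14
rotvec [-0.36  0.17 -0.14]
units after turn [0.061 0.016 1.591]
units now [0.066 0.026 1.591]
```

Emit:
{"method": "play_rows", "body": {"moves": [{"dx": 0.06,"dy": 0.02,"dz": 0.6,"wx": -0.3,"wy": 0.1,"wz": 0,"claw": 0.1},{"dx": 0,"dy": 0,"dz": 0.5,"wx": 0,"wy": 0,"wz": 0,"claw": 0.1},{"dx": 0,"dy": 0,"dz": 0.3,"wx": 0,"wy": 0,"wz": 0,"claw": 0.1},{"dx": 0,"dy": 0,"dz": 0.15,"wx": 0,"wy": 0,"wz": 0,"claw": 0.1},{"dx": 0,"dy": 0,"dz": 0,"wx": 0,"wy": 0,"wz": 0,"claw": 0.1}]}}

```text
time_s: 11.0
position: [0.5587, 0.261, 0.0334]
orientation: [0.785, 0.62, 0.001, 0.0]
force: [-0.5, -0.3, 0.3]
opening: 0.0386
```

Run:
```python
from h import *
plan([.5568,.2607,.03],76.8)
```

```text
pos [0.5587 0.261  0.0334] yaw 76.6 tilt z [ 0.0022  0.001  -1.    ] open 0.0386 F [-0.5 -0.3  0.3] t 11.0
wz total -0.2
rotvec [ 0.11 -0.09 -0.2 ]
units after turn [-0.025 -0.06   0.114]
units now [-0.025 -0.06   0.114]
```

Close, then lift and carry; next pocket 2 (−58, +33).

Emit:
{"method": "play_rows", "body": {"moves": [{"dx": -0.02,"dy": -0.06,"dz": 0.12,"wx": 0.1,"wy": 0,"wz": 0,"claw": 0.6},{"dx": 0,"dy": 0,"dz": 0,"wx": 0,"wy": 0,"wz": 0,"claw": 1},{"dx": 0,"dy": 0,"dz": 0,"wx": 0,"wy": 0,"wz": 0,"claw": 1},{"dx": 0,"dy": 0,"dz": 0,"wx": 0,"wy": 0,"wz": 0,"claw": 1},{"dx": 0,"dy": 0,"dz": 0,"wx": 0,"wy": 0,"wz": 0,"claw": 1}]}}

```text
time_s: 11.42
position: [0.557, 0.2611, 0.0315]
orientation: [0.785, 0.62, 0.001, -0.001]
force: [-1.9, -0.1, -1.6]
opening: 0.0187
```

Emit:
{"method": "play_rows", "body": {"moves": [{"dx": 0,"dy": 0,"dz": -0.15,"wx": 0,"wy": 0,"wz": 0,"claw": 1},{"dx": 0,"dy": 0,"dz": -0.3,"wx": 0,"wy": 0,"wz": 0,"claw": 1},{"dx": 0,"dy": 0,"dz": -0.5,"wx": 0,"wy": 0,"wz": 0,"claw": 1},{"dx": 0,"dy": 0,"dz": -0.9,"wx": 0,"wy": 0,"wz": 0,"claw": 1},{"dx": 0,"dy": 0,"dz": -0.9,"wx": 0,"wy": 0,"wz": 0,"claw": 1},{"dx": -0.5,"dy": 0,"dz": -0.9,"wx": 0,"wy": 0,"wz": 0,"claw": 1},{"dx": -0.8,"dy": 0,"dz": -0.7,"wx": 0,"wy": 0,"wz": 0,"claw": 1},{"dx": -0.9,"dy": 0,"dz": -0.2,"wx": 0,"wy": 0,"wz": 0,"claw": 1},{"dx": -1,"dy": 0,"dz": 0,"wx": 0,"wy": 0,"wz": 0,"claw": 1},{"dx": -1,"dy": 0,"dz": 0,"wx": 0,"wy": 0,"wz": 0,"claw": 1},{"dx": -1,"dy": 0,"dz": 0,"wx": 0,"wy": 0,"wz": 0,"claw": 1},{"dx": -1,"dy": 0,"dz": 0,"wx": 0,"wy": 0,"wz": 0,"claw": 1},{"dx": -1,"dy": 0,"dz": 0,"wx": 0,"wy": 0,"wz": 0,"claw": 1},{"dx": -1,"dy": 0,"dz": 0,"wx": 0,"wy": 0,"wz": 0,"claw": 1}]}}

```text
time_s: 12.58
position: [0.4989, 0.0164, 0.1884]
orientation: [0.783, 0.623, 0.007, 0.003]
force: [0.2, -0.9, -0.3]
opening: 0.0184
```

```bash
cat >> h.py <<'E'
CC=np.array([.5236,-.231]); CY=np.radians(-6.4)
def car(x,y): return CC+np.array([[np.cos(CY),-np.sin(CY)],[np.sin(CY),np.cos(CY)]])@np.array([x,y])
E
python3 - <<'E'
from h import *
p=car(-.058,.033); print(p,car(.058,.033),car(-.058,-.033),car(.058,-.033))
plan([*p,.12],83.6)
d=snapshot("wrist");cv2.imwrite("pics/f1.png",d["image"])
E
```

```text
[ 0.46963994 -0.19174046] [ 0.58491701 -0.20467086] [ 0.46228299 -0.25732914] [ 0.57756006 -0.27025954]
pos [0.4989 0.0164 0.1884] yaw 77.01 tilt z [ 0.0158  0.0038 -0.9999] open 0.0184 F [ 0.2 -0.9 -0.3] t 12.58
wz total -6.59
rotvec [ 0.85 -0.37 -6.59]
units after turn [-7.004 -0.195  2.281]
units now [-6.997  0.577  2.238]
```

View pics/f1.png

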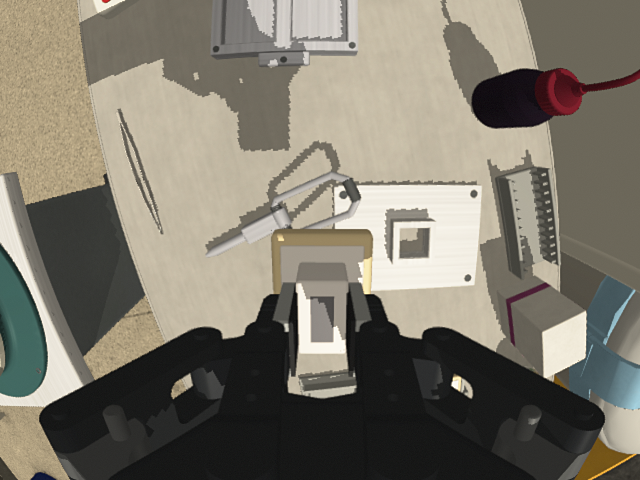

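Emit:
{"method": "play_rows", "body": {"moves": [{"dx": -1,"dy": 0,"dz": 0,"wx": 0.4,"wy": -0.2,"wz": -1.8,"claw": 1},{"dx": -1,"dy": 0,"dz": 0,"wx": 0.4,"wy": -0.2,"wz": -1.8,"claw": 1},{"dx": -1,"dy": 0,"dz": 0,"wx": 0.3,"wy": 0,"wz": -1.8,"claw": 1},{"dx": -1,"dy": 0,"dz": 0.1,"wx": 0,"wy": 0,"wz": -0.9,"claw": 1},{"dx": -1,"dy": 0,"dz": 0.3,"wx": 0,"wy": 0,"wz": 0,"claw": 1},{"dx": -0.8,"dy": 0,"dz": 0.5,"wx": 0,"wy": 0,"wz": 0,"claw": 1},{"dx": -0.5,"dy": 0,"dz": 0.6,"wx": 0,"wy": 0,"wz": 0,"claw": 1},{"dx": -0.1,"dy": 0,"dz": 0.5,"wx": 0,"wy": 0,"wz": 0,"claw": 1},{"dx": 0,"dy": 0,"dz": 0.2,"wx": 0,"wy": 0,"wz": 0,"claw": 1}]}}

```text
time_s: 13.38
position: [0.4667, -0.1896, 0.1339]
orientation: [0.747, 0.665, 0.002, 0.007]
force: [0.9, -0.2, -1.3]
opening: 0.0185
```

Run:
```python
from h import *
plan([*car(-.058,.033),.0315],83.6)
```

```text
pos [ 0.4667 -0.1896  0.1339] yaw 83.33 tilt z [ 0.0114 -0.0077 -0.9999] open 0.0185 F [ 0.9 -0.2 -1.3] t 13.38
wz total -0.27
rotvec [ 0.7   0.36 -0.27]
units after turn [-0.06   0.106  3.413]
units now [-0.038  0.065  3.415]
```

Emit:
{"method": "play_rows", "body": {"moves": [{"dx": -0.06,"dy": 0.1,"dz": 0.5,"wx": 0.7,"wy": 0.4,"wz": -0.2,"claw": 1},{"dx": 0,"dy": 0,"dz": 0.7,"wx": 0,"wy": 0,"wz": 0,"claw": 1},{"dx": 0,"dy": 0,"dz": 0.5,"wx": 0,"wy": 0,"wz": 0,"claw": 1},{"dx": 0,"dy": 0,"dz": 0.3,"wx": 0,"wy": 0,"wz": 0,"claw": 1},{"dx": 0,"dy": 0,"dz": 0,"wx": 0,"wy": 0,"wz": 0,"claw": 1}]}}

```text
time_s: 13.8
position: [0.471, -0.1914, 0.0759]
orientation: [0.746, 0.666, 0.001, 0.002]
force: [0.9, 0.2, -0.9]
opening: 0.0184
```

Run:
```python
from h import *
plan([*car(-.058,.033),.0315],83.6)
```

```text
pos [ 0.471  -0.1914  0.0759] yaw 83.52 tilt z [ 3.7e-03 -8.0e-04 -1.0e+00] open 0.0184 F [ 0.9  0.2 -0.9] t 13.8
wz total -0.08
rotvec [ 0.21  0.02 -0.08]
units after turn [-0.016 -0.045  1.48 ]
units now [-0.015 -0.05   1.48 ]
```

Emit:
{"method": "play_rows", "body": {"moves": [{"dx": 0,"dy": -0.05,"dz": 0.5,"wx": 0.2,"wy": 0,"wz": 0,"claw": 1},{"dx": 0,"dy": 0,"dz": 0.5,"wx": 0,"wy": 0,"wz": 0,"claw": 1},{"dx": 0,"dy": 0,"dz": 0.3,"wx": 0,"wy": 0,"wz": 0,"claw": 1},{"dx": 0,"dy": 0,"dz": 0.15,"wx": 0,"wy": 0,"wz": 0,"claw": 1},{"dx": 0,"dy": 0,"dz": 0.05,"wx": 0,"wy": 0,"wz": 0,"claw": 1}]}}

```text
time_s: 14.22
position: [0.4721, -0.1917, 0.0363]
orientation: [0.745, 0.667, 0.001, 0.003]
force: [-19.0, 7.8, 31.4]
opening: 0.0184
```

Run:
```python
from h import *
plan([*car(-.058,.033),.0315],83.6)
```

```text
pos [ 0.4721 -0.1917  0.0363] yaw 83.62 tilt z [ 0.0053 -0.0042 -1.    ] open 0.0184 F [-19.    7.8  31.4] t 14.22
wz total 0.02
rotvec [0.33 0.21 0.02]
units after turn [-0.01  -0.081  0.161]
units now [-0.01  -0.082  0.16 ]
```

Emit:
{"method": "play_rows", "body": {"moves": [{"dx": 0,"dy": 0,"dz": -0.12,"wx": 0,"wy": 0,"wz": 0,"claw": 1},{"dx": 0,"dy": -0.1,"dz": -0.1,"wx": 0.4,"wy": 0.2,"wz": 0,"claw": 1},{"dx": 0,"dy": 0,"dz": 0,"wx": 0,"wy": 0,"wz": 0,"claw": 1}]}}

```text
time_s: 14.47
position: [0.4693, -0.1913, 0.0446]
orientation: [0.745, 0.667, -0.0, -0.0]
force: [0.2, 0.6, -0.8]
opening: 0.0187
```

Run:
```python
from h import *
plan([*car(-.058,.033),.0315],83.6)
d=snapshot("wrist");cv2.imwrite("pics/g1.png",d["image"][150:400,200:450])
```

```text
pos [ 0.4693 -0.1913  0.0446] yaw 83.66 tilt z [-8.e-04 -4.e-04 -1.e+00] open 0.0187 F [ 0.2  0.6 -0.8] t 14.47
wz total 0.06
rotvec [-0.05  0.03  0.06]
units after turn [-0.015  0.012  0.438]
units now [-0.014  0.012  0.438]
```

View pics/g1.png

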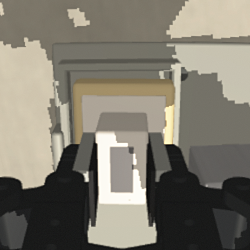

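Emit:
{"method": "play_rows", "body": {"moves": [{"dx": 0,"dy": -0.05,"dz": 0.2,"wx": 0,"wy": 0,"wz": 0,"claw": 1},{"dx": 0,"dy": -0.02,"dz": 0.15,"wx": 0,"wy": 0,"wz": 0,"claw": 1},{"dx": 0,"dy": -0.02,"dz": 0.12,"wx": 0,"wy": 0,"wz": 0,"claw": 1},{"dx": 0,"dy": 0,"dz": 0.05,"wx": 0,"wy": 0,"wz": 0,"claw": 1}]}}

```text
time_s: 14.85
position: [0.4677, -0.1912, 0.0291]
orientation: [0.745, 0.667, 0.0, 0.001]
force: [-15.4, 9.5, 46.4]
opening: 0.0184
```

Run:
```python
from h import *
plan([*car(-.058,.033),.0315],83.6)
```

```text
pos [ 0.4677 -0.1912  0.0291] yaw 83.65 tilt z [ 0.0025 -0.0014 -1.    ] open 0.0184 F [-15.4   9.5  46.4] t 14.85
wz total 0.05
rotvec [0.15 0.06 0.05]
units after turn [-0.01   0.067 -0.079]
units now [-0.01   0.067 -0.079]
```

Emit:
{"method": "play_rows", "body": {"moves": [{"dx": 0,"dy": 0,"dz": -0.08,"wx": 0,"wy": 0,"wz": 0,"claw": 0.5},{"dx": 0,"dy": 0,"dz": 0,"wx": 0,"wy": 0,"wz": 0,"claw": 0.1},{"dx": 0,"dy": 0,"dz": 0,"wx": 0,"wy": 0,"wz": 0,"claw": 0.1},{"dx": 0,"dy": 0,"dz": -0.4,"wx": 0,"wy": 0,"wz": 0,"claw": 0.1},{"dx": 0,"dy": 0,"dz": -0.8,"wx": 0,"wy": 0,"wz": 0,"claw": 0.1},{"dx": 0,"dy": 0,"dz": -1,"wx": 0,"wy": 0,"wz": 0,"claw": 0.1},{"dx": 0,"dy": 0,"dz": -1,"wx": 0,"wy": 0,"wz": 0,"claw": 0.1},{"dx": 0.4,"dy": 0,"dz": -1,"wx": 0,"wy": 0,"wz": 0,"claw": 0.1},{"dx": 0.8,"dy": 0,"dz": -0.9,"wx": 0,"wy": 0,"wz": 0,"claw": 0.1},{"dx": 0.9,"dy": 0,"dz": -0.4,"wx": 0,"wy": 0,"wz": 0,"claw": 0.1}]}}

```text
time_s: 15.68
position: [0.4709, -0.1287, 0.2005]
orientation: [0.747, 0.665, -0.002, -0.003]
force: [0.8, 0.2, 0.5]
opening: 0.0388
```

Run:
```python
from h import *
import pickle
plan([.4984,.2744,.2],76.8)
d=snapshot("wrist");cv2.imwrite("pics/g2.png",d["image"]);pickle.dump(d,open("g2.pkl","wb"))
```

```text
pos [ 0.4709 -0.1287  0.2005] yaw 83.37 tilt z [-0.0071  0.0025 -1.    ] open 0.0388 F [0.8 0.2 0.5] t 15.68
wz total 6.57
rotvec [-0.43 -0.07  6.57]
units after turn [13.291 -2.177  0.017]
units now [13.453 -0.642  0.045]
```

View pics/g2.png

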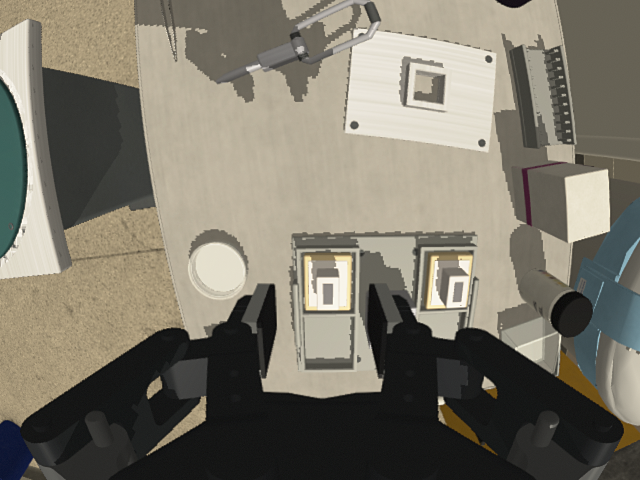

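Run:
```python
from h import *
import pickle
np.set_printoptions(precision=4,suppress=True)
d=pickle.load(open("g2.pkl","rb")); crop(d,"g2z",285,225,485,375,4)
```

```text
(no output)
```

View pics/g2z.png

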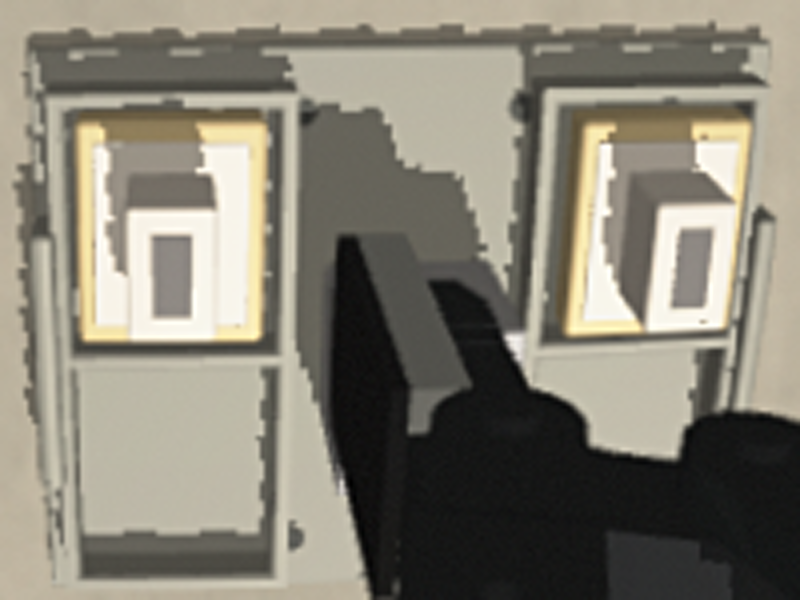

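Run:
```python
from h import *
import pickle
np.set_printoptions(precision=4,suppress=True)
d=pickle.load(open("g2.pkl","rb"))
c=lambda p:(285+(p[0]+.5)/4-.5,225+(p[1]+.5)/4-.5)
for nm,L,loc in [("p2",[(64,106),(284,106),(280,352),(73,355)],(-.058,.033)),("p1",[(75,368),(278,362),(275,577),(80,580)],(-.058,-.033)),("p4",[(545,104),(760,100),(735,342),(535,345)],(.058,.033))]:
    Q=np.array([onz(d,c(p),.017,True) for p in L]); m=Q.mean(0); print(nm,m,car(*loc))
    for i in range(4):
        e=Q[(i+1)%4]-Q[i]; print(np.linalg.norm(e).round(4),np.degrees(np.arctan2(e[1],e[0])).round(2))
for p in [(172,277),(692,268)]: print(onz(d,c(p),.045,True))
```

```text
p2 [ 0.4698 -0.1927  0.017 ] [ 0.4696 -0.1917]
0.0505 -6.59
0.0626 -95.84
0.0504 174.28
0.0634 84.23
p1 [ 0.4629 -0.2589  0.017 ] [ 0.4623 -0.2573]
0.0496 -4.75
0.0641 -95.24
0.0512 174.36
0.0634 83.3
p4 [ 0.5844 -0.2056  0.017 ] [ 0.5849 -0.2047]
0.0552 -5.88
0.0647 -94.83
0.0542 171.83
0.0625 86.08
[ 0.4688 -0.1916  0.045 ]
[ 0.5864 -0.2052  0.045 ]
```

Emit:
{"method": "play_rows", "body": {"moves": [{"dx": 1,"dy": 0,"dz": 0,"wx": -0.4,"wy": 0,"wz": 1.3,"claw": 0.1},{"dx": 1,"dy": -0.1,"dz": 0,"wx": 0,"wy": 0,"wz": 1.3,"claw": 0.1},{"dx": 1,"dy": -0.1,"dz": 0,"wx": 0,"wy": 0,"wz": 1.3,"claw": 0.1},{"dx": 1,"dy": -0.1,"dz": 0,"wx": 0,"wy": 0,"wz": 1.3,"claw": 0.1},{"dx": 1,"dy": -0.2,"dz": 0,"wx": 0,"wy": 0,"wz": 1.3,"claw": 0.1},{"dx": 1,"dy": -0.2,"dz": 0,"wx": 0,"wy": 0,"wz": 0,"claw": 0.1},{"dx": 1,"dy": -0.2,"dz": 0,"wx": 0,"wy": 0,"wz": 0,"claw": 0.1},{"dx": 1,"dy": -0.2,"dz": 0,"wx": 0,"wy": 0,"wz": 0,"claw": 0.1},{"dx": 1,"dy": -0.2,"dz": 0,"wx": 0,"wy": 0,"wz": 0,"claw": 0.1},{"dx": 1,"dy": -0.2,"dz": 0,"wx": 0,"wy": 0,"wz": 0,"claw": 0.1},{"dx": 1,"dy": -0.2,"dz": 0,"wx": 0,"wy": 0,"wz": 0,"claw": 0.1},{"dx": 0.9,"dy": -0.1,"dz": 0.2,"wx": 0,"wy": 0,"wz": 0,"claw": 0.1},{"dx": 0.5,"dy": 0,"dz": 0.5,"wx": 0,"wy": 0,"wz": 0,"claw": 0.1},{"dx": 0.1,"dy": 0,"dz": 0.8,"wx": 0,"wy": 0,"wz": 0,"claw": 0.1},{"dx": 0,"dy": 0,"dz": 0.7,"wx": 0,"wy": 0,"wz": 0,"claw": 0.1},{"dx": 0,"dy": 0,"dz": 0.3,"wx": 0,"wy": 0,"wz": 0,"claw": 0.1}]}}

```text
time_s: 17.07
position: [0.4936, 0.2755, 0.1385]
orientation: [0.784, 0.621, 0.007, 0.003]
force: [-0.5, 0.3, 0.4]
opening: 0.0387
```

Run:
```python
from h import *
plan([.4984,.2744,.03],76.8)
```

```text
pos [0.4936 0.2755 0.1385] yaw 76.79 tilt z [ 0.0142  0.0042 -0.9999] open 0.0387 F [-0.5  0.3  0.4] t 17.07
wz total -0.01
rotvec [ 0.74 -0.42 -0.02]
units after turn [1.000e-03 1.640e-01 3.617e+00]
units now [-0.026  0.118  3.618]
```

Emit:
{"method": "play_rows", "body": {"moves": [{"dx": 0,"dy": 0.16,"dz": 0.6,"wx": 0.7,"wy": -0.4,"wz": 0,"claw": 0.1},{"dx": 0,"dy": 0,"dz": 0.8,"wx": 0,"wy": 0,"wz": 0,"claw": 0.1},{"dx": 0,"dy": 0,"dz": 0.4,"wx": 0,"wy": 0,"wz": 0,"claw": 0.1},{"dx": 0,"dy": 0,"dz": 0.1,"wx": 0,"wy": 0,"wz": 0,"claw": 0.1},{"dx": 0,"dy": 0,"dz": 0,"wx": 0,"wy": 0,"wz": 0,"claw": 0.1}]}}

```text
time_s: 17.48
position: [0.4982, 0.2738, 0.0802]
orientation: [0.784, 0.621, -0.001, -0.0]
force: [0.2, 1.1, -0.7]
opening: 0.0385
```

Run:
```python
from h import *
plan([.4984,.2744,.03],76.8)
```

```text
pos [0.4982 0.2738 0.0802] yaw 76.78 tilt z [-1.3e-03 -8.0e-04 -1.0e+00] open 0.0385 F [ 0.2  1.1 -0.7] t 17.48
wz total -0.02
rotvec [-0.06  0.06 -0.02]
units after turn [2.200e-02 1.000e-03 1.672e+00]
units now [0.024 0.003 1.672]
```

Emit:
{"method": "play_rows", "body": {"moves": [{"dx": 0,"dy": -0.02,"dz": 0.7,"wx": 0,"wy": 0,"wz": 0,"claw": 0.1},{"dx": 0,"dy": -0.02,"dz": 0.5,"wx": 0,"wy": 0,"wz": 0,"claw": 0.1},{"dx": 0,"dy": -0.02,"dz": 0.3,"wx": 0,"wy": 0,"wz": 0,"claw": 0.1},{"dx": 0,"dy": 0,"dz": 0.15,"wx": 0,"wy": 0,"wz": 0,"claw": 0.1},{"dx": 0,"dy": 0,"dz": 0,"wx": 0,"wy": 0,"wz": 0,"claw": 0.1}]}}

```text
time_s: 17.9
position: [0.4986, 0.2748, 0.0342]
orientation: [0.784, 0.621, 0.002, 0.001]
force: [-0.4, -0.3, 0.4]
opening: 0.0384
```

Run:
```python
from h import *
plan([.4984,.2744,.03],76.8)
```

```text
pos [0.4986 0.2748 0.0342] yaw 76.74 tilt z [ 0.0045  0.002  -1.    ] open 0.0384 F [-0.4 -0.3  0.4] t 17.9
wz total -0.06
rotvec [ 0.23 -0.17 -0.06]
units after turn [-0.015 -0.002  0.14 ]
units now [-0.015 -0.003  0.14 ]
```

Emit:
{"method": "play_rows", "body": {"moves": [{"dx": 0,"dy": 0,"dz": 0.14,"wx": 0.2,"wy": 0,"wz": 0,"claw": 0.6},{"dx": 0,"dy": 0,"dz": 0,"wx": 0,"wy": 0,"wz": 0,"claw": 1},{"dx": 0,"dy": 0,"dz": 0,"wx": 0,"wy": 0,"wz": 0,"claw": 1},{"dx": 0,"dy": 0,"dz": 0,"wx": 0,"wy": 0,"wz": 0,"claw": 1},{"dx": 0,"dy": 0,"dz": 0,"wx": 0,"wy": 0,"wz": 0,"claw": 1}]}}

```text
time_s: 18.32
position: [0.4989, 0.2753, 0.0318]
orientation: [0.784, 0.621, 0.002, -0.001]
force: [-0.8, -0.5, -1.1]
opening: 0.0185
```

Emit:
{"method": "play_rows", "body": {"moves": [{"dx": 0,"dy": 0,"dz": -0.15,"wx": 0,"wy": 0,"wz": 0,"claw": 1},{"dx": 0,"dy": 0,"dz": -0.3,"wx": 0,"wy": 0,"wz": 0,"claw": 1},{"dx": 0,"dy": 0,"dz": -0.5,"wx": 0,"wy": 0,"wz": 0,"claw": 1},{"dx": 0,"dy": 0,"dz": -0.9,"wx": 0,"wy": 0,"wz": 0,"claw": 1},{"dx": 0,"dy": 0,"dz": -0.9,"wx": 0,"wy": 0,"wz": 0,"claw": 1},{"dx": -0.5,"dy": 0,"dz": -0.9,"wx": 0,"wy": 0,"wz": 0,"claw": 1},{"dx": -0.8,"dy": 0,"dz": -0.7,"wx": 0,"wy": 0,"wz": 0,"claw": 1},{"dx": -0.9,"dy": 0.1,"dz": -0.2,"wx": 0,"wy": 0,"wz": 0,"claw": 1},{"dx": -1,"dy": 0.1,"dz": 0,"wx": 0,"wy": 0,"wz": 0,"claw": 1},{"dx": -1,"dy": 0.1,"dz": 0,"wx": 0,"wy": 0,"wz": 0,"claw": 1},{"dx": -1,"dy": 0.1,"dz": 0,"wx": 0,"wy": 0,"wz": 0,"claw": 1},{"dx": -1,"dy": 0.1,"dz": 0,"wx": 0,"wy": 0,"wz": 0,"claw": 1},{"dx": -1,"dy": 0.1,"dz": 0,"wx": 0,"wy": 0,"wz": 0,"claw": 1},{"dx": -1,"dy": 0.1,"dz": 0,"wx": 0,"wy": 0,"wz": 0,"claw": 1},{"dx": -1,"dy": 0.1,"dz": 0,"wx": 0,"wy": 0,"wz": 0,"claw": 1}]}}

```text
time_s: 19.57
position: [0.4583, -0.0063, 0.19]
orientation: [0.782, 0.624, 0.009, 0.004]
force: [0.4, 0.3, -1.0]
opening: 0.0183
```

Run:
```python
from h import *
plan([.4628,-.2582,.14],83.6)
```

```text
pos [ 0.4583 -0.0063  0.19  ] yaw 77.2 tilt z [ 0.0199  0.0054 -0.9998] open 0.0183 F [ 0.4  0.3 -1. ] t 19.57
wz total -6.4
rotvec [ 1.07 -0.5  -6.41]
units after turn [-8.326  1.085  1.666]
units now [-8.169  1.977  1.623]
```

Emit:
{"method": "play_rows", "body": {"moves": [{"dx": -1,"dy": 0.15,"dz": 0,"wx": 0.5,"wy": -0.2,"wz": -1.8,"claw": 1},{"dx": -1,"dy": 0.15,"dz": 0,"wx": 0.5,"wy": -0.2,"wz": -1.8,"claw": 1},{"dx": -1,"dy": 0.15,"dz": 0,"wx": 0.5,"wy": 0,"wz": -1.8,"claw": 1},{"dx": -1,"dy": 0.15,"dz": 0,"wx": 0.2,"wy": 0,"wz": -0.9,"claw": 1},{"dx": -1,"dy": 0.15,"dz": 0,"wx": 0,"wy": 0,"wz": 0,"claw": 1},{"dx": -1,"dy": 0.1,"dz": 0,"wx": 0,"wy": 0,"wz": 0,"claw": 1},{"dx": -0.9,"dy": 0,"dz": 0.2,"wx": 0,"wy": 0,"wz": 0,"claw": 1},{"dx": -0.6,"dy": 0,"dz": 0.4,"wx": 0,"wy": 0,"wz": 0,"claw": 1},{"dx": -0.2,"dy": 0,"dz": 0.3,"wx": 0,"wy": 0,"wz": 0,"claw": 1},{"dx": 0,"dy": 0,"dz": 0.1,"wx": 0,"wy": 0,"wz": 0,"claw": 1}]}}

```text
time_s: 20.4
position: [0.4471, -0.2566, 0.1725]
orientation: [0.746, 0.666, -0.0, 0.003]
force: [0.6, 0.2, -1.3]
opening: 0.0186
```

Run:
```python
from h import *
plan([.4628,-.2582,.0318],83.6)
```

```text
pos [ 0.4471 -0.2566  0.1725] yaw 83.48 tilt z [ 0.0043 -0.005  -1.    ] open 0.0186 F [ 0.6  0.2 -1.3] t 20.4
wz total -0.12
rotvec [ 0.28  0.26 -0.12]
units after turn [0.007 0.526 4.69 ]
units now [0.029 0.503 4.692]
```

Emit:
{"method": "play_rows", "body": {"moves": [{"dx": 0,"dy": 0.4,"dz": 0.4,"wx": 0.3,"wy": 0.2,"wz": 0,"claw": 1},{"dx": 0,"dy": 0.1,"dz": 0.8,"wx": 0,"wy": 0,"wz": 0,"claw": 1},{"dx": 0,"dy": 0,"dz": 0.9,"wx": 0,"wy": 0,"wz": 0,"claw": 1},{"dx": 0,"dy": 0,"dz": 0.6,"wx": 0,"wy": 0,"wz": 0,"claw": 1},{"dx": 0,"dy": 0,"dz": 0.3,"wx": 0,"wy": 0,"wz": 0,"claw": 1},{"dx": 0,"dy": 0,"dz": 0,"wx": 0,"wy": 0,"wz": 0,"claw": 1}]}}

```text
time_s: 20.9
position: [0.4647, -0.2547, 0.0839]
orientation: [0.746, 0.666, 0.001, 0.003]
force: [-0.4, -0.6, -2.3]
opening: 0.0182
```

Run:
```python
from h import *
plan([.4628,-.2582,.0318],83.6)
```

```text
pos [ 0.4647 -0.2547  0.0839] yaw 83.56 tilt z [ 0.0046 -0.0029 -1.    ] open 0.0182 F [-0.4 -0.6 -2.3] t 20.9
wz total -0.04
rotvec [ 0.28  0.14 -0.04]
units after turn [-0.124 -0.048  1.737]
units now [-0.119 -0.057  1.737]
```

Emit:
{"method": "play_rows", "body": {"moves": [{"dx": -0.13,"dy": -0.08,"dz": 0.3,"wx": 0.3,"wy": 0.1,"wz": 0,"claw": 1},{"dx": -0.02,"dy": -0.03,"dz": 0.4,"wx": 0,"wy": 0,"wz": 0,"claw": 1},{"dx": 0,"dy": 0,"dz": 0.3,"wx": 0,"wy": 0,"wz": 0,"claw": 1},{"dx": 0,"dy": 0,"dz": 0.1,"wx": 0,"wy": 0,"wz": 0,"claw": 1},{"dx": 0,"dy": 0,"dz": 0,"wx": 0,"wy": 0,"wz": 0,"claw": 1}]}}

```text
time_s: 21.32
position: [0.4621, -0.2587, 0.0518]
orientation: [0.745, 0.667, 0.0, 0.002]
force: [0.6, 0.2, -1.4]
opening: 0.0186
```

Run:
```python
from h import *
plan([.4628,-.2582,.0318],83.6)
```

```text
pos [ 0.4621 -0.2587  0.0518] yaw 83.63 tilt z [ 0.0028 -0.0026 -1.    ] open 0.0186 F [ 0.6  0.2 -1.4] t 21.32
wz total 0.03
rotvec [0.18 0.13 0.03]
units after turn [0.019 0.022 0.666]
units now [0.021 0.02  0.666]
```

Emit:
{"method": "play_rows", "body": {"moves": [{"dx": 0.02,"dy": 0,"dz": 0.3,"wx": 0.2,"wy": 0.1,"wz": 0,"claw": 1},{"dx": 0,"dy": -0.01,"dz": 0.2,"wx": 0,"wy": 0,"wz": 0,"claw": 1},{"dx": 0,"dy": -0.01,"dz": 0.15,"wx": 0,"wy": 0,"wz": 0,"claw": 1},{"dx": 0,"dy": 0,"dz": 0.05,"wx": 0,"wy": 0,"wz": 0,"claw": 1}]}}

```text
time_s: 21.65
position: [0.4622, -0.2586, 0.0305]
orientation: [0.745, 0.667, -0.0, 0.001]
force: [-10.7, 7.3, 25.5]
opening: 0.0184
```

Run:
```python
from h import *
plan([.4628,-.2582,.0318],83.6)
```

```text
pos [ 0.4622 -0.2586  0.0305] yaw 83.62 tilt z [ 9.0e-04 -1.5e-03 -1.0e+00] open 0.0184 F [-10.7   7.3  25.5] t 21.65
wz total 0.02
rotvec [0.06 0.08 0.02]
units after turn [ 0.016  0.018 -0.042]
units now [ 0.016  0.018 -0.042]
```

Emit:
{"method": "play_rows", "body": {"moves": [{"dx": 0,"dy": 0,"dz": -0.04,"wx": 0,"wy": 0,"wz": 0,"claw": 0.5},{"dx": 0,"dy": 0,"dz": 0,"wx": 0,"wy": 0,"wz": 0,"claw": 0.1},{"dx": 0,"dy": 0,"dz": 0,"wx": 0,"wy": 0,"wz": 0,"claw": 0.1},{"dx": 0,"dy": 0,"dz": -0.4,"wx": 0,"wy": 0,"wz": 0,"claw": 0.1},{"dx": 0,"dy": 0,"dz": -0.8,"wx": 0,"wy": 0,"wz": 0,"claw": 0.1},{"dx": 0,"dy": 0,"dz": -1,"wx": 0,"wy": 0,"wz": 0,"claw": 0.1},{"dx": 0,"dy": 0,"dz": -1,"wx": 0,"wy": 0,"wz": 0,"claw": 0.1},{"dx": 0.4,"dy": 0,"dz": -1,"wx": 0,"wy": 0,"wz": 0,"claw": -0.3},{"dx": 0.8,"dy": 0,"dz": -0.9,"wx": 0,"wy": 0,"wz": 0,"claw": -0.3},{"dx": 1,"dy": 0.4,"dz": -0.4,"wx": 0,"wy": 0,"wz": 0,"claw": -0.3},{"dx": 1,"dy": 0.6,"dz": 0,"wx": 0,"wy": 0,"wz": 0,"claw": -0.3},{"dx": 1,"dy": 0.6,"dz": 0,"wx": 0,"wy": 0,"wz": 0.8,"claw": -0.3},{"dx": 1,"dy": 0.6,"dz": 0,"wx": 0,"wy": 0,"wz": 0.8,"claw": -0.3},{"dx": 0.4,"dy": 0.4,"dz": 0,"wx": 0,"wy": 0,"wz": 0.8,"claw": -0.3},{"dx": 0,"dy": 0,"dz": 0,"wx": 0,"wy": 0,"wz": 0,"claw": -0.3}]}}

```text
time_s: 22.9
position: [0.5613, -0.0937, 0.2179]
orientation: [0.761, 0.648, 0.003, 0.004]
force: [0.5, 0.2, -0.7]
opening: 0.0555
```

Run:
```python
from h import *
import pickle
plan([.5,-.018,.2],79.4)
d=snapshot("wrist");cv2.imwrite("pics/i1.png",d["image"]);pickle.dump(d,open("i1.pkl","wb"))
```

```text
pos [ 0.5613 -0.0937  0.2179] yaw 80.86 tilt z [ 0.0105 -0.0026 -0.9999] open 0.0555 F [ 0.5  0.2 -0.7] t 22.9
wz total 1.46
rotvec [0.62 0.04 1.46]
units after turn [ 2.105 -2.473  0.598]
units now [ 2.168 -2.425  0.57 ]
```

View pics/i1.png

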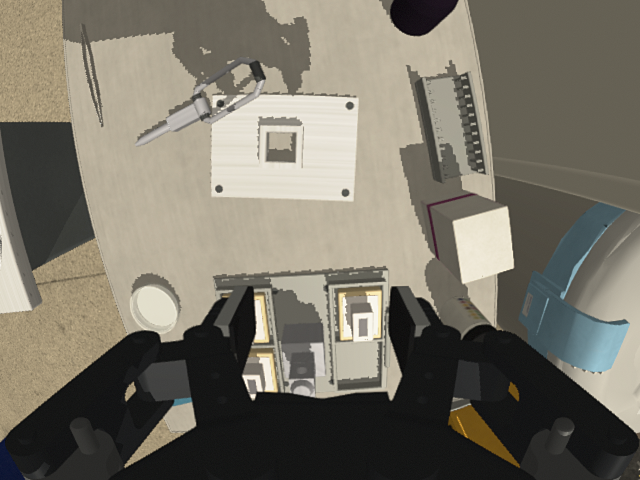

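Run:
```python
from h import *
import pickle
d=pickle.load(open("i1.pkl","rb")); crop(d,"i1z",125,50,365,210,3)
```

```text
(no output)
```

View pics/i1z.png

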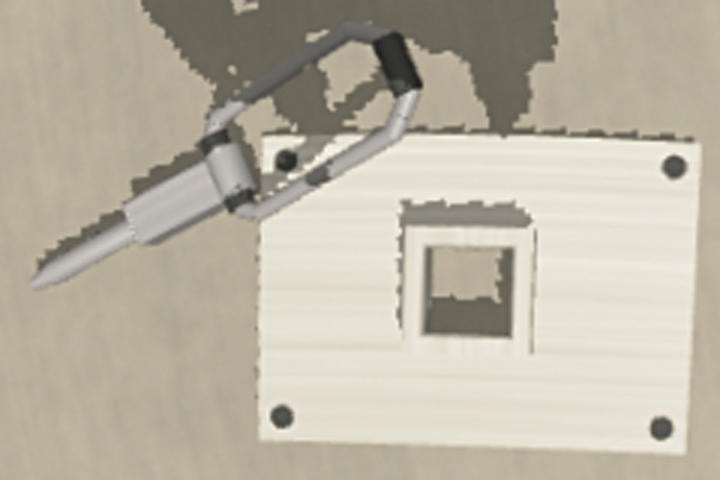

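Run:
```python
from h import *
import pickle
np.set_printoptions(precision=4,suppress=True)
d=pickle.load(open("i1.pkl","rb"))
c=lambda p:(125+(p[0]+.5)/3-.5,50+(p[1]+.5)/3-.5)
Q=np.array([onz(d,c(p),.005,True) for p in [(286,160),(675,167),(661,428),(282,417)]]); print(Q,Q.mean(0))
for i in range(4):
    e=Q[(i+1)%4]-Q[i]; print(np.linalg.norm(e).round(4),np.degrees(np.arctan2(e[1],e[0])).round(2))
H=np.array([onz(d,c(p),.021,True) for p in [(424,245),(513,247),(511,338),(422,334)]]);print("hub",H,H.mean(0))
C=np.array([onz(d,c(p),.005,True) for p in [(262,133),(700,140),(687,453),(259,440)]]);print("corn",C.mean(0),C)
print("pin tip",onz(d,c((35,282)),.008,True),"head front",onz(d,c((140,225)),.016,True),"boss",onz(d,c((227,172)),.02,True))
w=two(d,c((400,65)),snapshot("scene"),(0,0),True) if 0 else None
t=snapshot("top"); crop(t,"i_top",255,170,355,320,4)
s=snapshot("scene"); crop(s,"i_sc",250,230,380,310,5)
```

```text
[[ 0.4854  0.0265  0.005 ]
 [ 0.607   0.0016  0.005 ]
 [ 0.5898 -0.0806  0.005 ]
 [ 0.4685 -0.0559  0.005 ]] [ 0.5377 -0.0271  0.005 ]
0.1242 -11.58
0.084 -101.84
0.1238 168.5
0.0841 78.4
hub [[ 0.527  -0.0108  0.021 ]
 [ 0.5535 -0.0163  0.021 ]
 [ 0.5482 -0.0435  0.021 ]
 [ 0.5217 -0.0375  0.021 ]] [ 0.5376 -0.027   0.021 ]
corn [ 0.5378 -0.0264  0.005 ] [[ 0.4789  0.0372  0.005 ]
 [ 0.6163  0.0091  0.005 ]
 [ 0.5969 -0.09    0.005 ]
 [ 0.459  -0.0619  0.005 ]]
pin tip [0.3907 0.0074 0.008 ] head front [0.4363 0.0157 0.016 ] boss [0.4696 0.0248 0.02  ]
```

View pics/i_top.png

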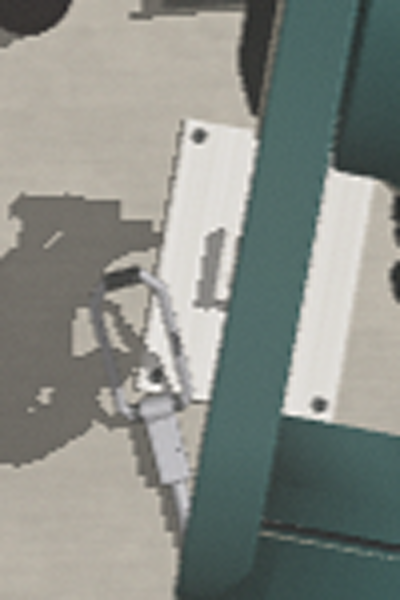

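View pics/i_sc.png

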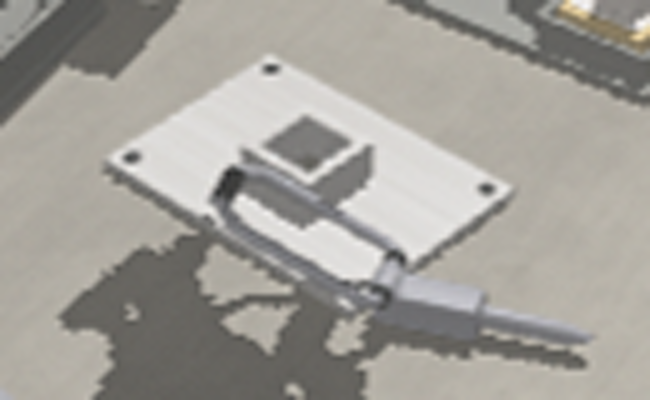

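Run:
```python
from h import *
plan([.5377,-.027,.1],78.5)
```

```text
pos [ 0.5594 -0.0961  0.2175] yaw 80.81 tilt z [ 0.0097 -0.0031 -0.9999] open 0.0552 F [ 0.6 -0.3 -0.2] t 23.05
wz total 2.31
rotvec [0.58 0.08 2.31]
units after turn [ 2.114 -1.169  3.916]
units now [ 2.165 -1.122  3.902]
```

Emit:
{"method": "play_rows", "body": {"moves": [{"dx": 0.6,"dy": -0.3,"dz": 0.2,"wx": 0.6,"wy": 0.1,"wz": 1.5,"claw": -0.3},{"dx": 0.7,"dy": -0.4,"dz": 0.6,"wx": 0,"wy": 0,"wz": 0.6,"claw": -0.3},{"dx": 0.6,"dy": -0.4,"dz": 0.8,"wx": 0,"wy": 0,"wz": 0,"claw": -0.3},{"dx": 0.2,"dy": -0.1,"dz": 0.8,"wx": 0,"wy": 0,"wz": 0,"claw": -0.3},{"dx": 0,"dy": 0,"dz": 0.6,"wx": 0,"wy": 0,"wz": 0,"claw": -0.3},{"dx": 0,"dy": 0,"dz": 0.3,"wx": 0,"wy": 0,"wz": 0,"claw": -0.3},{"dx": 0,"dy": 0,"dz": 0,"wx": 0,"wy": 0,"wz": 0,"claw": -0.3}]}}

```text
time_s: 23.63
position: [0.5311, -0.0321, 0.1179]
orientation: [0.776, 0.63, 0.001, 0.001]
force: [-0.3, 0.6, -0.5]
opening: 0.0554
```

Run:
```python
from h import *
plan([.5377,-.027,.007],78.5)
d=snapshot("wrist");cv2.imwrite("pics/j1.png",d["image"])
```

```text
pos [ 0.5311 -0.0321  0.1179] yaw 78.17 tilt z [ 0.0029 -0.0014 -1.    ] open 0.0554 F [-0.3  0.6 -0.5] t 23.63
wz total -0.33
rotvec [ 0.18  0.05 -0.33]
units after turn [0.209 0.183 3.696]
units now [0.213 0.17  3.697]
```

View pics/j1.png

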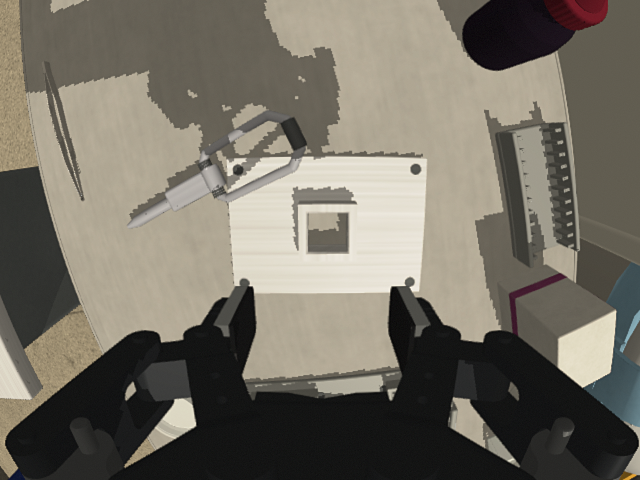

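Emit:
{"method": "play_rows", "body": {"moves": [{"dx": 0.2,"dy": 0.15,"dz": 0.5,"wx": 0.2,"wy": 0,"wz": -0.3,"claw": -0.3},{"dx": 0,"dy": 0,"dz": 0.8,"wx": 0,"wy": 0,"wz": 0,"claw": -0.3},{"dx": 0,"dy": 0,"dz": 0.7,"wx": 0,"wy": 0,"wz": 0,"claw": -0.3},{"dx": 0,"dy": 0,"dz": 0.4,"wx": 0,"wy": 0,"wz": 0,"claw": -0.3},{"dx": 0,"dy": 0,"dz": 0.1,"wx": 0,"wy": 0,"wz": 0,"claw": -0.3},{"dx": 0,"dy": 0,"dz": 0,"wx": 0,"wy": 0,"wz": 0,"claw": -0.3}]}}

```text
time_s: 24.18
position: [0.5413, -0.0316, 0.0505]
orientation: [0.776, 0.631, 0.003, 0.004]
force: [-0.7, 0.1, 0.5]
opening: 0.0555
```

Run:
```python
from h import *
plan([.5377,-.027,.007],78.5)
d=snapshot("wrist");cv2.imwrite("pics/j2.png",d["image"])
```

```text
pos [ 0.5413 -0.0316  0.0505] yaw 78.19 tilt z [ 0.0106 -0.0024 -0.9999] open 0.0555 F [-0.7  0.1  0.5] t 24.18
wz total -0.31
rotvec [ 0.62  0.01 -0.31]
units after turn [ 0.127 -0.15   1.451]
units now [ 0.127 -0.166  1.45 ]
```

View pics/j2.png

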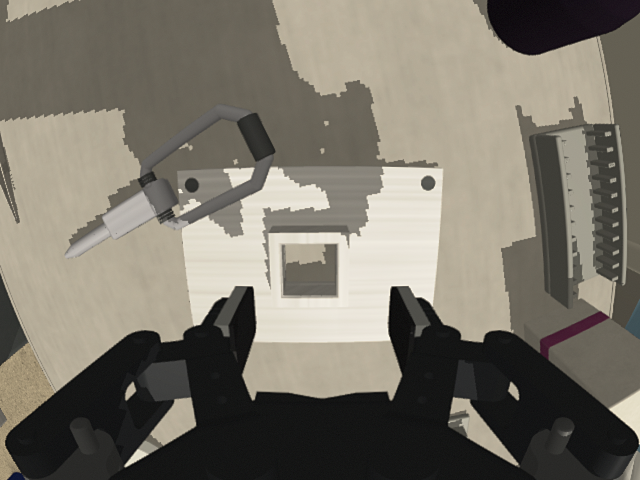

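Emit:
{"method": "play_rows", "body": {"moves": [{"dx": 0.13,"dy": -0.15,"dz": 0.2,"wx": 0.6,"wy": 0,"wz": -0.3,"claw": -0.3},{"dx": 0,"dy": 0,"dz": 0.3,"wx": 0,"wy": 0,"wz": 0,"claw": -0.3},{"dx": 0,"dy": 0,"dz": 0.1,"wx": 0,"wy": 0,"wz": 0,"claw": -0.3},{"dx": 0,"dy": 0,"dz": 0,"wx": 0,"wy": 0,"wz": 0,"claw": -0.3}]}}

```text
time_s: 24.57
position: [0.5394, -0.0268, 0.0352]
orientation: [0.774, 0.633, 0.002, 0.002]
force: [0.3, -0.4, -0.3]
opening: 0.0559
```

Run:
```python
from h import *
plan([.5377,-.027,.007],78.5)
```

```text
pos [ 0.5394 -0.0268  0.0352] yaw 78.51 tilt z [ 4.7e-03 -6.0e-04 -1.0e+00] open 0.0559 F [ 0.3 -0.4 -0.3] t 24.57
wz total 0.01
rotvec [ 0.27 -0.02  0.01]
units after turn [-0.016 -0.053  0.941]
units now [-0.017 -0.058  0.94 ]
```

Emit:
{"method": "play_rows", "body": {"moves": [{"dx": 0,"dy": -0.06,"dz": 0.35,"wx": 0.3,"wy": 0,"wz": 0,"claw": -0.3},{"dx": 0,"dy": -0.02,"dz": 0.35,"wx": 0,"wy": 0,"wz": 0,"claw": -0.3},{"dx": 0,"dy": 0,"dz": 0.2,"wx": 0,"wy": 0,"wz": 0,"claw": -0.3},{"dx": 0,"dy": 0,"dz": 0.05,"wx": 0,"wy": 0,"wz": 0,"claw": -0.3}]}}

```text
time_s: 24.9
position: [0.537, -0.0262, 0.0044]
orientation: [0.774, 0.633, 0.0, -0.0]
force: [-0.1, -0.6, 0.6]
opening: 0.0556
```

Run:
```python
from h import *
plan([.5377,-.027,.007],78.5)
d=snapshot("wrist");cv2.imwrite("pics/j3.png",d["image"])
```

```text
pos [ 0.537  -0.0262  0.0044] yaw 78.52 tilt z [-1.e-04  5.e-04 -1.e+00] open 0.0556 F [-0.1 -0.6  0.6] t 24.9
wz total 0.02
rotvec [-0.01 -0.02  0.02]
units after turn [-0.022  0.028 -0.088]
units now [-0.021  0.028 -0.088]
```

View pics/j3.png

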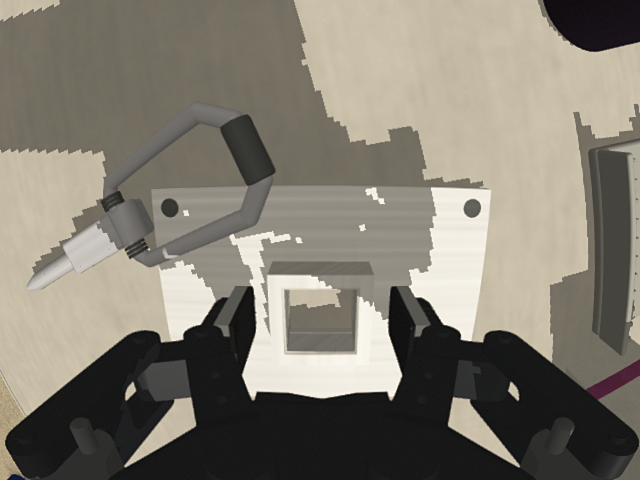

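Emit:
{"method": "play_rows", "body": {"moves": [{"dx": -0.02,"dy": 0.02,"dz": -0.05,"wx": 0,"wy": 0,"wz": 0,"claw": 0.2},{"dx": 0,"dy": 0,"dz": 0,"wx": 0,"wy": 0,"wz": 0,"claw": 0.6},{"dx": 0,"dy": 0,"dz": 0,"wx": 0,"wy": 0,"wz": 0,"claw": 1},{"dx": 0,"dy": 0,"dz": 0,"wx": 0,"wy": 0,"wz": 0,"claw": 1},{"dx": 0,"dy": 0,"dz": 0,"wx": 0,"wy": 0,"wz": 0,"claw": 1}]}}

```text
time_s: 25.37
position: [0.5378, -0.0271, 0.0065]
orientation: [0.774, 0.633, 0.0, -0.0]
force: [-0.4, 0.3, -2.9]
opening: 0.0374
```

Run:
```python
from h import *
plan([.5627,-.072,.010],78.5)
```

```text
pos [ 0.5378 -0.0271  0.0065] yaw 78.52 tilt z [-3.e-04  4.e-04 -1.e+00] open 0.0374 F [-0.4  0.3 -2.9] t 25.37
wz total 0.02
rotvec [-0.02 -0.02  0.02]
units after turn [-1.3    1.113 -0.117]
units now [-1.3    1.113 -0.118]
```

Emit:
{"method": "play_rows", "body": {"moves": [{"dx": 0,"dy": 0,"dz": -0.1,"wx": 0,"wy": 0,"wz": 0,"claw": 1},{"dx": -0.2,"dy": 0.15,"dz": 0,"wx": 0,"wy": 0,"wz": 0,"claw": 1},{"dx": -0.3,"dy": 0.3,"dz": 0,"wx": 0,"wy": 0,"wz": 0,"claw": 1},{"dx": -0.4,"dy": 0.3,"dz": 0,"wx": 0,"wy": 0,"wz": 0,"claw": 1},{"dx": -0.4,"dy": 0.3,"dz": 0,"wx": 0,"wy": 0,"wz": 0,"claw": 1},{"dx": -0.2,"dy": 0.1,"dz": 0,"wx": 0,"wy": 0,"wz": 0,"claw": 1},{"dx": 0,"dy": 0,"dz": 0,"wx": 0,"wy": 0,"wz": 0,"claw": 1}]}}

```text
time_s: 25.95
position: [0.5657, -0.0845, 0.01]
orientation: [0.774, 0.633, 0.0, 0.0]
force: [-0.5, 0.5, -2.3]
opening: 0.0375
```

Run:
```python
from h import *
plan([.5627,-.072,.010],78.5)
d=snapshot("wrist");cv2.imwrite("pics/j4.png",d["image"])
```

```text
pos [ 0.5657 -0.0845  0.01  ] yaw 78.53 tilt z [ 6.e-04 -2.e-04 -1.e+00] open 0.0375 F [-0.5  0.5 -2.3] t 25.95
wz total 0.03
rotvec [0.03 0.   0.03]
units after turn [ 0.388 -0.18   0.001]
units now [ 0.388 -0.18   0.001]
```

View pics/j4.png

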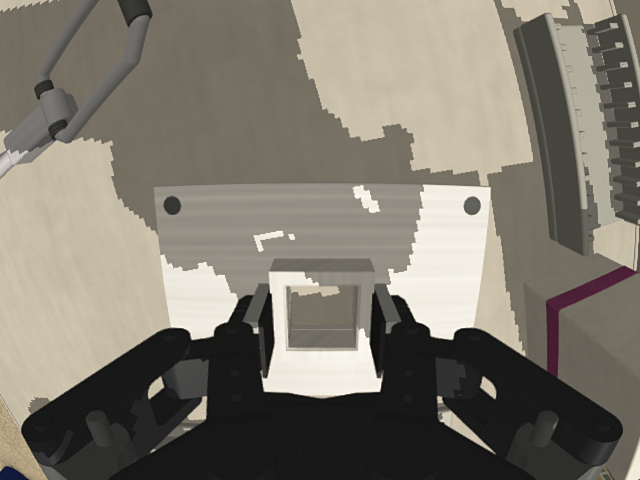

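Emit:
{"method": "play_rows", "body": {"moves": [{"dx": 0,"dy": 0,"dz": -0.3,"wx": 0,"wy": 0,"wz": 0,"claw": 1},{"dx": 0,"dy": 0,"dz": -0.6,"wx": 0,"wy": 0,"wz": 0,"claw": 1},{"dx": 0,"dy": 0,"dz": -0.8,"wx": 0,"wy": 0,"wz": -1.2,"claw": 1},{"dx": 0,"dy": 0,"dz": -0.8,"wx": 0,"wy": 0,"wz": -1.2,"claw": 1},{"dx": 0,"dy": 0,"dz": -0.8,"wx": 0,"wy": 0,"wz": -1.2,"claw": 1},{"dx": 0,"dy": 0,"dz": -0.8,"wx": 0,"wy": 0,"wz": -1.2,"claw": 1},{"dx": 0,"dy": 0,"dz": -0.7,"wx": 0,"wy": 0,"wz": -0.6,"claw": 1},{"dx": 0,"dy": 0,"dz": -0.3,"wx": 0,"wy": 0,"wz": 0,"claw": 1},{"dx": 0,"dy": 0,"dz": 0,"wx": 0,"wy": 0,"wz": 0,"claw": 1}]}}

```text
time_s: 26.75
position: [0.5625, -0.0814, 0.1725]
orientation: [0.742, 0.671, -0.001, -0.002]
force: [0.6, -0.2, -2.6]
opening: 0.0375
```

Run:
```python
from h import *
import pickle
plan([.5238,-.2318,.155],84.1)
d=snapshot("wrist");cv2.imwrite("pics/k1.png",d["image"]);pickle.dump(d,open("k1.pkl","wb"))
```

```text
pos [ 0.5625 -0.0814  0.1725] yaw 84.22 tilt z [-0.0032  0.0017 -1.    ] open 0.0375 F [ 0.6 -0.2 -2.6] t 26.75
wz total 0.12
rotvec [-0.19 -0.08  0.12]
units after turn [-5.119 -0.768  0.583]
units now [-5.118 -0.777  0.578]
```

View pics/k1.png

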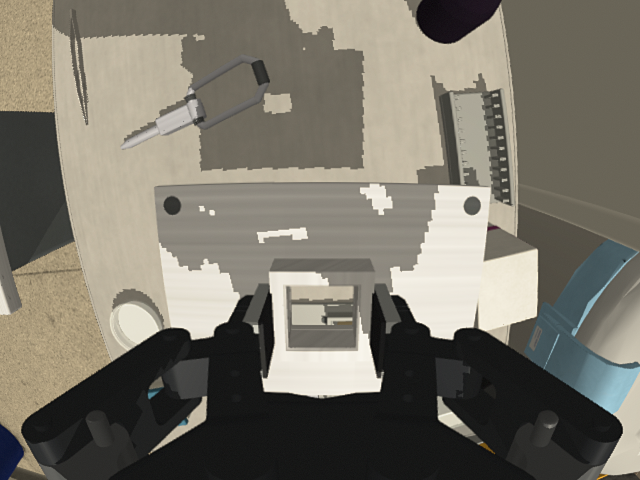

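Emit:
{"method": "play_rows", "body": {"moves": [{"dx": -0.5,"dy": -0.1,"dz": 0.05,"wx": -0.2,"wy": 0,"wz": 0,"claw": 1},{"dx": -0.9,"dy": -0.15,"dz": 0.1,"wx": 0,"wy": 0,"wz": 0,"claw": 1},{"dx": -1,"dy": -0.15,"dz": 0.1,"wx": 0,"wy": 0,"wz": 0,"claw": 1},{"dx": -1,"dy": -0.15,"dz": 0.1,"wx": 0,"wy": 0,"wz": 0,"claw": 1},{"dx": -0.8,"dy": -0.1,"dz": 0.1,"wx": 0,"wy": 0,"wz": 0,"claw": 1},{"dx": -0.4,"dy": 0,"dz": 0,"wx": 0,"wy": 0,"wz": 0,"claw": 1},{"dx": 0,"dy": 0,"dz": 0,"wx": 0,"wy": 0,"wz": 0,"claw": 1},{"dx": 0,"dy": 0,"dz": 0,"wx": 0,"wy": 0,"wz": 0,"claw": 1}]}}

```text
time_s: 27.47
position: [0.5241, -0.2185, 0.1451]
orientation: [0.742, 0.671, -0.002, -0.007]
force: [-0.3, -0.2, -2.3]
opening: 0.0373
```

Run:
```python
from h import *
import pickle
plan([.5238,-.2318,.14],84.1)
d=snapshot("wrist");crop(d,"k2",250,250,390,400,4);pickle.dump(d,open("k2.pkl","wb"))
```

```text
pos [ 0.5241 -0.2185  0.1451] yaw 84.22 tilt z [-0.0123  0.0075 -0.9999] open 0.0373 F [-0.3 -0.2 -2.3] t 27.47
wz total 0.12
rotvec [-0.75 -0.36  0.13]
units after turn [-0.443  0.037  0.171]
units now [-0.444  0.038  0.167]
```

View pics/k2.png

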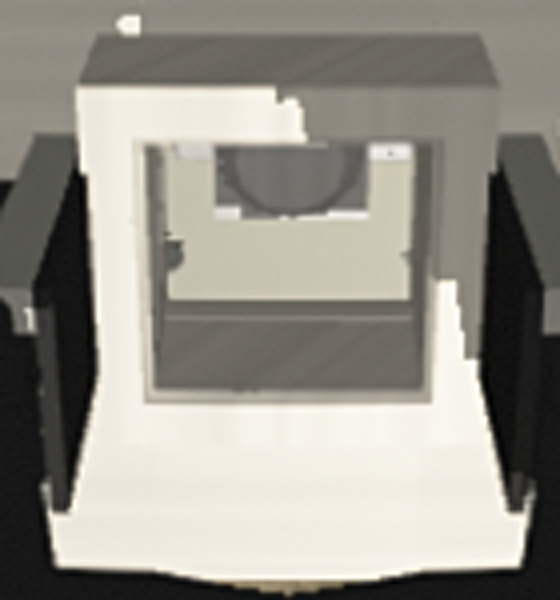

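Run:
```python
from h import *
import pickle
np.set_printoptions(precision=4,suppress=True)
d=pickle.load(open("k2.pkl","rb"))
c=lambda p:(250+(p[0]+.5)/4-.5,250+(p[1]+.5)/4-.5)
for z in (.093,.088):
    a,b=[onz(d,c(p),z,True) for p in [(215,217),(369,215)]]
    print(z,a,b,np.linalg.norm(a-b)); 
    y=np.radians(-5.9); m=(a+b)/2; print(m[:2]+.011*np.array([-np.sin(y),np.cos(y)]))
# shoulder bottom white edges at z=.048
print([onz(d,c(p),.048,True) for p in [(241,217),(340,217)]])
```

```text
0.093 [ 0.5115 -0.2418  0.093 ] [ 0.5336 -0.2436  0.093 ] 0.022132786400099018
[ 0.5237 -0.2317]
0.088 [ 0.511 -0.244  0.088] [ 0.5336 -0.2459  0.088 ] 0.0226998286541979
[ 0.5234 -0.234 ]
[array([ 0.5111, -0.2623,  0.048 ]), array([ 0.5285, -0.264 ,  0.048 ])]
```

Emit:
{"method": "play_rows", "body": {"moves": [{"dx": -0.25,"dy": 0.02,"dz": 0,"wx": -0.7,"wy": -0.3,"wz": 0,"claw": 1},{"dx": -0.2,"dy": 0,"dz": 0,"wx": 0,"wy": 0,"wz": 0,"claw": 1},{"dx": 0,"dy": 0,"dz": 0,"wx": 0,"wy": 0,"wz": 0,"claw": 1},{"dx": 0,"dy": 0,"dz": 0,"wx": 0,"wy": 0,"wz": 0,"claw": 1}]}}

```text
time_s: 27.85
position: [0.5243, -0.23, 0.1446]
orientation: [0.741, 0.672, 0.0, -0.0]
force: [-0.1, -0.5, -1.4]
opening: 0.0373
```

Run:
```python
from h import *
plan([.5237,-.2317,.0545],84.1)
```

```text
pos [ 0.5243 -0.23    0.1446] yaw 84.44 tilt z [ 4.e-04  9.e-04 -1.e+00] open 0.0373 F [-0.1 -0.5 -1.4] t 27.85
wz total 0.34
rotvec [ 0.02 -0.05  0.34]
units after turn [-0.059 -0.014  3.004]
units now [-0.062 -0.015  3.004]
```

Emit:
{"method": "play_rows", "body": {"moves": [{"dx": -0.06,"dy": -0.02,"dz": 0.3,"wx": 0,"wy": 0,"wz": 0.3,"claw": 1},{"dx": 0,"dy": 0,"dz": 0.4,"wx": 0,"wy": 0,"wz": 0,"claw": 1},{"dx": 0,"dy": 0,"dz": 0.3,"wx": 0,"wy": 0,"wz": 0,"claw": 1},{"dx": 0,"dy": 0,"dz": 0.1,"wx": 0,"wy": 0,"wz": 0,"claw": 1},{"dx": 0,"dy": 0,"dz": 0,"wx": 0,"wy": 0,"wz": 0,"claw": 1}]}}

```text
time_s: 28.27
position: [0.5236, -0.2308, 0.1077]
orientation: [0.742, 0.67, 0.0, -0.0]
force: [0.5, -0.1, -2.2]
opening: 0.0374
```

Run:
```python
from h import *
import pickle
plan([.5237,-.2317,.0545],84.1)
d=snapshot("wrist");crop(d,"k3",250,250,390,400,4)
```

```text
pos [ 0.5236 -0.2308  0.1077] yaw 84.17 tilt z [ 2.0e-04  1.2e-03 -1.0e+00] open 0.0374 F [ 0.5 -0.1 -2.2] t 28.27
wz total 0.07
rotvec [ 0.01 -0.07  0.07]
units after turn [-0.03   0.008  1.772]
units now [-0.032  0.008  1.772]
```

View pics/k3.png

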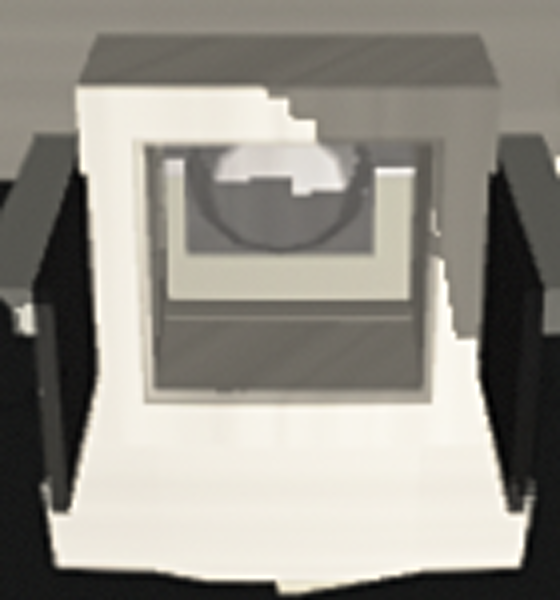

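Emit:
{"method": "play_rows", "body": {"moves": [{"dx": -0.03,"dy": -0.02,"dz": 0.2,"wx": 0,"wy": 0,"wz": 0,"claw": 1},{"dx": 0,"dy": -0.02,"dz": 0.3,"wx": 0,"wy": 0,"wz": 0,"claw": 1},{"dx": 0,"dy": -0.01,"dz": 0.3,"wx": 0,"wy": 0,"wz": 0,"claw": 1},{"dx": 0,"dy": 0,"dz": 0.2,"wx": 0,"wy": 0,"wz": 0,"claw": 1},{"dx": 0,"dy": 0,"dz": 0,"wx": 0,"wy": 0,"wz": 0,"claw": 1}]}}

```text
time_s: 28.73
position: [0.522, -0.2316, 0.0753]
orientation: [0.742, 0.67, 0.001, 0.0]
force: [0.4, 0.6, -2.2]
opening: 0.0373
```

Run:
```python
from h import *
import pickle
plan([.5232,-.2317,.0545],84.1)
```

```text
pos [ 0.522  -0.2316  0.0753] yaw 84.17 tilt z [ 1.e-03  9.e-04 -1.e+00] open 0.0373 F [ 0.4  0.6 -2.2] t 28.73
wz total 0.07
rotvec [ 0.05 -0.06  0.07]
units after turn [0.001 0.04  0.692]
units now [0.    0.039 0.692]
```

Emit:
{"method": "play_rows", "body": {"moves": [{"dx": 0,"dy": 0.04,"dz": 0.25,"wx": 0,"wy": 0,"wz": 0,"claw": 1},{"dx": 0,"dy": 0,"dz": 0.25,"wx": 0,"wy": 0,"wz": 0,"claw": 1},{"dx": 0,"dy": 0,"dz": 0.15,"wx": 0,"wy": 0,"wz": 0,"claw": 1},{"dx": 0,"dy": 0,"dz": 0.05,"wx": 0,"wy": 0,"wz": 0,"claw": 1},{"dx": 0,"dy": 0,"dz": 0.05,"wx": 0,"wy": 0,"wz": 0,"claw": 1}]}}

```text
time_s: 29.15
position: [0.5239, -0.232, 0.0538]
orientation: [0.742, 0.67, 0.001, 0.0]
force: [-15.7, 7.5, 30.7]
opening: 0.0377
```

Run:
```python
from h import *
import pickle
plan([.5232,-.2317,.0545],84.1)
```

```text
pos [ 0.5239 -0.232   0.0538] yaw 84.17 tilt z [ 1.6e-03  4.0e-04 -1.0e+00] open 0.0377 F [-15.7   7.5  30.7] t 29.15
wz total 0.07
rotvec [ 0.09 -0.03  0.07]
units after turn [ 0.006 -0.024 -0.024]
units now [ 0.007 -0.023 -0.024]
```

Emit:
{"method": "play_rows", "body": {"moves": [{"dx": 0,"dy": 0,"dz": -0.03,"wx": 0,"wy": 0,"wz": 0,"claw": -0.2},{"dx": 0,"dy": 0,"dz": 0,"wx": 0,"wy": 0,"wz": 0,"claw": -0.3},{"dx": 0,"dy": 0,"dz": 0,"wx": 0,"wy": 0,"wz": 0,"claw": -0.3},{"dx": 0,"dy": 0,"dz": -0.2,"wx": 0,"wy": 0,"wz": 0,"claw": -0.3},{"dx": 0,"dy": 0,"dz": -0.5,"wx": 0,"wy": 0,"wz": 0,"claw": -0.3},{"dx": 0,"dy": 0,"dz": -0.8,"wx": 0,"wy": 0,"wz": 0,"claw": -0.3},{"dx": 0,"dy": 0,"dz": -1,"wx": 0,"wy": 0,"wz": 0,"claw": -0.3},{"dx": 0,"dy": 0,"dz": -1,"wx": 0,"wy": 0,"wz": 0,"claw": -0.3},{"dx": 0.4,"dy": 0,"dz": -1,"wx": 0,"wy": 0,"wz": 0,"claw": -0.3},{"dx": 0.8,"dy": -0.2,"dz": -0.8,"wx": 0,"wy": 0,"wz": 0,"claw": -0.3},{"dx": 1,"dy": -0.3,"dz": -0.3,"wx": 0,"wy": 0,"wz": 0,"claw": -0.3},{"dx": 1,"dy": -0.3,"dz": 0,"wx": 0,"wy": 0,"wz": 0,"claw": -0.3},{"dx": 0.8,"dy": -0.3,"dz": 0,"wx": 0,"wy": 0,"wz": 0,"claw": -0.3},{"dx": 0.4,"dy": 0,"dz": 0,"wx": 0,"wy": 0,"wz": 0,"claw": -0.3}]}}

```text
time_s: 30.32
position: [0.5029, -0.0947, 0.2348]
orientation: [0.744, 0.668, 0.002, 0.001]
force: [-0.7, -0.4, 0.5]
opening: 0.0554
```

Run:
```python
from h import *
import pickle
plan([.45,.02,.2],13)
d=snapshot("wrist");cv2.imwrite("pics/l1.png",d["image"]);pickle.dump(d,open("l1.pkl","wb"))
```

```text
pos [ 0.5029 -0.0947  0.2348] yaw 83.88 tilt z [ 4.7e-03  6.0e-04 -1.0e+00] open 0.0554 F [-0.7 -0.4  0.5] t 30.32
wz total 70.88
rotvec [ 0.19 -0.22 70.88]
units after turn [-0.859 -4.123  1.161]
units now [ 3.613 -2.167  1.155]
```

View pics/l1.png

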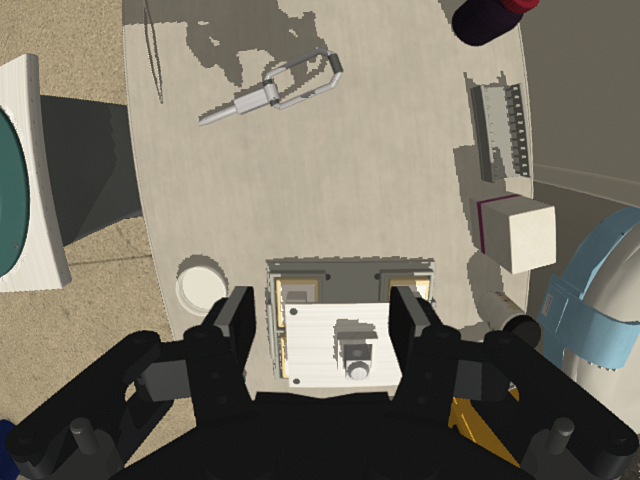

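Emit:
{"method": "play_rows", "body": {"moves": [{"dx": 0.9,"dy": -0.5,"dz": 0,"wx": 0,"wy": 0,"wz": 0,"claw": -0.3},{"dx": 0.9,"dy": -0.5,"dz": 0,"wx": 0,"wy": 0,"wz": 0,"claw": -0.3},{"dx": 0.9,"dy": -0.5,"dz": 0,"wx": 0,"wy": 0,"wz": 0,"claw": -0.3},{"dx": 0.4,"dy": -0.4,"dz": 0,"wx": 0,"wy": 0,"wz": 2,"claw": -0.3},{"dx": 0,"dy": 0,"dz": 0,"wx": 0,"wy": 0,"wz": 6.5,"claw": -0.3},{"dx": 0,"dy": 0,"dz": 0,"wx": 0,"wy": 0,"wz": 6.5,"claw": -0.3},{"dx": 0,"dy": 0,"dz": 0,"wx": 0,"wy": 0,"wz": 6.5,"claw": -0.3},{"dx": 0,"dy": 0,"dz": 0,"wx": 0,"wy": 0,"wz": 6.5,"claw": -0.3},{"dx": 0,"dy": 0,"dz": 0,"wx": 0,"wy": 0,"wz": 6.5,"claw": -0.3},{"dx": 0,"dy": 0,"dz": 0,"wx": 0,"wy": 0,"wz": 6.5,"claw": -0.3},{"dx": 0,"dy": 0,"dz": 0,"wx": 0,"wy": 0,"wz": 6.5,"claw": -0.3},{"dx": 0,"dy": 0,"dz": 0,"wx": 0,"wy": 0,"wz": 6.5,"claw": -0.3},{"dx": 0,"dy": 0,"dz": 0,"wx": 0,"wy": 0,"wz": 6.5,"claw": -0.3},{"dx": 0,"dy": 0,"dz": 0,"wx": 0,"wy": 0,"wz": 3,"claw": -0.3},{"dx": 0,"dy": 0,"dz": 0,"wx": 0,"wy": 0,"wz": 0,"claw": -0.3},{"dx": 0,"dy": 0,"dz": 0,"wx": 0,"wy": 0,"wz": 0,"claw": -0.3}]}}

```text
time_s: 31.7
position: [0.4552, 0.0062, 0.2387]
orientation: [0.988, 0.152, 0.005, 0.001]
force: [-0.1, 0.7, -0.2]
opening: 0.0556
```

Run:
```python
from h import *
import pickle
plan([.43,.02,.15],13)
d=snapshot("wrist");cv2.imwrite("pics/l2.png",d["image"]);pickle.dump(d,open("l2.pkl","wb"))
```

```text
pos [0.4552 0.0062 0.2387] yaw 17.46 tilt z [ 9.6e-03 -3.0e-04 -1.0e+00] open 0.0556 F [-0.1  0.7 -0.2] t 31.7
wz total 4.46
rotvec [ 0.16 -0.53  4.45]
units after turn [-0.714 -0.635  2.956]
units now [-0.689 -0.698  2.947]
```

View pics/l2.png

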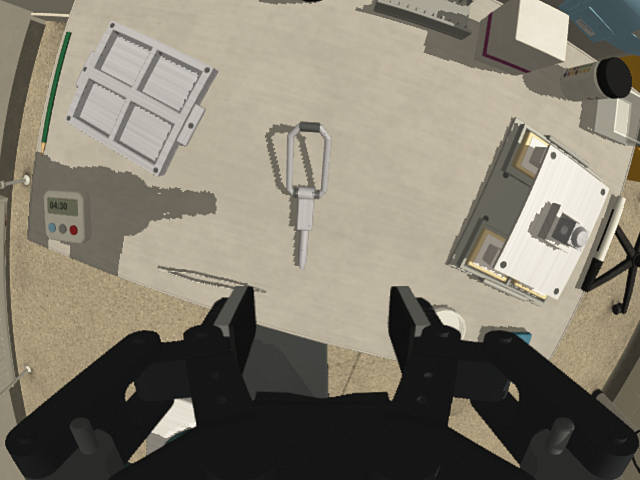

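Run:
```python
from h import *
import pickle
d=pickle.load(open("l2.pkl","rb")); crop(d,"l2z",260,115,350,275,4)
```

```text
(no output)
```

View pics/l2z.png

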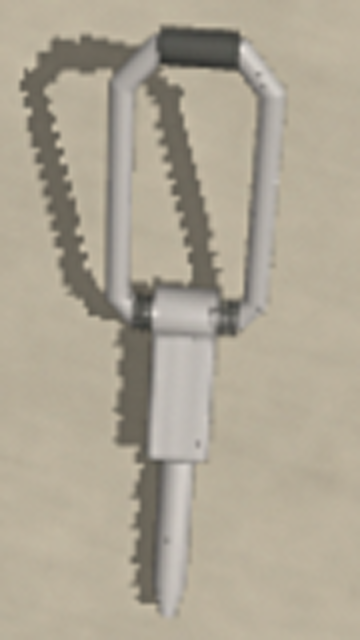

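Run:
```python
from h import *
import pickle
np.set_printoptions(precision=4,suppress=True)
d=pickle.load(open("l2.pkl","rb"))
c=lambda p:(260+(p[0]+.5)/4-.5,115+(p[1]+.5)/4-.5)
T=onz(d,c((169,612)),.008,True);H=onz(d,c((178,461)),.016,True);B=onz(d,c((187,312)),.022,True);R=onz(d,c((182,335)),.016,True)
W=[onz(d,c(p),.016,True) for p in [(149,458),(207,461)]]
print(T,H,B,R,np.linalg.norm(W[0]-W[1]),np.linalg.norm((T-H)[:2]))
for a,b in [(T,H),(T,B),(H,B)]:
    e=a-b; print(np.degrees(np.arctan2(e[1],e[0]))%360)
for z in (.04,.047,.055): print(z,onz(d,c((200,47)),z,True))
a=np.radians(193);u=np.array([np.cos(a),np.sin(a)])
print("origin est",T[:2]-.058*u,H[:2]-.014*u,B[:2]+.024*u)
```

```text
[0.3906 0.0066 0.008 ] [0.4325 0.0164 0.016 ] [0.4702 0.0252 0.022 ] [0.4636 0.0247 0.016 ] 0.014682594275717227 0.043051861775295776
193.06032472474638
193.14769226351248
193.2448278344065
0.04 [0.5319 0.0405 0.04  ]
0.047 [0.5316 0.0402 0.047 ]
0.055 [0.5313 0.0399 0.055 ]
origin est [0.4471 0.0197] [0.4462 0.0195] [0.4468 0.0198]
```

Run:
```python
from h import *
plan([.4487,.0202,.06],13.1)
```

```text
pos [0.4552 0.0063 0.2386] yaw 17.47 tilt z [ 9.6e-03 -3.0e-04 -1.0e+00] open 0.055 F [-0.5 -1.  -0.3] t 31.75
wz total 4.37
rotvec [ 0.16 -0.53  4.37]
units after turn [-0.105 -0.501  5.955]
units now [-0.121 -0.527  5.952]
```

Emit:
{"method": "play_rows", "body": {"moves": [{"dx": 0,"dy": -0.2,"dz": 0.2,"wx": 0.2,"wy": -0.5,"wz": 2.2,"claw": -0.1},{"dx": -0.1,"dy": -0.2,"dz": 0.6,"wx": 0,"wy": 0,"wz": 2.2,"claw": -0.1},{"dx": 0,"dy": -0.1,"dz": 0.9,"wx": 0,"wy": 0,"wz": 0,"claw": -0.1},{"dx": 0,"dy": 0,"dz": 1,"wx": 0,"wy": 0,"wz": 0,"claw": -0.1},{"dx": 0,"dy": 0,"dz": 1,"wx": 0,"wy": 0,"wz": 0,"claw": -0.1},{"dx": 0,"dy": 0,"dz": 0.8,"wx": 0,"wy": 0,"wz": 0,"claw": -0.1},{"dx": 0,"dy": 0,"dz": 0.4,"wx": 0,"wy": 0,"wz": 0,"claw": -0.1},{"dx": 0,"dy": 0,"dz": 0.1,"wx": 0,"wy": 0,"wz": 0,"claw": -0.1},{"dx": 0,"dy": 0,"dz": 0,"wx": 0,"wy": 0,"wz": 0,"claw": -0.1}]}}

```text
time_s: 32.5
position: [0.4489, 0.0197, 0.0845]
orientation: [0.993, 0.121, 0.002, 0.0]
force: [-0.3, 0.1, -0.2]
opening: 0.047
```

Run:
```python
from h import *
import pickle
plan([.4487,.0202,.002],13.1)
d=snapshot("wrist");cv2.imwrite("pics/l3.png",d["image"]);pickle.dump(d,open("l3.pkl","wb"))
```

```text
pos [0.4489 0.0197 0.0845] yaw 13.94 tilt z [ 3.9e-03  3.0e-04 -1.0e+00] open 0.047 F [-0.3  0.1 -0.2] t 32.5
wz total 0.84
rotvec [ 0.03 -0.22  0.84]
units after turn [-2.000e-03 -1.900e-02  2.749e+00]
units now [-0.012 -0.02   2.749]
```

View pics/l3.png

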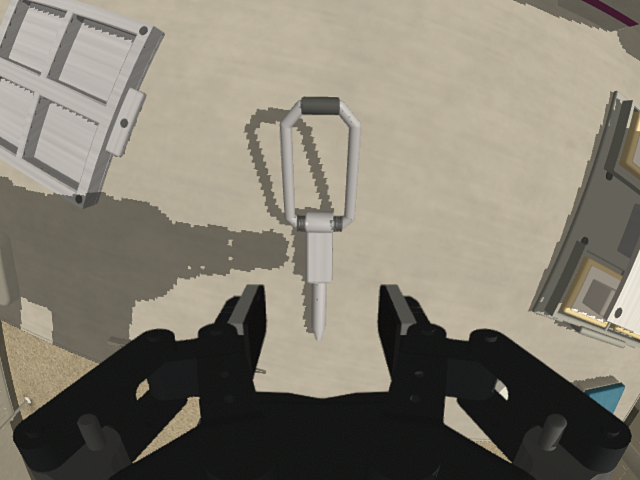

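Emit:
{"method": "play_rows", "body": {"moves": [{"dx": -0.02,"dy": -0.02,"dz": 0.5,"wx": 0,"wy": -0.3,"wz": 0.8,"claw": -0.1},{"dx": -0.02,"dy": 0,"dz": 0.8,"wx": 0,"wy": 0,"wz": 0,"claw": -0.1},{"dx": -0.02,"dy": 0,"dz": 0.5,"wx": 0,"wy": 0,"wz": 0,"claw": -0.1},{"dx": 0,"dy": 0,"dz": 0.2,"wx": 0,"wy": 0,"wz": 0,"claw": -0.1},{"dx": 0,"dy": 0,"dz": 0,"wx": 0,"wy": 0,"wz": 0,"claw": -0.1}]}}

```text
time_s: 32.97
position: [0.4503, 0.0197, 0.0264]
orientation: [0.993, 0.114, 0.003, 0.001]
force: [-0.8, -0.8, 0.2]
opening: 0.0471
```

Run:
```python
from h import *
import pickle
plan([.4487,.0202,.002],13.1)
d=snapshot("wrist");cv2.imwrite("pics/l4.png",d["image"]);pickle.dump(d,open("l4.pkl","wb"))
```

```text
pos [0.4503 0.0197 0.0264] yaw 13.08 tilt z [ 0.007  -0.0013 -1.    ] open 0.0471 F [-0.8 -0.8  0.2] t 32.97
wz total -0.02
rotvec [ 0.17 -0.37 -0.02]
units after turn [-0.047 -0.029  0.814]
units now [-0.052 -0.032  0.813]
```

View pics/l4.png

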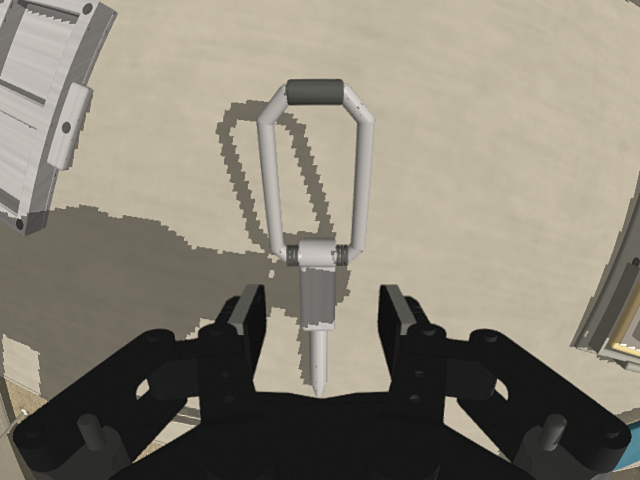

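Emit:
{"method": "play_rows", "body": {"moves": [{"dx": -0.05,"dy": -0.03,"dz": 0.3,"wx": 0.2,"wy": -0.4,"wz": 0,"claw": -0.1},{"dx": -0.01,"dy": 0,"dz": 0.25,"wx": 0,"wy": 0,"wz": 0,"claw": -0.1},{"dx": 0,"dy": 0,"dz": 0.12,"wx": 0,"wy": 0,"wz": 0,"claw": 0},{"dx": 0,"dy": 0,"dz": 0.03,"wx": 0,"wy": 0,"wz": 0,"claw": 0}]}}

```text
time_s: 33.35
position: [0.4502, 0.0202, 0.0071]
orientation: [0.993, 0.114, 0.002, -0.0]
force: [-0.3, -0.4, 0.5]
opening: 0.043
```

Run:
```python
from h import *
plan([.4487,.0202,.002],13.1)
```

```text
pos [0.4502 0.0202 0.0071] yaw 13.08 tilt z [ 3.4e-03  6.0e-04 -1.0e+00] open 0.043 F [-0.3 -0.4  0.5] t 33.35
wz total -0.02
rotvec [ 0.01 -0.2  -0.02]
units after turn [-0.049 -0.012  0.171]
units now [-0.05  -0.012  0.171]
```

Emit:
{"method": "play_rows", "body": {"moves": [{"dx": -0.05,"dy": -0.01,"dz": 0.15,"wx": 0,"wy": -0.2,"wz": 0,"claw": 0.3},{"dx": 0,"dy": 0,"dz": 0.02,"wx": 0,"wy": 0,"wz": 0,"claw": 0.6},{"dx": 0,"dy": 0,"dz": 0,"wx": 0,"wy": 0,"wz": 0,"claw": 1},{"dx": 0,"dy": 0,"dz": 0,"wx": 0,"wy": 0,"wz": 0,"claw": 1},{"dx": 0,"dy": 0,"dz": 0,"wx": 0,"wy": 0,"wz": 0,"claw": 1},{"dx": 0,"dy": 0,"dz": 0,"wx": 0,"wy": 0,"wz": 0,"claw": 1}]}}

```text
time_s: 33.85
position: [0.4489, 0.0202, 0.0021]
orientation: [0.993, 0.114, 0.0, 0.0]
force: [0.4, 0.6, -2.0]
opening: 0.0145
```

Run:
```python
from h import *
plan([.4487,.0202,.002],13.1)
d=snapshot("wrist");cv2.imwrite("pics/l5.png",d["image"])
```

```text
pos [0.4489 0.0202 0.0021] yaw 13.07 tilt z [ 2.e-04 -2.e-04 -1.e+00] open 0.0145 F [ 0.4  0.6 -2. ] t 33.85
wz total -0.03
rotvec [ 0.01 -0.01 -0.03]
units after turn [-0.006 -0.002  0.002]
units now [-0.006 -0.002  0.002]
```

View pics/l5.png

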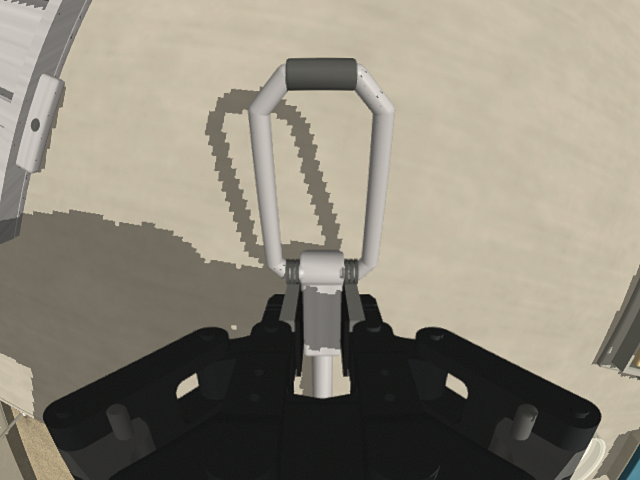

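Emit:
{"method": "play_rows", "body": {"moves": [{"dx": 0,"dy": 0,"dz": -0.15,"wx": 0,"wy": 0,"wz": 0,"claw": 1},{"dx": 0,"dy": 0,"dz": -0.3,"wx": 0,"wy": 0,"wz": 0,"claw": 1},{"dx": 0,"dy": 0,"dz": -0.4,"wx": 0,"wy": 0,"wz": 0,"claw": 1},{"dx": 0,"dy": 0,"dz": -0.4,"wx": 0,"wy": 0,"wz": -2,"claw": 1},{"dx": 0,"dy": 0,"dz": -0.4,"wx": 0,"wy": 0,"wz": -3,"claw": 1},{"dx": 0,"dy": 0,"dz": -0.4,"wx": 0,"wy": 0,"wz": -4,"claw": 1},{"dx": 0,"dy": 0,"dz": -0.4,"wx": 0,"wy": 0,"wz": -4,"claw": 1},{"dx": 0,"dy": 0,"dz": -0.4,"wx": 0,"wy": 0,"wz": -4,"claw": 1},{"dx": 0,"dy": 0,"dz": -0.4,"wx": 0,"wy": 0,"wz": -4,"claw": 1},{"dx": 0,"dy": 0,"dz": -0.3,"wx": 0,"wy": 0,"wz": -4,"claw": 1},{"dx": 0,"dy": 0,"dz": -0.2,"wx": 0,"wy": 0,"wz": -4,"claw": 1},{"dx": 0,"dy": 0,"dz": 0,"wx": 0,"wy": 0,"wz": -4,"claw": 1},{"dx": 0,"dy": 0,"dz": 0,"wx": 0,"wy": 0,"wz": -4,"claw": 1},{"dx": 0,"dy": 0,"dz": 0,"wx": 0,"wy": 0,"wz": -4,"claw": 1},{"dx": 0,"dy": 0,"dz": 0,"wx": 0,"wy": 0,"wz": -4,"claw": 1},{"dx": 0,"dy": 0,"dz": 0,"wx": 0,"wy": 0,"wz": -4,"claw": 1},{"dx": 0,"dy": 0,"dz": 0,"wx": 0,"wy": 0,"wz": -4,"claw": 1},{"dx": 0,"dy": 0,"dz": 0,"wx": 0,"wy": 0,"wz": -3,"claw": 1},{"dx": 0,"dy": 0,"dz": 0,"wx": 0,"wy": 0,"wz": -2,"claw": 1},{"dx": 0,"dy": 0,"dz": 0,"wx": 0,"wy": 0,"wz": 0,"claw": 1}]}}

```text
time_s: 35.57
position: [0.4483, 0.0201, 0.1367]
orientation: [0.799, 0.602, 0.004, 0.003]
force: [0.4, 0.3, -2.6]
opening: 0.0143
```

Run:
```python
from h import *
plan([.5325,-.1462,.0741],84.1)
d=snapshot("wrist");cv2.imwrite("pics/m1.png",d["image"])
```

```text
pos [0.4483 0.0201 0.1367] yaw 74.02 tilt z [ 9.8e-03 -6.0e-04 -1.0e+00] open 0.0143 F [ 0.4  0.3 -2.6] t 35.57
wz total -10.08
rotvec [  0.56  -0.07 -10.08]
units after turn [-5.227  3.363  2.088]
units now [-4.562  4.206  2.119]
```

View pics/m1.png

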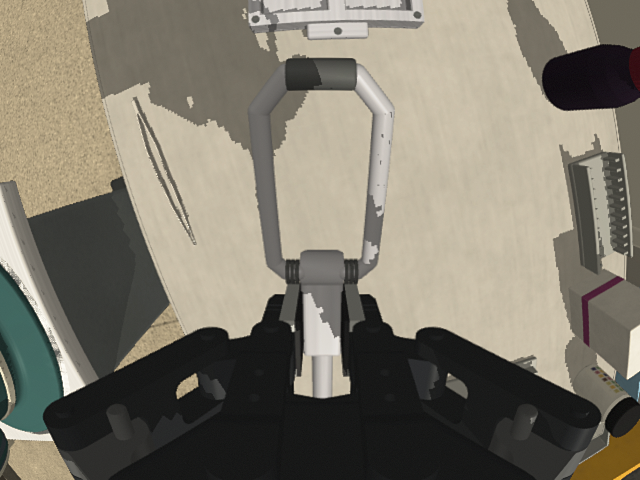

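Emit:
{"method": "play_rows", "body": {"moves": [{"dx": -0.3,"dy": 0.3,"dz": 0,"wx": 0.3,"wy": 0,"wz": -2,"claw": 1},{"dx": -0.5,"dy": 0.5,"dz": 0,"wx": 0.3,"wy": 0,"wz": -3,"claw": 1},{"dx": -0.6,"dy": 0.5,"dz": 0,"wx": 0,"wy": 0,"wz": -3,"claw": 1},{"dx": -0.7,"dy": 0.5,"dz": 0,"wx": 0,"wy": 0,"wz": -2,"claw": 1},{"dx": -0.7,"dy": 0.5,"dz": 0,"wx": 0,"wy": 0,"wz": 0,"claw": 1},{"dx": -0.7,"dy": 0.5,"dz": 0,"wx": 0,"wy": 0,"wz": 0,"claw": 1},{"dx": -0.6,"dy": 0.4,"dz": 0.1,"wx": 0,"wy": 0,"wz": 0,"claw": 1},{"dx": -0.4,"dy": 0.2,"dz": 0.2,"wx": 0,"wy": 0,"wz": 0,"claw": 1},{"dx": -0.2,"dy": 0.1,"dz": 0.2,"wx": 0,"wy": 0,"wz": 0,"claw": 1},{"dx": 0,"dy": 0,"dz": 0.1,"wx": 0,"wy": 0,"wz": 0,"claw": 1},{"dx": 0,"dy": 0,"dz": 0,"wx": 0,"wy": 0,"wz": 0,"claw": 1}]}}

```text
time_s: 36.53
position: [0.5336, -0.142, 0.1214]
orientation: [0.746, 0.666, 0.002, -0.0]
force: [-0.2, -0.3, -3.3]
opening: 0.0144
```

Run:
```python
from h import *
plan([.5325,-.1462,.0741],84.1)
```

```text
pos [ 0.5336 -0.142   0.1214] yaw 83.59 tilt z [ 0.0025  0.0026 -1.    ] open 0.0144 F [-0.2 -0.3 -3.3] t 36.53
wz total -0.51
rotvec [ 0.13 -0.16 -0.51]
units after turn [-0.142 -0.022  1.577]
units now [-0.147 -0.024  1.577]
```

Emit:
{"method": "play_rows", "body": {"moves": [{"dx": 0,"dy": -0.02,"dz": 0.3,"wx": 0.1,"wy": -0.1,"wz": -0.5,"claw": 1},{"dx": 0,"dy": -0.02,"dz": 0.5,"wx": 0,"wy": 0,"wz": 0,"claw": 1},{"dx": 0,"dy": -0.02,"dz": 0.4,"wx": 0,"wy": 0,"wz": 0,"claw": 1},{"dx": 0,"dy": 0,"dz": 0.2,"wx": 0,"wy": 0,"wz": 0,"claw": 1},{"dx": 0,"dy": 0,"dz": 0.05,"wx": 0,"wy": 0,"wz": 0,"claw": 1},{"dx": 0,"dy": 0,"dz": 0,"wx": 0,"wy": 0,"wz": 0,"claw": 1}]}}

```text
time_s: 37.03
position: [0.5301, -0.1374, 0.0747]
orientation: [0.741, 0.671, 0.001, -0.0]
force: [-0.8, 0.1, -2.3]
opening: 0.0144
```

Run:
```python
from h import *
plan([.5325,-.1462,.0741],84.1)
d=snapshot("wrist");cv2.imwrite("pics/n1.png",d["image"])
d=snapshot("scene");crop(d,"n2",300,160,440,270,5)
d=snapshot("top");cv2.imwrite("pics/n3.png",d["image"])
```

```text
pos [ 0.5301 -0.1374  0.0747] yaw 84.36 tilt z [ 2.0e-04  1.5e-03 -1.0e+00] open 0.0144 F [-0.8  0.1 -2.3] t 37.03
wz total 0.26
rotvec [ 0.   -0.08  0.26]
units after turn [-0.283  0.109  0.019]
units now [-0.283  0.108  0.018]
```

View pics/n1.png

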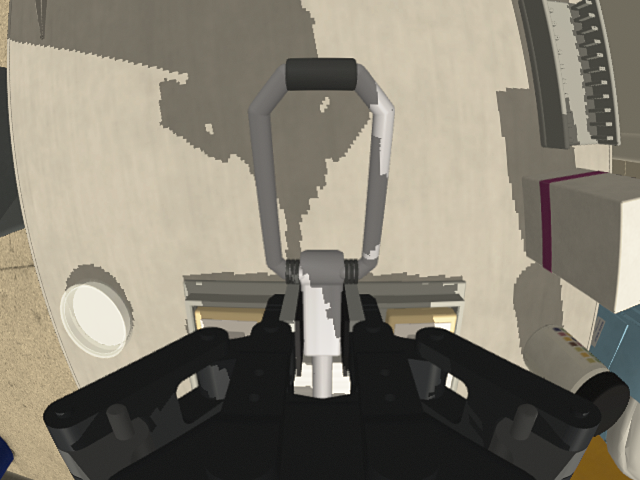

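View pics/n2.png

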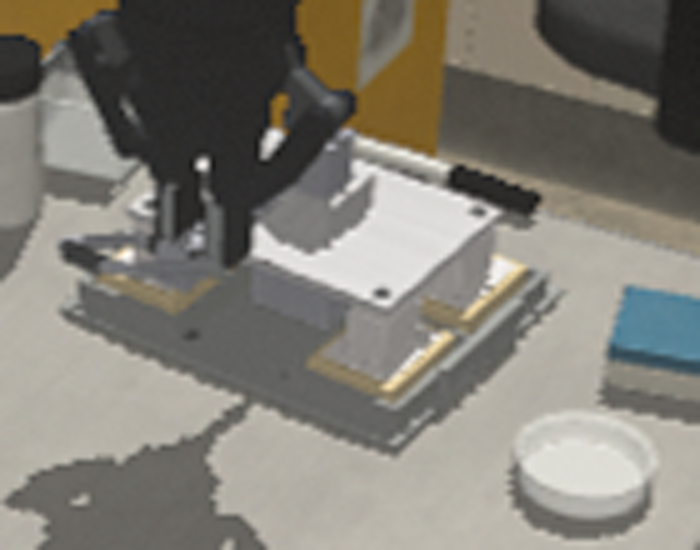

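Emit:
{"method": "play_rows", "body": {"moves": [{"dx": -0.1,"dy": 0.1,"dz": 0.02,"wx": 0,"wy": 0,"wz": 0.25,"claw": 1},{"dx": -0.1,"dy": 0,"dz": 0,"wx": 0,"wy": 0,"wz": 0,"claw": 1},{"dx": 0,"dy": 0,"dz": 0,"wx": 0,"wy": 0,"wz": 0,"claw": 1},{"dx": 0,"dy": 0,"dz": 0,"wx": 0,"wy": 0,"wz": 0,"claw": 1}]}}

```text
time_s: 37.52
position: [0.5342, -0.1452, 0.0769]
orientation: [0.743, 0.669, 0.002, 0.001]
force: [0.3, -0.1, -1.9]
opening: 0.0146
```

```bash
cat >> h.py <<'E'
C2=np.array([.5237,-.2317]); Y2=np.radians(-5.9)
def line():
    s=sense(); e=s["position"][:2]-C2; ux=np.array([np.cos(Y2),np.sin(Y2)]); uy=np.array([-ux[1],ux[0]])
    print("carrier-frame TCP x %.2f y %.2f mm  axis z %.2f; seat at y 27.2"%(1e3*e@ux,1e3*e@uy,1e3*s["position"][2]+5.9))
E
python3 - <<'E'
from h import *
plan([.5265,-.2046,.0741],84.1); line()
E
```

```text
pos [ 0.5342 -0.1452  0.0769] yaw 84.05 tilt z [ 4.2e-03  1.0e-04 -1.0e+00] open 0.0146 F [ 0.3 -0.1 -1.9] t 37.52
wz total -0.05
rotvec [ 0.24 -0.03 -0.05]
units after turn [-1.995 -0.053  0.095]
units now [-1.995 -0.052  0.093]
carrier-frame TCP x 1.60 y 87.09 mm  axis z 82.84; seat at y 27.2
```

Emit:
{"method": "play_rows", "body": {"moves": [{"dx": -0.1,"dy": -0.06,"dz": 0.1,"wx": 0.2,"wy": 0,"wz": 0,"claw": 1},{"dx": -0.1,"dy": -0.01,"dz": 0.02,"wx": 0,"wy": 0,"wz": 0,"claw": 1},{"dx": 0,"dy": -0.01,"dz": 0.01,"wx": 0,"wy": 0,"wz": 0,"claw": 1}]}}

```text
time_s: 37.77
position: [0.5312, -0.1517, 0.0731]
orientation: [0.743, 0.669, 0.0, 0.0]
force: [-0.7, 0.5, -1.2]
opening: 0.0141
```

Run:
```python
from h import *
plan([.5265,-.2046,.0741],84.1); line()
```

```text
pos [ 0.5312 -0.1517  0.0731] yaw 84.05 tilt z [ 9.e-04  2.e-04 -1.e+00] open 0.0141 F [-0.7  0.5 -1.2] t 37.77
wz total -0.05
rotvec [ 0.05 -0.02 -0.05]
units after turn [-1.769  0.026 -0.035]
units now [-1.769  0.028 -0.035]
carrier-frame TCP x -0.78 y 80.32 mm  axis z 78.96; seat at y 27.2
```

Emit:
{"method": "play_rows", "body": {"moves": [{"dx": -0.05,"dy": 0.02,"dz": -0.03,"wx": 0,"wy": 0,"wz": 0,"claw": 1},{"dx": -0.05,"dy": 0,"dz": 0,"wx": 0,"wy": 0,"wz": 0,"claw": 1},{"dx": 0,"dy": 0,"dz": 0,"wx": 0,"wy": 0,"wz": 0,"claw": 1}]}}

```text
time_s: 38.02
position: [0.5311, -0.1552, 0.0737]
orientation: [0.743, 0.669, 0.0, -0.0]
force: [-0.9, -0.4, -1.8]
opening: 0.0145
```

Run:
```python
from h import *
plan([.5265,-.2046,.0741],84.1); line()
```

```text
pos [ 0.5311 -0.1552  0.0737] yaw 84.03 tilt z [ 3.e-04  4.e-04 -1.e+00] open 0.0145 F [-0.9 -0.4 -1.8] t 38.02
wz total -0.07
rotvec [ 0.02 -0.03 -0.07]
units after turn [-1.652  0.015 -0.013]
units now [-1.652  0.017 -0.014]
carrier-frame TCP x -0.45 y 76.81 mm  axis z 79.62; seat at y 27.2
```

Good within 0.5 mm. Advance into the hole gently.

Emit:
{"method": "play_rows", "body": {"moves": [{"dx": -0.12,"dy": 0.02,"dz": -0.02,"wx": 0,"wy": 0,"wz": 0,"claw": 1},{"dx": -0.12,"dy": 0,"dz": 0,"wx": 0,"wy": 0,"wz": 0,"claw": 1},{"dx": -0.12,"dy": 0,"dz": 0,"wx": 0,"wy": 0,"wz": 0,"claw": 1},{"dx": -0.1,"dy": 0,"dz": 0,"wx": 0,"wy": 0,"wz": 0,"claw": 1}]}}

```text
time_s: 38.35
position: [0.5303, -0.1698, 0.0745]
orientation: [0.743, 0.67, 0.0, -0.0]
force: [-2.0, 1.1, -2.6]
opening: 0.0145
```

Run:
```python
from h import *
plan([.5265,-.2046,.0741],84.1); line()
```

```text
pos [ 0.5303 -0.1698  0.0745] yaw 84.06 tilt z [ 3.e-04  7.e-04 -1.e+00] open 0.0145 F [-2.   1.1 -2.6] t 38.35
wz total -0.04
rotvec [ 0.01 -0.04 -0.04]
units after turn [-1.168 -0.007  0.012]
units now [-1.168 -0.006  0.011]
carrier-frame TCP x 0.21 y 62.27 mm  axis z 80.35; seat at y 27.2
```

Emit:
{"method": "play_rows", "body": {"moves": [{"dx": -0.15,"dy": -0.01,"dz": 0.01,"wx": 0,"wy": 0,"wz": 0,"claw": 1},{"dx": -0.15,"dy": 0,"dz": 0,"wx": 0,"wy": 0,"wz": 0,"claw": 1},{"dx": -0.15,"dy": 0,"dz": 0,"wx": 0,"wy": 0,"wz": 0,"claw": 1},{"dx": -0.15,"dy": 0,"dz": 0,"wx": 0,"wy": 0,"wz": 0,"claw": 1}]}}

```text
time_s: 38.68
position: [0.5278, -0.1896, 0.074]
orientation: [0.743, 0.67, 0.0, -0.0]
force: [-0.1, 0.4, -2.6]
opening: 0.0143
```

Run:
```python
from h import *
plan([.5265,-.2046,.0741],84.1); line()
```

```text
pos [ 0.5278 -0.1896  0.074 ] yaw 84.06 tilt z [ 1.e-04  7.e-04 -1.e+00] open 0.0143 F [-0.1  0.4 -2.6] t 38.68
wz total -0.04
rotvec [ 0.   -0.04 -0.04]
units after turn [-0.501  0.009 -0.003]
units now [-0.501  0.009 -0.004]
carrier-frame TCP x -0.26 y 42.28 mm  axis z 79.90; seat at y 27.2
```

Emit:
{"method": "play_rows", "body": {"moves": [{"dx": -0.15,"dy": 0.01,"dz": 0,"wx": 0,"wy": 0,"wz": 0,"claw": 1},{"dx": -0.12,"dy": 0,"dz": 0,"wx": 0,"wy": 0,"wz": 0,"claw": 1},{"dx": -0.1,"dy": 0,"dz": 0,"wx": 0,"wy": 0,"wz": 0,"claw": 1},{"dx": -0.06,"dy": 0,"dz": 0,"wx": 0,"wy": 0,"wz": 0,"claw": 1}]}}

```text
time_s: 39.02
position: [0.5265, -0.203, 0.0738]
orientation: [0.743, 0.669, 0.001, -0.002]
force: [1.2, 31.1, 5.8]
opening: 0.0144
```

Run:
```python
from h import *
plan([.5265,-.2046,.0741],84.1); line()
```

```text
pos [ 0.5265 -0.203   0.0738] yaw 84.02 tilt z [-3.0e-04  4.7e-03 -1.0e+00] open 0.0144 F [ 1.2 31.1  5.8] t 39.02
wz total -0.08
rotvec [-0.05 -0.27 -0.08]
units after turn [-0.054  0.007 -0.009]
units now [-0.054  0.007 -0.009]
carrier-frame TCP x -0.22 y 28.86 mm  axis z 79.72; seat at y 27.2
```

Emit:
{"method": "play_rows", "body": {"moves": [{"dx": 0,"dy": 0,"dz": 0,"wx": 0,"wy": 0,"wz": 0,"claw": 0.8},{"dx": 0,"dy": 0,"dz": 0,"wx": 0,"wy": 0,"wz": 0,"claw": 0.4},{"dx": 0,"dy": 0,"dz": 0,"wx": 0,"wy": 0,"wz": 0,"claw": 0.2},{"dx": 0,"dy": 0,"dz": 0,"wx": 0,"wy": 0,"wz": 0,"claw": 0.2}]}}

```text
time_s: 39.35
position: [0.527, -0.2031, 0.0745]
orientation: [0.743, 0.669, 0.002, -0.002]
force: [0.2, -0.7, 0.4]
opening: 0.0343
```

Run:
```python
from h import *
plan([.5265,-.2046,.0741],84.1); line()
d=snapshot("wrist");cv2.imwrite("pics/o1.png",d["image"])
```

```text
pos [ 0.527  -0.2031  0.0745] yaw 84.02 tilt z [ 0.0012  0.0055 -1.    ] open 0.0343 F [ 0.2 -0.7  0.4] t 39.35
wz total -0.08
rotvec [ 0.03 -0.32 -0.08]
units after turn [-0.05  -0.012  0.013]
units now [-0.05  -0.012  0.013]
carrier-frame TCP x 0.37 y 28.75 mm  axis z 80.40; seat at y 27.2
```

View pics/o1.png

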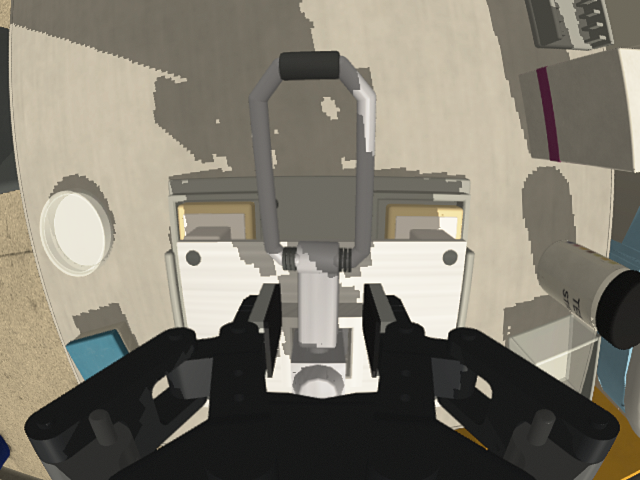

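Emit:
{"method": "play_rows", "body": {"moves": [{"dx": 0,"dy": 0,"dz": -0.2,"wx": 0,"wy": -0.3,"wz": 0,"claw": 0.2},{"dx": 0,"dy": 0,"dz": -0.5,"wx": 0,"wy": 0,"wz": 0,"claw": 0.2},{"dx": 0,"dy": 0,"dz": -0.9,"wx": 0,"wy": 0,"wz": 0,"claw": 0.2},{"dx": 0,"dy": 0,"dz": -1,"wx": 0,"wy": 0,"wz": 0,"claw": 0.2},{"dx": 0,"dy": 0,"dz": -1,"wx": 0,"wy": 0,"wz": 0,"claw": 1},{"dx": 0.5,"dy": 0,"dz": -0.8,"wx": 0,"wy": 0,"wz": 0,"claw": 1},{"dx": 0.9,"dy": 0,"dz": -0.2,"wx": 0,"wy": 0,"wz": 0,"claw": 1},{"dx": 1,"dy": 0,"dz": 0,"wx": 0,"wy": 0,"wz": 0,"claw": 1},{"dx": 1,"dy": 0,"dz": 0,"wx": 0,"wy": 0,"wz": 0,"claw": 1},{"dx": 0.6,"dy": 0,"dz": 0,"wx": 0,"wy": 0,"wz": 0,"claw": 1},{"dx": 0.2,"dy": 0,"dz": 0,"wx": 0,"wy": 0,"wz": 0,"claw": 1}]}}

```text
time_s: 40.32
position: [0.54, -0.0752, 0.2256]
orientation: [0.745, 0.667, 0.0, 0.004]
force: [-1.2, 0.4, -0.5]
opening: 0.0
```

Run:
```python
from h import *
import pickle
u=np.array([.1028,.9947]); p=C2+.140*u
plan([*p,.108],84.1); line()
d=snapshot("wrist");cv2.imwrite("pics/o2.png",d["image"]);pickle.dump(d,open("o2.pkl","wb"))
t=snapshot("scene"); crop(t,"o3",300,150,440,270,5);pickle.dump(t,open("o3.pkl","wb"))
b=[C2+y*u for y in (113,)] if 0 else C2+.113*u
print(proj(d,[*b,.119],True),proj(t,[*b,.119]))
```

```text
pos [ 0.54   -0.0752  0.2256] yaw 83.73 tilt z [ 0.0056 -0.0051 -1.    ] open 0.0 F [-1.2  0.4 -0.5] t 40.32
wz total -0.37
rotvec [ 0.35  0.26 -0.37]
units after turn [-5.780e-01 -3.000e-03  3.919e+00]
units now [-0.561 -0.023  3.922]
carrier-frame TCP x 0.09 y 157.34 mm  axis z 231.47; seat at y 27.2
[319.56841226 296.1944604 ] [334.08301403 197.47257964]
```

View pics/o2.png

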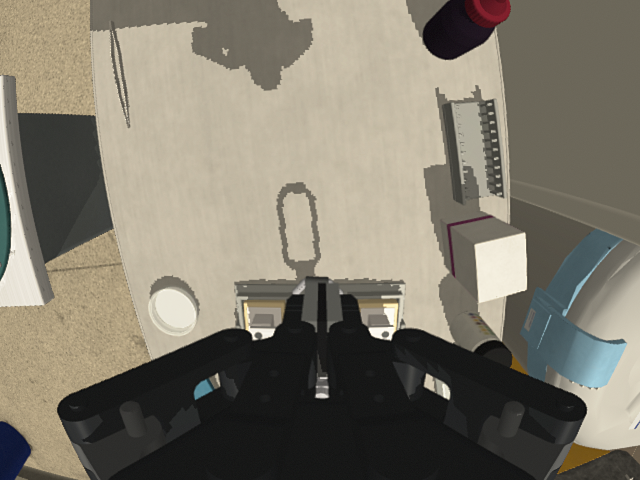

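View pics/o3.png

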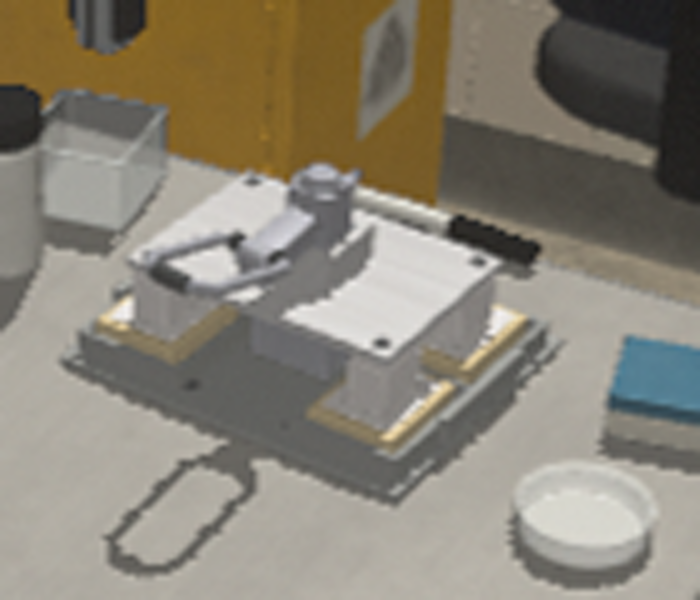

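Run:
```python
from h import *
import pickle
np.set_printoptions(precision=4,suppress=True)
t=pickle.load(open("o3.pkl","rb"))
u=np.array([.1028,.9947]); n=np.array([.9947,-.1028,0])
def onp(p):
    uv=(300+(p[0]+.5)/5-.5,150+(p[1]+.5)/5-.5)
    c,v=ray(t,uv); k=(np.r_[C2,0]-c)@n/(v@n); X=c+k*v
    return 1e3*((X[:2]-C2)@u),1e3*X[2]
for nm,p in [("bar",(168,275)),("hinge",(243,250)),("headfront top",(300,207)),("tip",(352,177)),("posttop",(322,178))]: print(nm,onp(p))
```

```text
bar (np.float64(115.85571467335055), np.float64(103.10445339864648))
hinge (np.float64(59.433704636301464), np.float64(87.4555166569867))
headfront top (np.float64(14.151700271092663), np.float64(87.54672729476664))
tip (np.float64(-29.821640077995152), np.float64(82.56419216503407))
posttop (np.float64(-3.389768327675884), np.float64(94.25641278972363))
```

Emit:
{"method": "play_rows", "body": {"moves": [{"dx": -0.2,"dy": 0,"dz": 0.4,"wx": 0.3,"wy": 0.2,"wz": -0.3,"claw": 1},{"dx": -0.1,"dy": 0,"dz": 0.8,"wx": 0,"wy": 0,"wz": 0,"claw": 1},{"dx": 0,"dy": 0,"dz": 0.9,"wx": 0,"wy": 0,"wz": 0,"claw": 1},{"dx": 0,"dy": 0,"dz": 0.8,"wx": 0,"wy": 0,"wz": 0,"claw": 1},{"dx": 0,"dy": 0,"dz": 0.5,"wx": 0,"wy": 0,"wz": 0,"claw": 1},{"dx": 0,"dy": 0,"dz": 0.2,"wx": 0,"wy": 0,"wz": 0,"claw": 1},{"dx": 0,"dy": 0,"dz": 0,"wx": 0,"wy": 0,"wz": 0,"claw": 1}]}}

```text
time_s: 41.0
position: [0.5369, -0.0958, 0.1086]
orientation: [0.744, 0.668, -0.002, 0.0]
force: [1.5, -0.3, -0.2]
opening: 0.0
```

Run:
```python
from h import *
import pickle
u=np.array([.1028,.9947]); p=C2+.132*u
plan([*p,.094],84.1); line()
d=snapshot("wrist");cv2.imwrite("pics/p2.png",d["image"])
t=snapshot("scene"); crop(t,"p3",300,150,440,270,5)
```

```text
pos [ 0.5369 -0.0958  0.1086] yaw 83.81 tilt z [-0.0027 -0.0024 -1.    ] open 0.0 F [ 1.5 -0.3 -0.2] t 41.0
wz total -0.29
rotvec [-0.14  0.15 -0.29]
units after turn [-0.15   0.029  0.486]
units now [-0.148  0.03   0.486]
carrier-frame TCP x -0.86 y 136.49 mm  axis z 114.47; seat at y 27.2
```

View pics/p3.png

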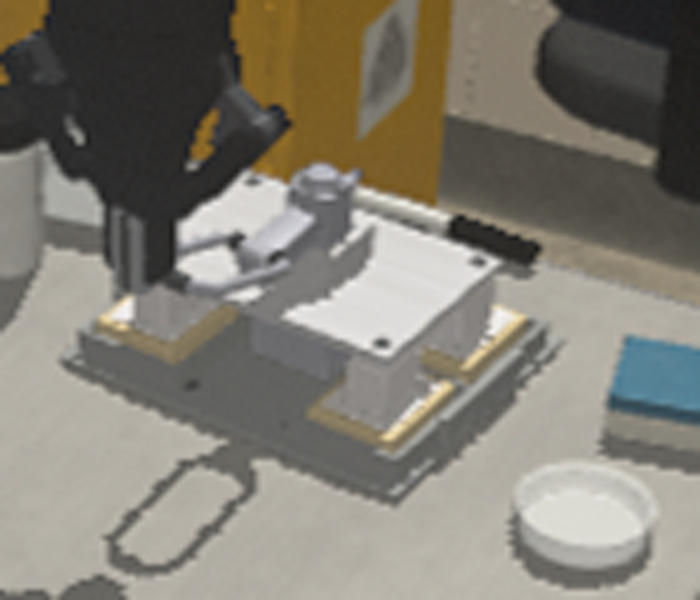

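View pics/p2.png

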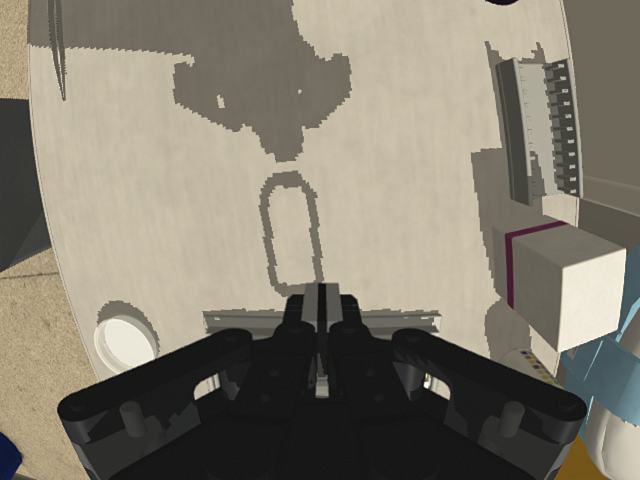

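Emit:
{"method": "play_rows", "body": {"moves": [{"dx": 0.12,"dy": 0.03,"dz": 0.3,"wx": -0.1,"wy": 0.1,"wz": -0.3,"claw": 1},{"dx": 0,"dy": 0,"dz": 0.25,"wx": 0,"wy": 0,"wz": 0,"claw": 1},{"dx": 0,"dy": 0,"dz": 0.05,"wx": 0,"wy": 0,"wz": 0,"claw": 1},{"dx": -0.2,"dy": 0,"dz": 0,"wx": 0,"wy": 0,"wz": 0,"claw": 1},{"dx": -0.25,"dy": 0,"dz": 0,"wx": 0,"wy": 0,"wz": 0,"claw": 1},{"dx": -0.2,"dy": 0,"dz": -0.1,"wx": 0,"wy": 0,"wz": 0,"claw": 1},{"dx": -0.1,"dy": 0,"dz": -0.05,"wx": 0,"wy": 0,"wz": 0,"claw": 1}]}}

```text
time_s: 41.68
position: [0.5386, -0.1158, 0.0997]
orientation: [0.742, 0.671, 0.002, 0.003]
force: [0.2, 1.1, 0.3]
opening: 0.0002
```

Run:
```python
from h import *
import pickle
u=np.array([.1028,.9947]); p=C2+.094*u
plan([*p,.115],84.1); line()
t=snapshot("scene"); crop(t,"p4",300,150,440,270,5)
```

```text
pos [ 0.5386 -0.1158  0.0997] yaw 84.26 tilt z [ 0.0074 -0.0013 -1.    ] open 0.0002 F [0.2 1.1 0.3] t 41.68
wz total 0.16
rotvec [0.43 0.03 0.16]
units after turn [-0.76  -0.097 -0.509]
units now [-0.76  -0.095 -0.509]
carrier-frame TCP x 2.90 y 116.80 mm  axis z 105.64; seat at y 27.2
```

View pics/p4.png

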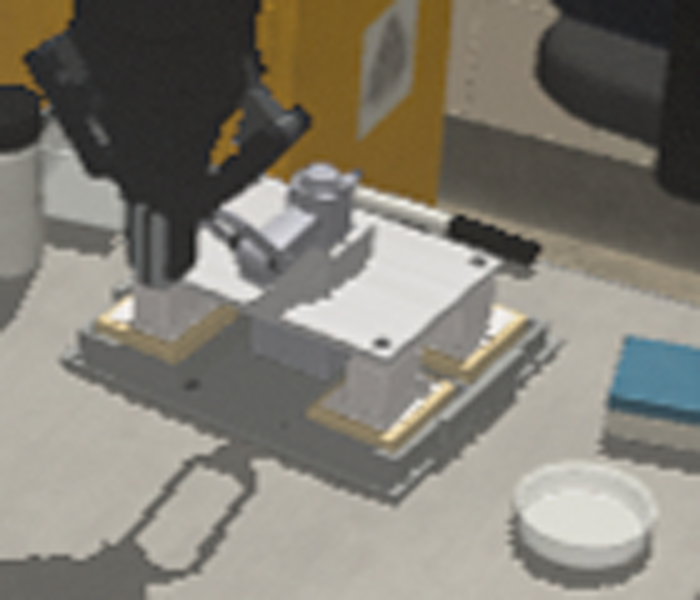

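Emit:
{"method": "play_rows", "body": {"moves": [{"dx": -0.2,"dy": -0.05,"dz": -0.12,"wx": 0.2,"wy": 0,"wz": 0,"claw": 1},{"dx": -0.25,"dy": -0.05,"dz": -0.12,"wx": 0.2,"wy": 0,"wz": 0,"claw": 1},{"dx": -0.25,"dy": 0,"dz": -0.1,"wx": 0,"wy": 0,"wz": 0,"claw": 1},{"dx": -0.25,"dy": 0,"dz": -0.1,"wx": 0,"wy": 0,"wz": 0,"claw": 1},{"dx": -0.15,"dy": 0,"dz": -0.05,"wx": 0,"wy": 0,"wz": 0,"claw": 1}]}}

```text
time_s: 42.15
position: [0.5317, -0.152, 0.117]
orientation: [0.742, 0.671, -0.0, 0.001]
force: [0.3, 0.6, 0.2]
opening: 0.0002
```

Run:
```python
from h import *
import pickle
u=np.array([.1028,.9947]); p=C2+.064*u
plan([*p,.12],84.1); line()
t=snapshot("scene"); crop(t,"p5",300,150,440,270,5)
```

```text
pos [ 0.5317 -0.152   0.117 ] yaw 84.25 tilt z [ 9.0e-04 -1.6e-03 -1.0e+00] open 0.0002 F [0.3 0.6 0.2] t 42.15
wz total 0.15
rotvec [0.06 0.08 0.15]
units after turn [-0.538  0.006 -0.1  ]
units now [-0.538  0.005 -0.099]
carrier-frame TCP x -0.19 y 80.13 mm  axis z 122.91; seat at y 27.2
```

View pics/p5.png

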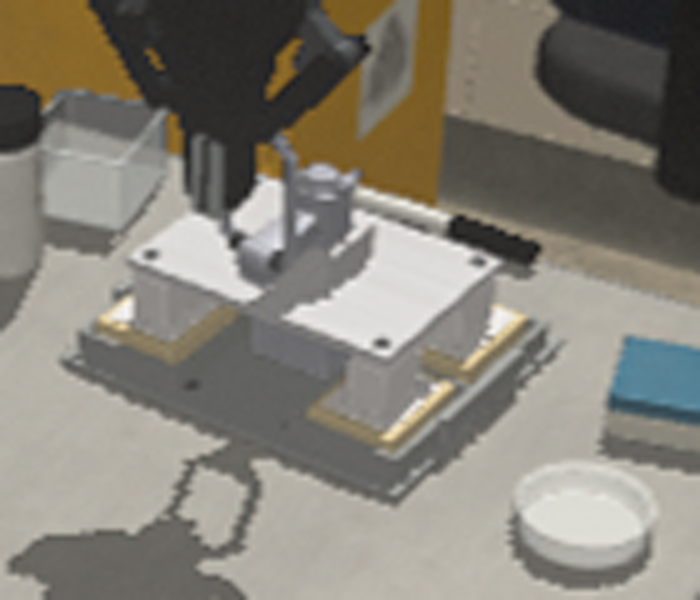

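Emit:
{"method": "play_rows", "body": {"moves": [{"dx": -0.2,"dy": 0,"dz": -0.08,"wx": 0,"wy": 0,"wz": 0,"claw": 1},{"dx": -0.25,"dy": 0,"dz": -0.08,"wx": 0,"wy": 0,"wz": 0,"claw": 1},{"dx": -0.25,"dy": 0,"dz": -0.05,"wx": 0,"wy": 0,"wz": 0,"claw": 1},{"dx": -0.25,"dy": 0,"dz": -0.05,"wx": 0,"wy": 0,"wz": 0,"claw": 1},{"dx": -0.15,"dy": 0,"dz": 0,"wx": 0,"wy": 0,"wz": 0,"claw": 1}]}}

```text
time_s: 42.62
position: [0.528, -0.1884, 0.1257]
orientation: [0.742, 0.671, -0.0, 0.001]
force: [-0.3, -0.3, -0.2]
opening: 0.0002
```

Run:
```python
from h import *
import pickle
u=np.array([.1028,.9947]); p=C2+.032*u
plan([*p,.125],84.1); line()
t=snapshot("scene"); crop(t,"p6",300,150,440,270,5)
```

```text
pos [ 0.528  -0.1884  0.1257] yaw 84.24 tilt z [ 0.001  -0.0018 -1.    ] open 0.0002 F [-0.3 -0.3 -0.2] t 42.62
wz total 0.14
rotvec [0.07 0.1  0.14]
units after turn [-0.384  0.005  0.025]
units now [-0.384  0.004  0.025]
carrier-frame TCP x -0.16 y 43.52 mm  axis z 131.64; seat at y 27.2
```

View pics/p6.png

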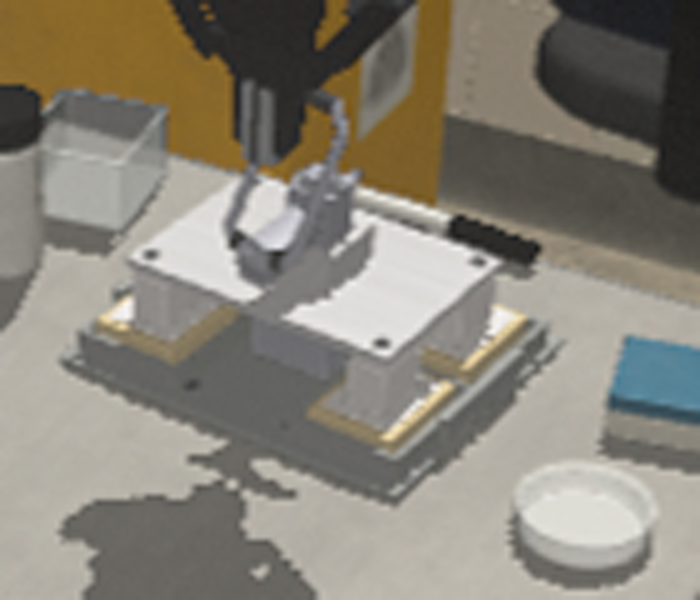

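Emit:
{"method": "play_rows", "body": {"moves": [{"dx": -0.15,"dy": 0,"dz": -0.05,"wx": 0,"wy": 0,"wz": 0,"claw": 1},{"dx": -0.1,"dy": 0,"dz": -0.05,"wx": 0,"wy": 0,"wz": 0,"claw": 1},{"dx": 0,"dy": 0,"dz": 0,"wx": 0,"wy": 0,"wz": 0,"claw": 1},{"dx": 0,"dy": 0,"dz": 0,"wx": 0,"wy": 0,"wz": 0,"claw": 1},{"dx": 0,"dy": 0,"dz": 0,"wx": 0,"wy": 0,"wz": 0,"claw": 1},{"dx": 0.1,"dy": 0,"dz": -0.3,"wx": 0,"wy": 0,"wz": 0,"claw": 1},{"dx": 0.3,"dy": 0,"dz": -0.6,"wx": 0,"wy": 0,"wz": 0,"claw": 1},{"dx": 0.6,"dy": 0,"dz": -0.8,"wx": 0,"wy": 0,"wz": 0,"claw": 1},{"dx": 0.9,"dy": 0,"dz": -0.9,"wx": 0,"wy": 0,"wz": 0,"claw": 1},{"dx": 1,"dy": 0,"dz": -0.6,"wx": 0,"wy": 0,"wz": 0,"claw": 1},{"dx": 0.8,"dy": 0,"dz": -0.3,"wx": 0,"wy": 0,"wz": 0,"claw": 0},{"dx": 0.5,"dy": 0,"dz": 0,"wx": 0,"wy": 0,"wz": 0,"claw": -1},{"dx": 0.2,"dy": 0,"dz": 0,"wx": 0,"wy": 0,"wz": 0,"claw": -1}]}}

```text
time_s: 43.75
position: [0.5396, -0.0587, 0.2425]
orientation: [0.743, 0.67, 0.0, 0.0]
force: [1.2, -0.3, -1.3]
opening: 0.0353
```

Run:
```python
from h import *
import pickle
line()
t=snapshot("scene"); crop(t,"q1",300,150,440,270,5);pickle.dump(t,open("q1.pkl","wb"))
t=snapshot("top"); cv2.imwrite("pics/q2.png",t["image"])
t=snapshot("wrist"); cv2.imwrite("pics/q3.png",t["image"])
```

```text
carrier-frame TCP x -1.99 y 173.68 mm  axis z 248.37; seat at y 27.2
```

View pics/q1.png

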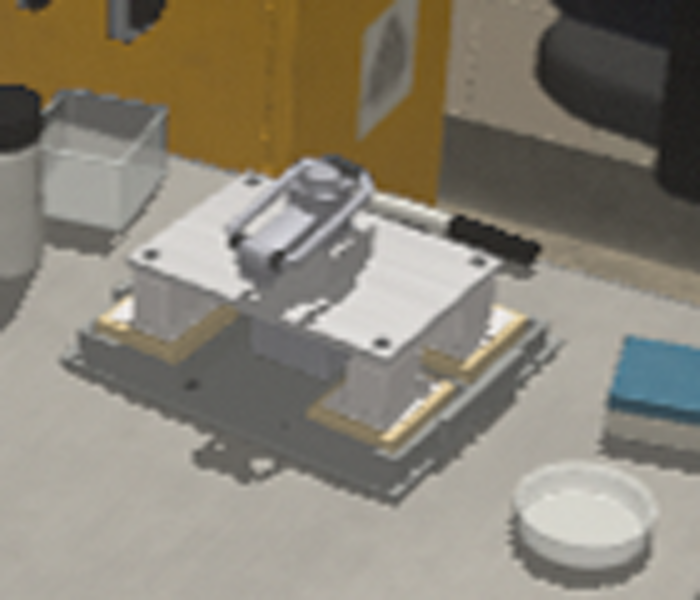

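View pics/q3.png

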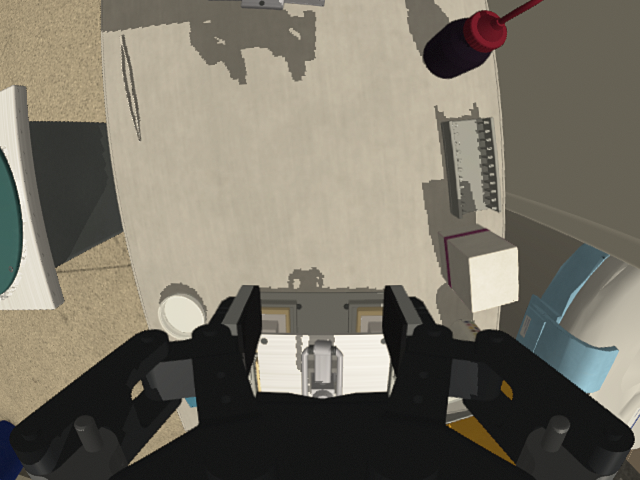

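View pics/q2.png

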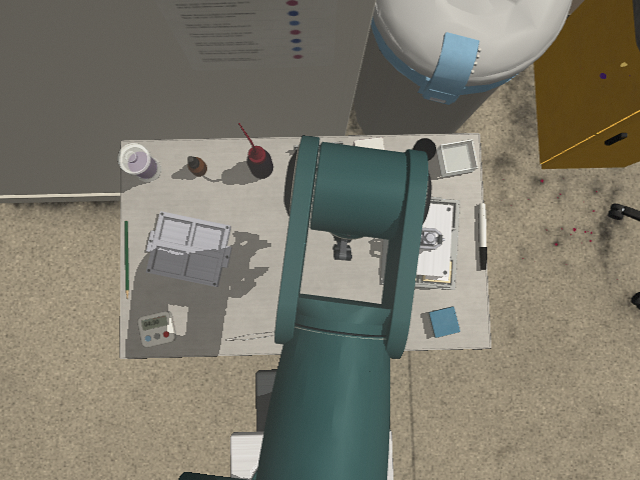

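Emit:
{"method": "play_rows", "body": {"moves": [{"dx": 0.8,"dy": 0,"dz": 0,"wx": 0,"wy": 0,"wz": 0,"claw": -1},{"dx": 1,"dy": 0,"dz": 0,"wx": 0,"wy": 0,"wz": 0,"claw": -1},{"dx": 0.5,"dy": 0,"dz": 0,"wx": 0,"wy": 0,"wz": 0,"claw": -1},{"dx": 0.2,"dy": 0,"dz": 0,"wx": 0,"wy": 0,"wz": 0,"claw": -1},{"dx": 0,"dy": 0,"dz": 0,"wx": 0,"wy": 0,"wz": 0,"claw": -1}]}}

```text
time_s: 44.32
position: [0.5466, 0.0108, 0.238]
orientation: [0.745, 0.667, -0.003, -0.002]
force: [-0.4, -0.7, -0.4]
opening: 0.0853
```

Run:
```python
from h import *
import pickle
line()
t=snapshot("wrist"); cv2.imwrite("pics/r0.png",t["image"]); crop(t,"r1",230,220,410,400,4);pickle.dump(t,open("r1.pkl","wb"))
t=snapshot("top"); crop(t,"r2",370,185,470,295,6); pickle.dump(t,open("r2.pkl","wb"))
```

```text
carrier-frame TCP x -2.19 y 243.57 mm  axis z 243.93; seat at y 27.2
```

View pics/r1.png

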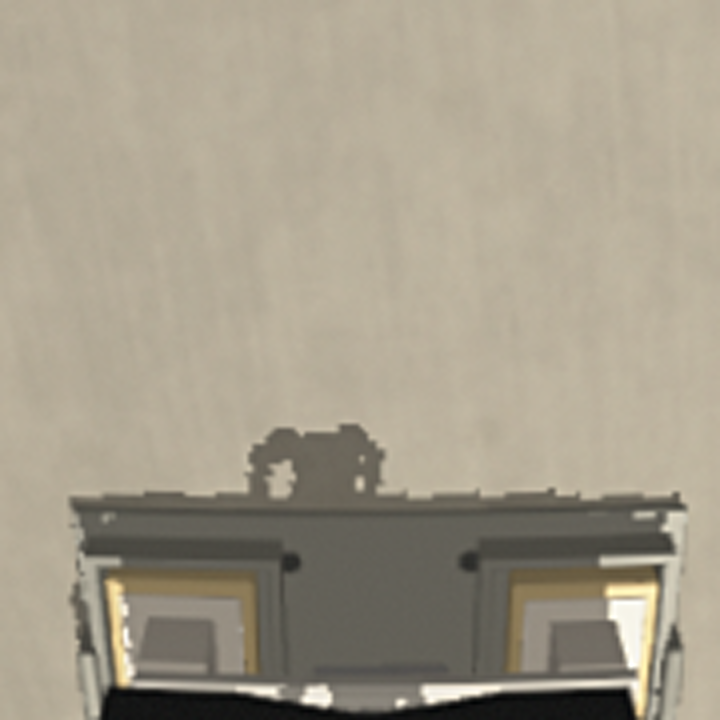

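View pics/r2.png

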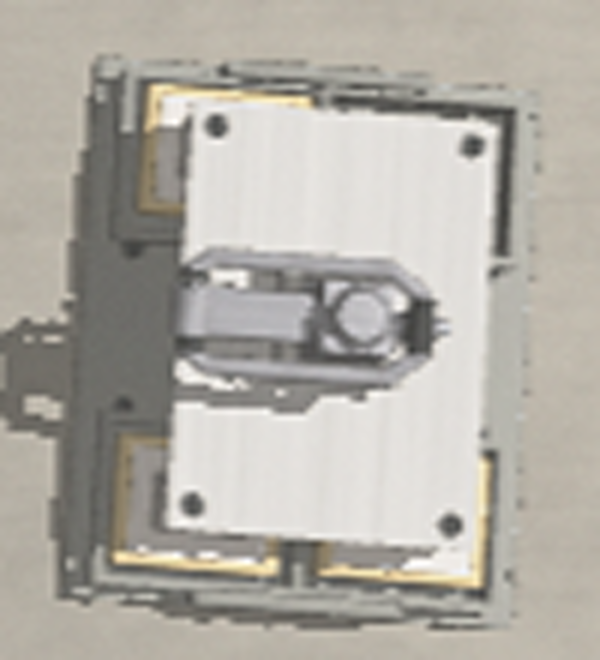

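Run:
```python
from h import *
import pickle
t=pickle.load(open("r2.pkl","rb"))
u=np.array([.1028,.9947]); v=np.array([.9947,-.1028])
def f(p,z):
    X=onz(t,(370+(p[0]+.5)/6-.5,185+(p[1]+.5)/6-.5),z); e=X[:2]-C2; return (1e3*e@v).round(1),(1e3*e@u).round(1)
for n,p,z in [("headfront",(313,322),.087),("postedge",(320,322),.093),("posttop c",(365,313),.099),("bar c",(427,325),.091),("tip",(449,327),.083),("boss rear",(180,312),.088)]: print(n,f(p,z))
s=pickle.load(open("q1.pkl","rb")); crop(s,"s1",340,175,380,210,16)
# keeper corners at z .053
Q=[f(p,.053) for p in [(187,97),(503,125),(477,553),(163,523)]]; print(Q)
```

```text
headfront (np.float64(-3.6), np.float64(12.5))
postedge (np.float64(-4.1), np.float64(11.5))
posttop c (np.float64(-0.8), np.float64(-1.2))
bar c (np.float64(-2.2), np.float64(-22.6))
tip (np.float64(-1.4), np.float64(-31.4))
boss rear (np.float64(-3.8), np.float64(54.7))
[(np.float64(70.3), np.float64(51.6)), (np.float64(69.3), np.float64(-52.3)), (np.float64(-70.8), np.float64(-51.5)), (np.float64(-68.9), np.float64(50.6))]
```

View pics/s1.png

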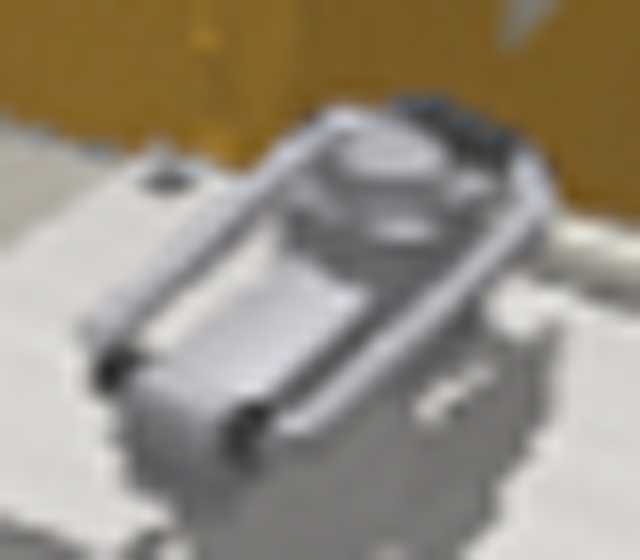

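Emit:
{"method": "play_rows", "body": {"moves": [{"dx": -0.5,"dy": 0.02,"dz": 0.2,"wx": 0,"wy": 0,"wz": 0,"claw": 1},{"dx": -0.9,"dy": 0.02,"dz": 0.3,"wx": 0,"wy": 0,"wz": 0,"claw": 1},{"dx": -1,"dy": 0.02,"dz": 0.3,"wx": 0,"wy": 0,"wz": 0,"claw": 1},{"dx": -1,"dy": 0,"dz": 0.3,"wx": 0,"wy": 0,"wz": 0,"claw": 1},{"dx": -0.8,"dy": 0,"dz": 0.4,"wx": 0,"wy": 0,"wz": 0,"claw": 1},{"dx": -0.4,"dy": 0,"dz": 0.5,"wx": 0,"wy": 0,"wz": 0,"claw": 1},{"dx": -0.1,"dy": 0,"dz": 0.6,"wx": 0,"wy": 0,"wz": 0,"claw": 1},{"dx": 0,"dy": 0,"dz": 0.3,"wx": 0,"wy": 0,"wz": 0,"claw": 1},{"dx": 0,"dy": 0,"dz": 0,"wx": 0,"wy": 0,"wz": 0,"claw": 1}]}}

```text
time_s: 45.17
position: [0.5285, -0.1479, 0.1482]
orientation: [0.748, 0.664, -0.003, -0.0]
force: [0.7, 0.1, -0.4]
opening: 0.0
```

Run:
```python
from h import *
u=np.array([.1028,.9947]); p=C2+.085*u
plan([*p,.074],84.1); line()
```

```text
pos [ 0.5285 -0.1479  0.1482] yaw 83.16 tilt z [-0.0051 -0.0032 -1.    ] open 0.0 F [ 0.7  0.1 -0.4] t 45.17
wz total -0.94
rotvec [-0.27  0.22 -0.94]
units after turn [0.039 0.129 2.473]
units now [0.05  0.14  2.472]
carrier-frame TCP x -3.88 y 83.84 mm  axis z 154.08; seat at y 27.2
```

Emit:
{"method": "play_rows", "body": {"moves": [{"dx": 0.05,"dy": 0.08,"dz": 0.4,"wx": -0.2,"wy": 0.2,"wz": -0.8,"claw": 1},{"dx": 0,"dy": 0,"dz": 0.7,"wx": 0,"wy": 0,"wz": 0,"claw": 1},{"dx": 0,"dy": 0,"dz": 0.6,"wx": 0,"wy": 0,"wz": 0,"claw": 1},{"dx": 0,"dy": 0,"dz": 0.4,"wx": 0,"wy": 0,"wz": 0,"claw": 1},{"dx": 0,"dy": 0,"dz": 0.1,"wx": 0,"wy": 0,"wz": 0,"claw": 1},{"dx": 0,"dy": 0,"dz": 0,"wx": 0,"wy": 0,"wz": 0,"claw": 1}]}}

```text
time_s: 45.67
position: [0.5328, -0.1464, 0.0812]
orientation: [0.742, 0.671, 0.001, 0.001]
force: [0.4, -0.4, 0.3]
opening: 0.0004
```

Run:
```python
from h import *
u=np.array([.1028,.9947]); p=C2+.066*u
plan([*p,.072],84.1); line()
t=snapshot("scene"); crop(t,"t1",300,150,440,270,5)
```

```text
pos [ 0.5328 -0.1464  0.0812] yaw 84.24 tilt z [ 3.7e-03 -5.0e-04 -1.0e+00] open 0.0004 F [ 0.4 -0.4  0.3] t 45.67
wz total 0.14
rotvec [0.21 0.01 0.14]
units after turn [-0.661 -0.01   0.308]
units now [-0.661 -0.013  0.308]
carrier-frame TCP x 0.30 y 85.84 mm  axis z 87.13; seat at y 27.2
```

View pics/t1.png

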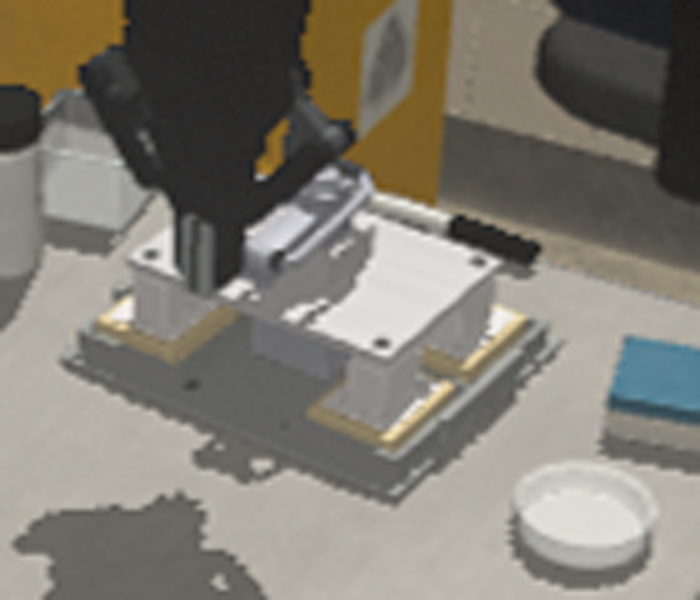

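Emit:
{"method": "play_rows", "body": {"moves": [{"dx": -0.1,"dy": 0,"dz": 0.25,"wx": 0.2,"wy": 0,"wz": 0,"claw": 1},{"dx": -0.2,"dy": 0,"dz": 0.03,"wx": 0,"wy": 0,"wz": 0,"claw": 1},{"dx": -0.15,"dy": 0,"dz": 0,"wx": 0,"wy": 0,"wz": 0,"claw": 1},{"dx": -0.08,"dy": 0,"dz": 0,"wx": 0,"wy": 0,"wz": 0,"claw": 1}]}}

```text
time_s: 46.05
position: [0.5327, -0.1633, 0.0754]
orientation: [0.741, 0.671, 0.001, 0.002]
force: [-1.0, -0.5, -0.1]
opening: 0.0
```

Run:
```python
from h import *
u=np.array([.1028,.9947]); p=C2+.066*u
plan([*p,.072],84.1); line()
```

```text
pos [ 0.5327 -0.1633  0.0754] yaw 84.34 tilt z [ 0.0038 -0.0014 -1.    ] open 0.0 F [-1.  -0.5 -0.1] t 46.05
wz total 0.24
rotvec [0.22 0.06 0.24]
units after turn [-0.098 -0.065  0.114]
units now [-0.098 -0.066  0.113]
carrier-frame TCP x 1.95 y 68.95 mm  axis z 81.31; seat at y 27.2
```

Emit:
{"method": "play_rows", "body": {"moves": [{"dx": -0.06,"dy": -0.07,"dz": 0.05,"wx": 0,"wy": 0,"wz": 0,"claw": 1},{"dx": -0.05,"dy": 0,"dz": 0,"wx": 0,"wy": 0,"wz": 0,"claw": 1},{"dx": -0.05,"dy": 0,"dz": 0,"wx": 0,"wy": 0,"wz": 0,"claw": 1}]}}

```text
time_s: 46.3
position: [0.5313, -0.1655, 0.0753]
orientation: [0.741, 0.671, 0.005, -0.0]
force: [3.3, 18.5, 3.6]
opening: 0.0001
```

Run:
```python
from h import *
plan([0,0,0]); line()
```

```text
pos [ 0.5313 -0.1655  0.0753] yaw 84.31 tilt z [ 0.0076  0.0069 -0.9999] open 0.0001 F [ 3.3 18.5  3.6] t 46.3
units now [  3.713 -18.187   2.412]
carrier-frame TCP x 0.75 y 66.67 mm  axis z 81.16; seat at y 27.2
```

Emit:
{"method": "play_rows", "body": {"moves": [{"dx": -0.05,"dy": 0,"dz": 0,"wx": 0,"wy": 0,"wz": 0,"claw": 1},{"dx": -0.03,"dy": 0,"dz": 0,"wx": 0,"wy": 0,"wz": 0,"claw": 1}]}}

```text
time_s: 46.47
position: [0.5316, -0.1652, 0.0759]
orientation: [0.741, 0.671, 0.008, -0.002]
force: [1.6, 8.4, 0.5]
opening: 0.0004
```

Run:
```python
from h import *
plan([0,0,0]); line()
```

```text
pos [ 0.5316 -0.1652  0.0759] yaw 84.34 tilt z [ 0.0095  0.0134 -0.9999] open 0.0004 F [1.6 8.4 0.5] t 46.47
units now [  3.694 -18.197   2.433]
carrier-frame TCP x 1.01 y 66.98 mm  axis z 81.75; seat at y 27.2
```

Emit:
{"method": "play_rows", "body": {"moves": [{"dx": 0.3,"dy": 0,"dz": 0,"wx": 0,"wy": 0,"wz": 0,"claw": 1},{"dx": 0.6,"dy": 0,"dz": 0,"wx": 0,"wy": -0.8,"wz": 0,"claw": 1},{"dx": 0.6,"dy": 0,"dz": -0.3,"wx": 0,"wy": 0,"wz": 0,"claw": 1},{"dx": 0.5,"dy": 0,"dz": -0.7,"wx": 0,"wy": 0,"wz": 0,"claw": 1},{"dx": 0.7,"dy": 0,"dz": -1,"wx": 0,"wy": 0,"wz": 0,"claw": 1},{"dx": 0.9,"dy": 0,"dz": -1,"wx": 0,"wy": 0,"wz": 0,"claw": 1},{"dx": 1,"dy": 0,"dz": -0.8,"wx": 0,"wy": 0,"wz": 0,"claw": 1},{"dx": 1,"dy": 0,"dz": -0.3,"wx": 0,"wy": 0,"wz": 0,"claw": 1},{"dx": 0.7,"dy": 0,"dz": 0,"wx": 0,"wy": 0,"wz": 0,"claw": 1},{"dx": 0.3,"dy": 0,"dz": 0,"wx": 0,"wy": 0,"wz": 0,"claw": 1},{"dx": 0,"dy": 0,"dz": 0,"wx": 0,"wy": 0,"wz": 0,"claw": 1},{"dx": 0,"dy": 0,"dz": 0,"wx": 0,"wy": 0,"wz": 0,"claw": 1}]}}

```text
time_s: 47.47
position: [0.5489, 0.0415, 0.2068]
orientation: [0.743, 0.67, 0.004, 0.004]
force: [-0.3, -0.7, -0.5]
opening: -0.0001
```

Run:
```python
from h import *
line()
t=snapshot("scene"); cv2.imwrite("pics/u1.png",t["image"]); a=cv2.resize(t["image"][150:270,300:440],None,fx=4,fy=4)
p=snapshot("top"); cv2.imwrite("pics/u3.png",p["image"]); crop(p,"u2",370,185,470,295,6)
u=np.array([.1028,.9947])
def f(q,z):
    X=onz(p,(370+(q[0]+.5)/6-.5,185+(q[1]+.5)/6-.5),z); return (1e3*(X[:2]-C2)@u).round(1)
print(f((449,327),.083),f((180,312),.088))
```

```text
carrier-frame TCP x -3.02 y 274.33 mm  axis z 212.72; seat at y 27.2
-31.4 54.7
```

View pics/u1.png

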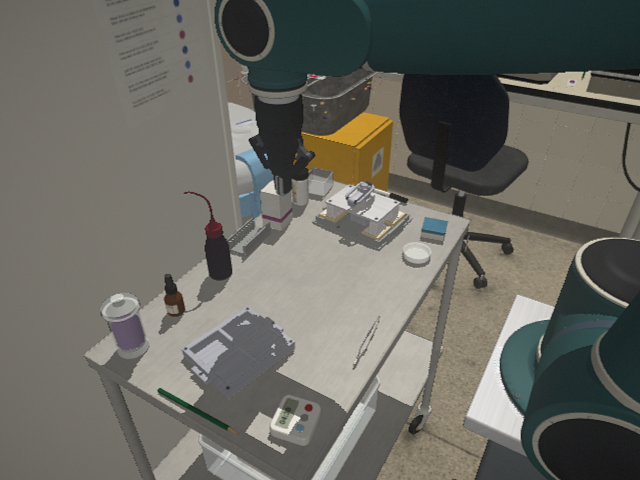

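View pics/u2.png

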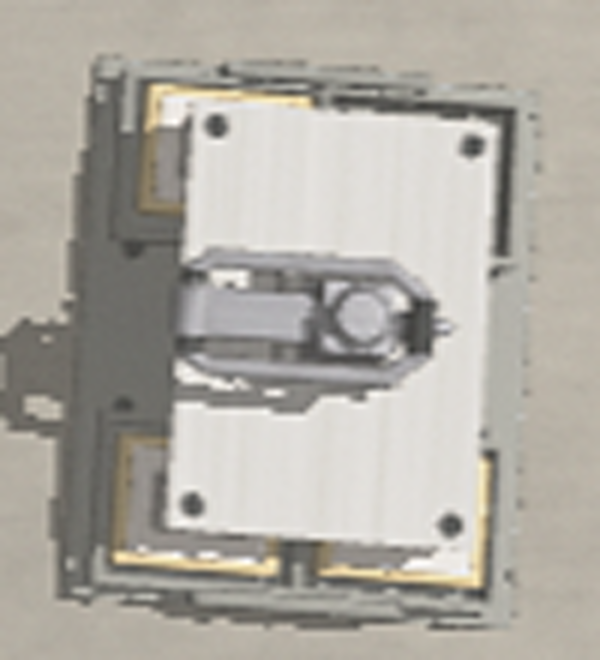

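View pics/u3.png

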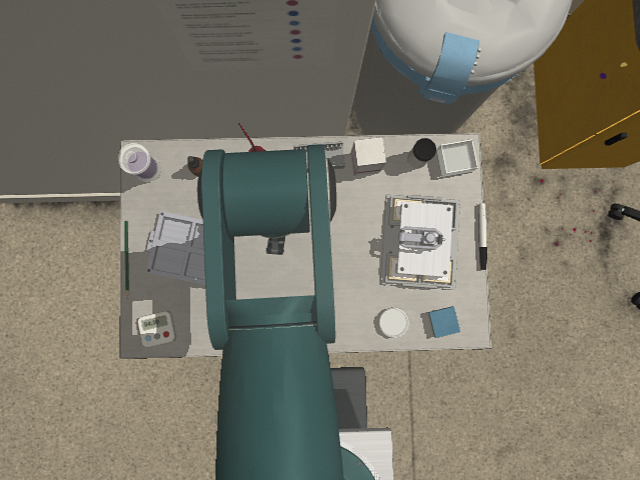

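```bash
python3 -c "
from rig import arm
print(arm.hand_in())"
```

```text
the job is handed in; nothing more can be done
None
```

The job is done and handed in at about 47.5 s. Three blocks were present; they now stand in pockets 1, 2 and 4, and the mould is empty. The keeper rests hub up on the shoulder. The hitch pin is in the cross hole from the +y side. The loop is closed over the post onto the pin's far end.

**Last checks:**
- **Keeper:** its corners measure within about 2.5 mm of the expected ±70 / ±50 mm in the carrier frame, and it stopped at seat height.
- **Pin:** a final push on its rear met firm resistance (18 N, no further travel), so the head is against the post.
- **Loop:** the bar measures 22.6 mm beyond the post centre; 22 mm was expected.
- **Bystanders and arm:** the bystanders I could see appear untouched, and the arm is clear of everything.

**Oddities:**
- **Pin reading:** the top camera puts the pin about 1.5 mm short of full depth. That is within its calibration error and fits the pin's slight sag, which also shows in the scene view.
- **Keeper knocked:** the keeper was knocked about 4 cm during the run. I measured it again before gripping it.
- **Block in pocket 2:** it touched the pocket wall on the first try. I lifted it, re-centred it and it seated.

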